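# Load the plate reader

### The arm

A 6-joint arm with a two-finger parallel gripper is mounted at the origin on the work surface. World frame = base frame: x ahead of the robot, y to its left, z up, the work surface at z = 0. Lengths are in m, angles in degrees, forces in N, time in s.
With the tool pointing down it reaches from about 0.4 to 0.825 m from the base axis. Payload 7 kg.
Tool frame: the origin (TCP) lies at the very end of the fingers, on their centre line; the grasp point (between the pads) lies 19 mm behind it (r.hold_point_z is the distance from the TCP to the grasp point, in m); z points along the fingers, y is the direction in which the jaws open and shut (so a half turn about z gives the same grasp; the last joint's range is limited). The gripper opens to 88 mm and grips with 3 to 60 N. Pads are 19 mm wide; open, the fingers measure 130 mm over their backs; the gripper's body (78 mm by 193 mm) begins 47 mm behind the grasp point.
Start: joints at [-55.628, 20.546, 0.682, 0, -70.136, -16.507], TCP at [0.207, -0.642, 0.227] pointing down, gripper open.
Joint ranges: [-176.03, 176.03], [-82.01, 121.73], [-58.28, 71.71], [-173.87, 95.51], [-174.79, -0.11], [-173.66, 173.66]. Speed limits (degrees/s): [136.94, 136.94, 172.46, 180, 180, 180].

### API

Orientations are given as [roll, pitch, yaw] about the fixed x, y, z axes, in that order (R = Rz(yaw) Ry(pitch) Rx(roll)).
In Python, from plant import r gives the robot as it stands. The module is installed in compiled form; this text tells all that it offers.
- The arm moves only by the shell command python3 -m inch 'ROWS' [FORCE]. ROWS is text: rows parted by semicolons, each of 7 numbers parted by spaces: the shift along the tool's x, y, z in m, then the turn, a rotation vector about the tool's x, y, z in rad, then the opening, from 0 (shut) to 1 (fully open). In form: tx ty tz ax ay az jaw; .... A call has 1 to 20 rows; each row shifts and turns the commanded pose from where the row before left it, along the tool's axes as they then stand; what a row does not reach is not made up. A row lasts 1/12 s, in which the tool goes at most 41.7 mm and 7.16 degrees, less where a joint would pass 70% of its speed; a pose out of reach is approached as far as the arm can. A call with a gripper value outside its range is refused whole. The fingers move at their own pace and stop on an object; FORCE is the grip in N (left out, the last holds). Time passes only in rows, so rows that do not move let the fingers close. It gives the time, the measured TCP pose, the force and the opening at its end, in the units of the state.
- r.get_state(): the state, without advancing time (a new reading comes with each control period).
- r.capture(name): name is "scene" or "top" or "wrist"; returns the picture (420x560x3 uint8, red, green, blue); there is no depth.
- r.camera_params(name): a dict with "vfov" (degrees; the focal length in pixels is half the picture's height over the tangent of half this angle, whatever the lens; pixels are square), "cx", "cy" (the principal point, pixels), "R" (3x3) and "t" (3): a world point X has camera coordinates R X + t. Camera axes: x right, y down, z forward; pixel columns grow to the right and rows downward; lengths in m; the calibration is good to about 2 mm. A picture is of the moment at which its call begins: read the wrist's pose just before it. camera_params takes no time and is no camera call; for the wrist camera it gives the pose at the moment of the call.
- r.close_job(): hands the job in, once; it reports no verdict.
Trained networks look in the newest picture that a camera, given by its name, has taken for a name from the list of things; names that differ only in an ending like _2 or _b are one class to them, and where a whole thing is asked for, a point or a joint stands for the part that bears it (a point fixed in the world has none). Each returns a list of dicts, best first, with "p" (0 to 1); they miss things now and then, are a little off and sometimes report something else, mostly with a low value. They report only what shows in the picture. A call takes as long as a camera call. They do not tell look-alikes from the thing itself.
- r.recognise(target, camera): "xy" ([column, row] in pixels, amid what is visible of it).
The state is a dict: "time_s": time; "joints": joint angles; "qd": joint speeds; "joint_torque": joint torques, N m; "tcp_pos": TCP position; "eef_rot": TCP orientation; "contact_force": force on the tool from outside, world axes, zero at the start; "moment": the same for the moment, N m; "gripper_width": finger opening in m.
Only numpy, scipy, OpenCV 4.12 (cv2) and the standard library are available. Lean on these libraries where they do the work, as an engineer would, in place of code of your own. Each camera call takes 0.05 s, during which the arm holds its last target.

### The job

Load the plate reader and start it: lay every white cartridge flat in a bay of its own with its round window facing up, turning over any that lie upside down, and slide the flat filter slide nose first into the reader's slot until it is fully home. When all is in place press the start button right down; leave the other things on the bench where they are.

Things in the scene. Friction and masses are not known exactly. Their poses are not given: they have to be found in the camera images.
- cart0: White box-shaped test cartridge, 60 x 46 x 26 mm (x, y, z), about 80 g, origin at its centre. Its window face (+z) has a black-ringed round window 36 mm across, 6 mm off centre toward +x, and two small black ports; the other face is plain with a thin grey cross. z down: it lies upside down. It stands steadily on a long narrow side. May be absent.
- cart1: White box-shaped test cartridge, 60 x 46 x 26 mm (x, y, z), about 80 g, origin at its centre. Its window face (+z) has a black-ringed round window 36 mm across, 6 mm off centre toward +x, and two small black ports; the other face is plain with a thin grey cross. z down: it lies upside down. It stands steadily on a long narrow side. May be absent.
- cart2: White box-shaped test cartridge, 60 x 46 x 26 mm (x, y, z), about 80 g, origin at its centre. Its window face (+z) has a black-ringed round window 36 mm across, 6 mm off centre toward +x, and two small black ports; the other face is plain with a thin grey cross. z down: it lies upside down. It stands steadily on a long narrow side. May be absent.
- cart3: White box-shaped test cartridge, 60 x 46 x 26 mm (x, y, z), about 80 g, origin at its centre. Its window face (+z) has a black-ringed round window 36 mm across, 6 mm off centre toward +x, and two small black ports; the other face is plain with a thin grey cross. z down: it lies upside down. It stands steadily on a long narrow side. May be absent.
- reader: Low fixed plate reader; x away from the robot (within 0.12 rad), y left; origin on the bench under the middle of the row of bays. Grey deck: x -45 to 45, y -140 to 140 mm, top 20 mm high, with four bays 64 mm apart along y, each 66 (x) by 52 mm (y) between rims 5 mm high. Hood at x 65 to 130 mm, 62 mm high. Filter slot unit at y -190, start button at y +180 mm.
- bay0 (a point): Centre of the floor of a cartridge bay, 20 mm above the bench (bay 0 counted from the left); axes as the reader's, the bay's long side along x. A cartridge lying flat in it, long side along x either way round, has its centre 13 mm above this point.
- bay1 (a point): Centre of the floor of a cartridge bay, 20 mm above the bench (bay 1 counted from the left); axes as the reader's, the bay's long side along x. A cartridge lying flat in it, long side along x either way round, has its centre 13 mm above this point.
- bay2 (a point): Centre of the floor of a cartridge bay, 20 mm above the bench (bay 2 counted from the left); axes as the reader's, the bay's long side along x. A cartridge lying flat in it, long side along x either way round, has its centre 13 mm above this point.
- bay3 (a point): Centre of the floor of a cartridge bay, 20 mm above the bench (bay 3 counted from the left); axes as the reader's, the bay's long side along x. A cartridge lying flat in it, long side along x either way round, has its centre 13 mm above this point.
- slot_mouth (a point): Middle of the lower lip of the filter slot's mouth, 20 mm above the bench, facing the robot; axes as the reader's. The slot runs along +x: 54 mm wide, 10 high, 65 deep; its roof block is 60 mm high. An apron level with the slot floor reaches 95 mm in front, between guides 8 mm high flaring from 55 to 72 mm apart: lay the slide there and push it straight in.
- slot_end (a point): Middle of the floor at the closed inner end of the slot, 65 mm beyond the mouth; a fully inserted slide's nose touches here.
- filter: Filter slide: flat aluminium plate 110 x 50 x 6 mm (x, y, z) with two round glass filters, and a black upright grip rib on its tail. Origin at the centre of the plate's underside; +x toward the nose, which goes in first; z up, rib on top. About 90 g. Lies flat on the bench.
- filter_rib (a point): Grip point of the filter slide's rib: 33 mm behind the plate's centre, 26 mm above the plate's underside. The rib is 12 mm thick (along the slide's y), 32 mm long (x) and rises from 6 to 40 mm above the underside; pinch it across its thickness from above. With the slide fully home the rib's middle is 23 mm in front of the slot's face.
- filter_nose (a point): Middle of the nose edge of the filter slide, at its underside, 55 mm ahead of the plate's centre.
- start (a joint): Start button's travel: 0 released, 0.006 m fully down; springs back; about 5 N.
- start_top (a point): Centre of the top of the grey round start button (36 mm across) on the reader's left end; press straight down.
- dishes: Bystander: stack of two closed round white culture dishes, 61 mm across, 30 mm high; origin at the centre of its underside. Stands among the cartridges.
- marker: Bystander: marker pen lying flat, 125 mm long (x), 14 mm thick; origin at the middle of its underside.
- slidebox: Bystander: closed grey box for slides, 85 x 35 x 20 mm; origin at the centre of its underside.
- bottle: Bystander: low amber jar with black cap, 66 mm across, 60 mm high; origin at the centre of its underside.
- beaker: Bystander: glass beaker, 70 mm across, 90 mm high; origin at the centre of its underside.
Not all that is in view belongs to the job. Leave any blue look-alike of the cart2 alone.

How it is judged (in metres and radians):
On the way, in this order (a step that is already met when the one before it is completed fails the run):
1. every cartridge lies window up in a bay and the filter slide is fully home (angle between each of cart0, cart1, cart2, cart3's own z axis and vertical below 0.12 rad and ((x of cart0 in the frame of bay0 between -0.006 and 0.006 m and y of cart0 in the frame of bay0 between -0.006 and 0.006 m and z of cart0 in the frame of bay0 between 0.009 and 0.016 m) or (x of cart0 in the frame of bay1 between -0.006 and 0.006 m and y of cart0 in the frame of bay1 between -0.006 and 0.006 m and z of cart0 in the frame of bay1 between 0.009 and 0.016 m) or (x of cart0 in the frame of bay2 between -0.006 and 0.006 m and y of cart0 in the frame of bay2 between -0.006 and 0.006 m and z of cart0 in the frame of bay2 between 0.009 and 0.016 m) or (x of cart0 in the frame of bay3 between -0.006 and 0.006 m and y of cart0 in the frame of bay3 between -0.006 and 0.006 m and z of cart0 in the frame of bay3 between 0.009 and 0.016 m)) and ((x of cart1 in the frame of bay0 between -0.006 and 0.006 m and y of cart1 in the frame of bay0 between -0.006 and 0.006 m and z of cart1 in the frame of bay0 between 0.009 and 0.016 m) or (x of cart1 in the frame of bay1 between -0.006 and 0.006 m and y of cart1 in the frame of bay1 between -0.006 and 0.006 m and z of cart1 in the frame of bay1 between 0.009 and 0.016 m) or (x of cart1 in the frame of bay2 between -0.006 and 0.006 m and y of cart1 in the frame of bay2 between -0.006 and 0.006 m and z of cart1 in the frame of bay2 between 0.009 and 0.016 m) or (x of cart1 in the frame of bay3 between -0.006 and 0.006 m and y of cart1 in the frame of bay3 between -0.006 and 0.006 m and z of cart1 in the frame of bay3 between 0.009 and 0.016 m)) and ((x of cart2 in the frame of bay0 between -0.006 and 0.006 m and y of cart2 in the frame of bay0 between -0.006 and 0.006 m and z of cart2 in the frame of bay0 between 0.009 and 0.016 m) or (x of cart2 in the frame of bay1 between -0.006 and 0.006 m and y of cart2 in the frame of bay1 between -0.006 and 0.006 m and z of cart2 in the frame of bay1 between 0.009 and 0.016 m) or (x of cart2 in the frame of bay2 between -0.006 and 0.006 m and y of cart2 in the frame of bay2 between -0.006 and 0.006 m and z of cart2 in the frame of bay2 between 0.009 and 0.016 m) or (x of cart2 in the frame of bay3 between -0.006 and 0.006 m and y of cart2 in the frame of bay3 between -0.006 and 0.006 m and z of cart2 in the frame of bay3 between 0.009 and 0.016 m)) and ((x of cart3 in the frame of bay0 between -0.006 and 0.006 m and y of cart3 in the frame of bay0 between -0.006 and 0.006 m and z of cart3 in the frame of bay0 between 0.009 and 0.016 m) or (x of cart3 in the frame of bay1 between -0.006 and 0.006 m and y of cart3 in the frame of bay1 between -0.006 and 0.006 m and z of cart3 in the frame of bay1 between 0.009 and 0.016 m) or (x of cart3 in the frame of bay2 between -0.006 and 0.006 m and y of cart3 in the frame of bay2 between -0.006 and 0.006 m and z of cart3 in the frame of bay2 between 0.009 and 0.016 m) or (x of cart3 in the frame of bay3 between -0.006 and 0.006 m and y of cart3 in the frame of bay3 between -0.006 and 0.006 m and z of cart3 in the frame of bay3 between 0.009 and 0.016 m)) and x of filter_nose in the frame of slot_end between -0.005 and 0.004 m and y of filter_nose in the frame of slot_end between -0.006 and 0.006 m and z of filter_nose in the frame of slot_end between -0.003 and 0.006 m and angle between the x axis of filter and the x axis of reader, either way round below 0.1 rad and angle between filter's own z axis and vertical below 0.15 rad), for 0.2 s.
2. the start button is pressed down (value of joint start above 0.0045 m), for 0.05 s.
At the end, for the whole second after the job is handed in: Every cartridge present lies flat (within 0.12 rad), window up, on the floor of a bay, within 6 mm of the bay's centre along and across; the filter slide is in the slot with its nose within 5 mm of the slot's end; all at rest, the start button released after having been pressed at least 4.5 mm (all of step 1 and linear speed of each of cart0, cart1, cart2, cart3, filter below 0.02 m/s and value of joint start below 0.002 m); the robot touches nothing.
It fails at once if the dish stack is pushed more than 5 cm from its place or tipped over (distance of dishes from where it was at the start of the episode above 0.05 m or angle between dishes's own z axis and vertical above 0.6 rad).
It fails at once if the marker pen is pushed more than 5 cm from its place or tipped over (distance of marker from where it was at the start of the episode above 0.05 m or angle between marker's own z axis and vertical above 0.6 rad).
It fails at once if the slide box is pushed more than 5 cm from its place or tipped over (distance of slidebox from where it was at the start of the episode above 0.05 m or angle between slidebox's own z axis and vertical above 0.6 rad).
It fails at once if the amber jar is pushed more than 5 cm from its place or tipped over (distance of bottle from where it was at the start of the episode above 0.05 m or angle between bottle's own z axis and vertical above 0.6 rad).
It fails at once if the beaker is pushed more than 5 cm from its place or tipped over (distance of beaker from where it was at the start of the episode above 0.05 m or angle between beaker's own z axis and vertical above 0.6 rad).
Of cart1, cart2, cart3 only 2 to 3 are there at a start; the rules pass over those that are not, and their reading is None.
At some moment in a run one of cart0, cart1, cart2, cart3, filter may be knocked a few centimetres aside while the robot is not near it.
Once in a run the grip may slacken for a moment while it holds something.
It also fails if it takes over 210 s, if anything falls off the work surface, if the arm or the gripper's body presses on something with over 40 N, if the wrist force passes 120 N, or if a joint passes its speed limit or range.

## Working session

There is one attempt and no reset: what is moved stays moved. The work goes in short steps, Python scripts to look and compute and a shell command to move; the robot and the scene stay as the last step left them, time stands still between calls to the robot, and variables do not carry over. Pictures are saved under pics/ and viewed, and the job is handed in when it is done.

```bash
mkdir -p pics; ls; python3 - <<'E'
from plant import r
import cv2,numpy as np
for n in ["scene","top","wrist"]:
    im=r.capture(n); cv2.imwrite(f"pics/{n}0.png",im[:,:,::-1])
    p=r.camera_params(n); print(n,p["vfov"],p["cx"],p["cy"],np.round(p["R"],3).tolist(),np.round(p["t"],3).tolist())
print({k:np.round(v,3).tolist() for k,v in r.get_state().items()}, r.hold_point_z)
E
```

```text
pics
scene 56.077711017207875 284.5387941890655 217.21604889116497 [[0.849, 0.528, 0.021], [0.32, -0.483, -0.815], [-0.42, 0.699, -0.579]] [-0.447, -0.122, 1.219]
top 46.414589707670686 275.8869590528528 206.35293901091308 [[0.029, -1.0, 0.003], [-0.991, -0.029, -0.132], [0.132, 0.001, -0.991]] [-0.037, 0.524, 1.17]
wrist 65.31884115215378 279.2955273086672 213.7965600198736 [[-0.307, 0.952, 0.001], [0.913, 0.294, 0.283], [0.269, 0.088, -0.959]] [0.673, -0.035, 0.392]
{'time_s': 0.15, 'joints': [-55.628, 20.581, 0.647, -0.014, -70.137, -16.505], 'qd': [0.025, -0.055, 0.195, 0.069, 0.071, 0.004], 'joint_torque': [-0.001, -58.328, 29.329, 7.001, 0.009, -0.0], 'tcp_pos': [0.207, -0.642, 0.226], 'eef_rot': [179.929, -0.007, -162.138], 'contact_force': [0.069, 0.697, 0.079], 'moment': [-0.009, 0.071, 0.011], 'gripper_width': 0.087} 0.0188
```

View pics/scene0.png

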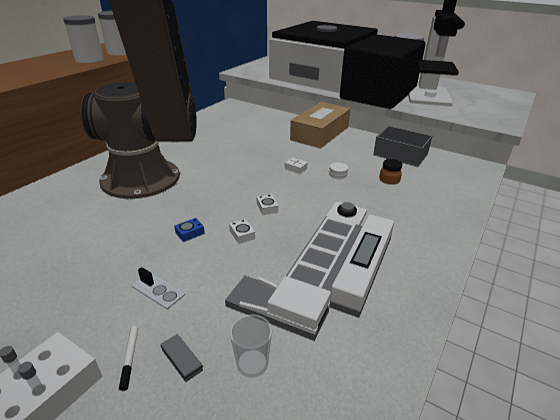

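View pics/top0.png

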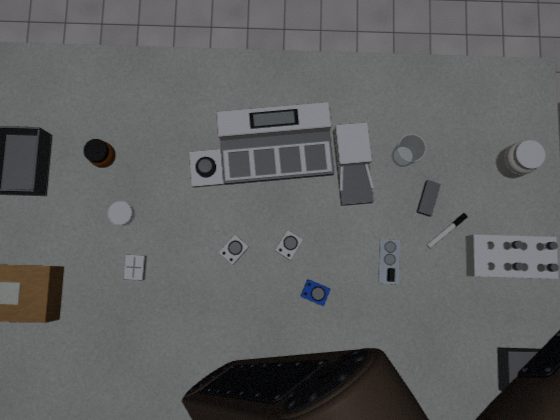

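View pics/wrist0.png

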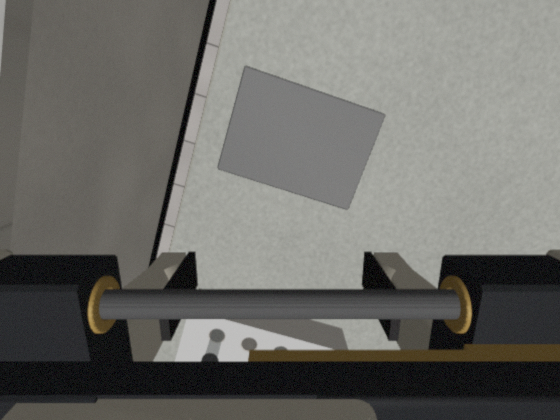

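```bash
cat > h.py <<'E'
from plant import r
import cv2,numpy as np
from scipy.spatial.transform import Rotation as Ro
np.set_printoptions(suppress=True,precision=4)
def K(p): 
    f=210/np.tan(np.radians(p["vfov"]/2)); return f
def bp(p,uv,z):
    f=K(p);R=np.array(p["R"]);t=np.array(p["t"])
    d=R.T@np.array([(uv[0]-p["cx"])/f,(uv[1]-p["cy"])/f,1]);c=-R.T@t
    return c+d*(z-c[2])/d[2]
def pj(p,X):
    X=np.atleast_2d(X);c=X@np.array(p["R"]).T+np.array(p["t"]);f=K(p)
    return np.c_[f*c[:,0]/c[:,2]+p["cx"],f*c[:,1]/c[:,2]+p["cy"]]
def st():
    s=r.get_state();return s,np.array(s["tcp_pos"]),Ro.from_euler("xyz",s["eef_rot"],degrees=True)
def cap(n,out=None):
    p=r.camera_params(n);im=r.capture(n)[:,:,::-1].copy()
    if out: cv2.imwrite("pics/"+out+".png",im)
    return p,im
def crop(im,u,v,w,h,s,out):
    u0,v0=max(0,int(u-w)),max(0,int(v-h));c=im[v0:int(v+h),u0:int(u+w)]
    c=cv2.resize(c,None,fx=s,fy=s,interpolation=cv2.INTER_CUBIC);cv2.imwrite("pics/"+out+".png",c);return u0,v0
def delta(pos,yaw=None,rpy=None):
    s,p,R=st()
    if rpy is None: rpy=[180,0,yaw]
    T=Ro.from_euler("xyz",rpy,degrees=True)
    print("t",round(s["time_s"],2),"at",p,np.array(s["eef_rot"]))
    rv=(R.inv()*T).as_rotvec()
    print("turn first: rotvec",rv,"|deg|",np.degrees(np.linalg.norm(rv)),"then shift(in new tool axes)",T.inv().apply(np.array(pos)-p)," | shift in old axes",R.inv().apply(np.array(pos)-p))
E
python3 - <<'E'
from h import *
p,im=cap("top")
for n,z in [("cart0",.026),("blue",0),("filter",.006),("filter_rib",.04),("dishes",.03),("marker",.01),("slidebox",.02),("bottle",.06),("beaker",.09),("start_top",.03)]:
    try: L=r.recognise(n,"top")
    except Exception as e: print(n,e);continue
    for d in L: print(n,round(d["p"],2),np.round(d["xy"],1),bp(p,d["xy"],z).round(3))
crop(im,280,175,110,85,3.6,"c_reader")
crop(im,230,260,130,60,3,"c_carts")
p,im=cap("scene")
for d in r.recognise("cart0","scene"): print("scene",round(d["p"],2),np.round(d["xy"],1),bp(p,d["xy"],.02).round(3))
E
```

```text
cart0 0.81 [234.  249.6] [0.416 0.078 0.026]
cart0 0.77 [136.3 265. ] [0.371 0.314 0.026]
cart0 0.68 [312.  292.9] [ 0.317 -0.115  0.026]
cart0 0.64 [288.9 244. ] [ 0.433 -0.056  0.026]
cart0 0.43 [411.3 150.3] [ 0.678 -0.358  0.026]
blue it knows: bay, beaker, bottle, cart, dishes, filter, filter_nose, filter_rib, marker, reader, slidebox, slot_end, slot_mouth, start, start_top
filter 0.92 [389.9 259. ] [ 0.405 -0.309  0.006]
filter_rib 0.77 [388.3 263.9] [ 0.392 -0.297  0.04 ]
filter_rib 0.36 [407.8 151.3] [ 0.672 -0.346  0.04 ]
dishes 0.84 [121.  211.1] [0.502 0.36  0.03 ]
dishes 0.67 [285.  149.5] [ 0.67 -0.04  0.03]
marker 0.86 [445.4 232.1] [ 0.475 -0.446  0.01 ]
slidebox 0.66 [429.2 198. ] [ 0.559 -0.404  0.02 ]
bottle 0.84 [ 98.2 152.1] [0.642 0.416 0.06 ]
beaker 0.68 [409.5 151.7] [ 0.658 -0.336  0.09 ]
start_top 0.6 [208.4 167.2] [0.619 0.15  0.03 ]
start_top 0.47 [ 99.7 153.4] [0.646 0.423 0.03 ]
scene 0.84 [268. 206.] [0.434 0.064 0.02 ]
scene 0.74 [190.7 231.1] [ 0.337 -0.134  0.02 ]
scene 0.71 [241.7 233.3] [ 0.447 -0.072  0.02 ]
scene 0.49 [292.  165.5] [0.368 0.3   0.02 ]
scene 0.22 [326.3 282.5] [ 0.699 -0.11   0.02 ]
```

View pics/c_reader.png

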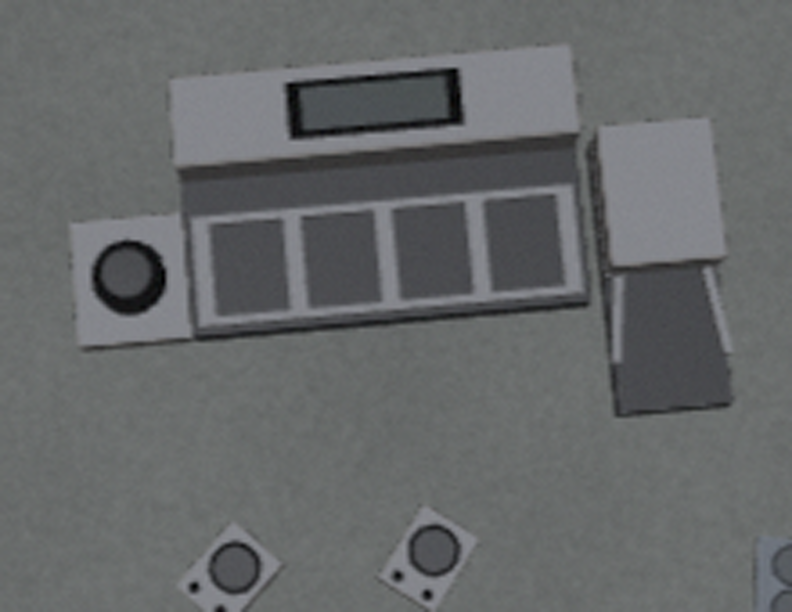

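View pics/c_carts.png

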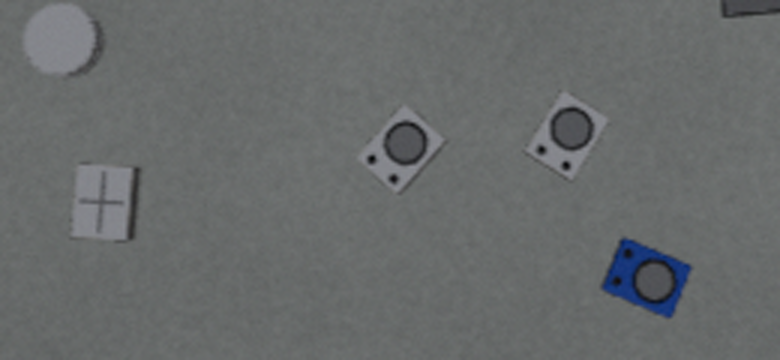

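```bash
python3 - <<'E'
from h import *
p=r.camera_params("top")
B=np.array([[250,268],[341,259],[432,250],[524,242]])/3.6+[170,90]
W=np.array([bp(p,b,.02) for b in B]);print(W); c=W.mean(0);d=W[0]-W[3];yaw=np.degrees(np.arctan2(-d[0],d[1]));print("reader",c,"yaw",yaw,"spacing",np.linalg.norm(d)/3)
cy,sy=np.cos(np.radians(yaw)),np.sin(np.radians(yaw))
f=lambda x,y,z:(np.array([c[0]+x*cy-y*sy,c[1]+x*sy+y*cy,z]))
print("start",f(0,.18,.03),"slotunit",f(0,-.19,.02))
S=np.array([[128,275]])/3.6+[170,90];print("btn px",bp(p,S[0],.03))
A=np.array([[613,414],[733,404],[607,268],[722,260]])/3.6+[170,90]
print("apron",[bp(p,a,.02).round(4) for a in A[:2]],"roof",[bp(p,a,.06).round(4) for a in A[2:]])
# carts crop offset 100,200 scale 3
def cart(q,z=.026):
    w=np.array([bp(p,np.array(x)/3+[100,200],z) for x in q]);print("cart",w.mean(0).round(4),"sides",np.linalg.norm(np.roll(w,-1,0)-w,axis=1).round(4),"ang",[round(float(np.degrees(np.arctan2(*(w[(i+1)%4]-w[i])[[1,0]]))),1) for i in range(4)])
cart([[358,157],[405,104],[446,142],[399,193]])
cart([[525,150],[564,91],[609,120],[571,180]])
cart([[78,163],[134,166],[130,241],[70,238]])
cart([[622,237],[692,265],[671,318],[602,289]])
E
```

```text
[[ 0.6301  0.0732  0.02  ]
 [ 0.6384  0.0098  0.02  ]
 [ 0.6468 -0.0537  0.02  ]
 [ 0.6544 -0.1181  0.02  ]]
reader [ 0.6424 -0.0222  0.02  ] yaw 7.235909677732542 spacing 0.06428180879961344
start [0.6198 0.1564 0.03  ] slotunit [ 0.6664 -0.2107  0.02  ]
btn px [0.6205 0.1568 0.03  ]
apron [array([ 0.5345, -0.1819,  0.02  ]), array([ 0.544, -0.265,  0.02 ])] roof [array([ 0.6286, -0.1714,  0.06  ]), array([ 0.6364, -0.2493,  0.06  ])]
cart [0.4157 0.0778 0.026 ] sides [0.0575 0.0459 0.0561 0.0446] ang [-39.5, -130.9, 139.2, 50.8]
cart [ 0.4309 -0.0568  0.026 ] sides [0.0579 0.0438 0.058  0.0447] ang [-31.9, -121.2, 149.0, 58.6]
cart [0.3658 0.3187 0.026 ] sides [0.0457 0.0604 0.0487 0.0606] ang [-91.4, -179.4, 88.8, -2.2]
cart [ 0.3183 -0.1238  0.026 ] sides [0.0607 0.0456 0.06   0.0446] ang [-110.0, 159.1, 69.1, -20.0]
```

```bash
python3 -m inch '0 0 0 0 0 0.105 1; 0 0 0 0 0 0.105 1; 0 0 0 0 0 0.105 1; -0.0163 0.0342 0 0 0 0 1; -0.0163 0.0342 0 0 0 0 1; -0.0163 0.0342 0 0 0 0 1; -0.0163 0.0342 0 0 0 0 1; -0.0163 0.0342 0 0 0 0 1; -0.0163 0.0342 0 0 0 0 1; -0.0163 0.0342 0 0 0 0 1; -0.0163 0.0342 0 0 0 0 1; -0.0163 0.0342 0 0 0 0 1; -0.0163 0.0342 0 0 0 0 1; 0 0 0 0 0 0 1; 0 0 0 0 0 0 1; 0 0 0 0 0 0 1' 20
python3 - <<'E'
from h import *
delta([.37,-.30,.227],-180)
print(np.array(r.get_state()["joints"]))
p,im=cap("wrist","w1"); cap("top","t1")
for n,z in [("filter",.006),("filter_rib",.04),("filter_nose",0)]:
    for d in r.recognise(n,"wrist"): print(n,round(d["p"],2),np.round(d["xy"],1),bp(p,d["xy"],z).round(4))
E
```

```text
time_s: 2.08
tcp_pos: [0.3714, -0.3008, 0.2268]
eef_rot: [-180.0, 0.0, 179.9]
contact_force: [-0.2, 0.2, 0.6]
gripper_width: 0.0881
t 2.08 at [ 0.3714 -0.3008  0.2268] [-179.9835    0.0258  179.8996]
turn first: rotvec [-0.0003  0.0004 -0.0018] |deg| 0.10499622650519157 then shift(in new tool axes) [ 0.0014  0.0008 -0.0002]  | shift in old axes [ 0.0014  0.0008 -0.0002]
[-15.3371   1.6234 -23.2916   0.0101 -65.0558 -74.7676]
filter 0.86 [272.8 204.5] [ 0.3949 -0.308   0.006 ]
filter_rib 0.65 [272.5 204.4] [ 0.3857 -0.3076  0.04  ]
filter_rib 0.5 [345.5 335.5] [ 0.5535 -0.2185  0.04  ]
filter_nose 0.78 [275.7 207.2] [ 0.3999 -0.3046  0.    ]
filter_nose 0.67 [340.5 334.3] [ 0.5816 -0.2161  0.    ]
```

View pics/w1.png

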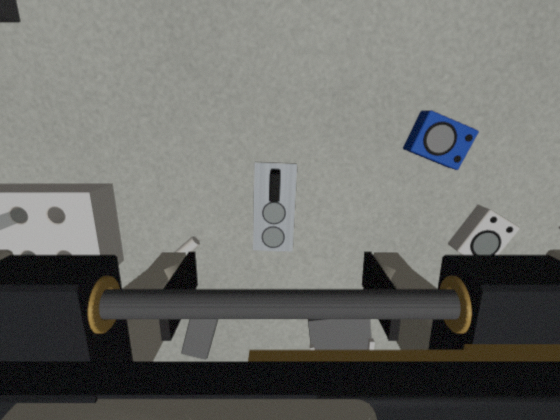

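View pics/t1.png

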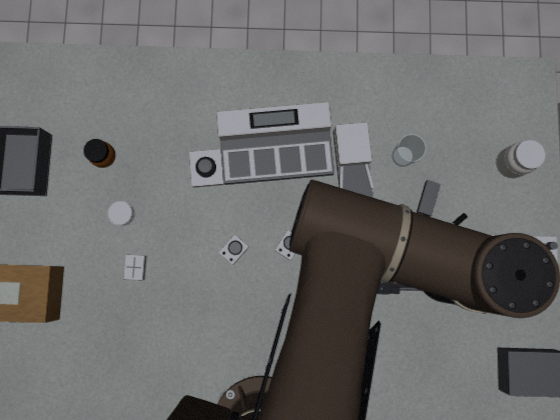

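```bash
python3 - <<'E'
from h import *
im=cv2.imread("pics/w1.png");p=r.camera_params("wrist")
print(crop(im,275,206,50,55,5.4,"w1c"))
print("cam",-np.array(p["R"]).T@p["t"],np.array(p["R"]).round(3).tolist())
E
```

```text
(225, 151)
cam [ 0.2935 -0.3007  0.3856] [[0.005, 1.0, -0.0], [0.959, -0.005, 0.283], [0.283, -0.001, -0.959]]
```

View pics/w1c.png

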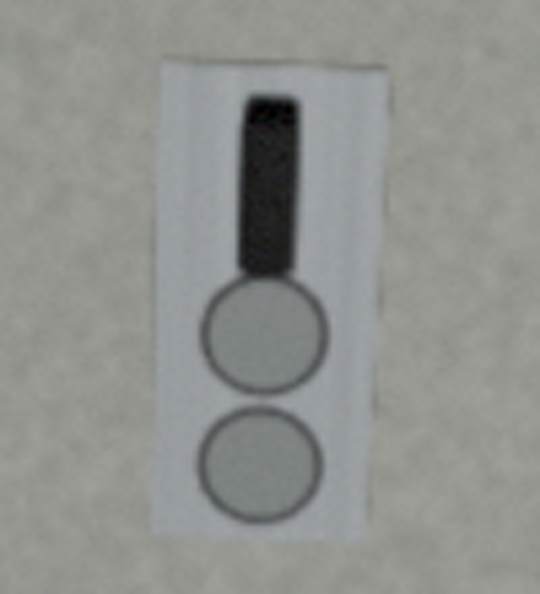

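```bash
python3 - <<'E'
from h import *
p=r.camera_params("wrist")
q=np.array([[163,63],[388,67],[364,541],[153,532]])/5.4+[225,151]
w=np.array([bp(p,x,.006) for x in q]);print(w,w.mean(0),np.linalg.norm(np.roll(w,-1,0)-w,axis=1))
a=(w[2]+w[3]-w[0]-w[1]);yaw=np.arctan2(a[1],a[0]);print("yaw",np.degrees(yaw))
c=w.mean(0);rib=c+np.array([np.cos(yaw),np.sin(yaw),0])*-.033;print("rib",rib)
top=np.array([[247,97],[299,97],[293,276],[240,276]])/5.4+[225,151]
print("ribtop px pred",(pj(p,[rib[0]-.016*np.cos(yaw),rib[1]-.016*np.sin(yaw),.04])-[225,151])*5.4,(pj(p,[rib[0]+.016,rib[1],.04])-[225,151])*5.4)
delta([rib[0],rib[1],.012],np.degrees(yaw)-180)
E
```

```text
[[ 0.3436 -0.3288  0.006 ]
 [ 0.3447 -0.2807  0.006 ]
 [ 0.4541 -0.2851  0.006 ]
 [ 0.4517 -0.3339  0.006 ]] [ 0.3985 -0.3072  0.006 ] [0.0481 0.1095 0.0488 0.1081]
yaw -2.5065891273079086
rib [ 0.3656 -0.3057  0.006 ]
ribtop px pred [[272.8669 115.7725]] [[270.684 273.744]]
t 2.33 at [ 0.3706 -0.3018  0.2264] [179.9955  -0.0213 179.7028]
turn first: rotvec [ 0.0001 -0.0004  0.0386] |deg| 2.209447926888373 then shift(in new tool axes) [ 0.0048 -0.0041  0.2144]  | shift in old axes [ 0.0049 -0.0039  0.2144]
```

```bash
python3 -m inch '0.0048 -0.004 0 0 0 0.04 0.5; 0 0 0.035 0 0 0 0.5; 0 0 0.035 0 0 0 0.5; 0 0 0.035 0 0 0 0.5; 0 0 0.035 0 0 0 0.5; 0 0 0.035 0 0 0 0.5; 0 0 0.0245 0 0 0 0.5; 0 0 0.015 0 0 0 0.5; 0 0 0 0 0 0 0.5; 0 0 0 0 0 0 0; 0 0 0 0 0 0 0; 0 0 0 0 0 0 0; 0 0 0 0 0 0 0; 0 0 0 0 0 0 0; 0 0 0 0 0 0 0; 0 0 0 0 0 0 0; 0 0 0 0 0 0 0' 30
```

```text
time_s: 3.75
tcp_pos: [0.3669, -0.3051, 0.0129]
eef_rot: [-180.0, 0.1, 177.6]
contact_force: [-1.6, 0.9, 7.8]
gripper_width: 0.012
```

```bash
python3 -m inch '0 0 -0.034 0 0 0 0; 0 0 -0.034 0 0 0 0; 0 0 -0.034 0 0 0 0; 0 0 -0.034 0 0 0 0; 0 0 -0.034 0 0 0 0; 0 0 -0.034 0 0 0 0; 0 0 -0.034 0 0 0 0; -0.035 0.011 0 0 0 0 0; -0.035 0.011 0 0 0 0 0; -0.035 0.011 0 0 0 0 0; -0.035 0.011 0 0 0 0 0; -0.035 0.011 0 0 0 0 0; -0.035 0.011 0 0 0 0 0; -0.035 0.011 0 0 0 0 0; -0.035 0.011 0 0 0 0 0; -0.035 0.011 0 0 0 0 0; -0.035 0.011 0 0 0 0 0; 0 0 0 0 0 -0.084 0; 0 0 0 0 0 -0.084 0; 0 0 0 0 0 0 0'
python3 -m inch '0 0 0 0 0 0 0; 0 0 0 0 0 0 0'
python3 - <<'E'
from h import *
delta([.72,-.21,.25],-172.76)
p,im=cap("wrist","w2"); print(p["t"]); cap("top","t2");cap("scene","s2")
np.save("w2cam.npy",p,allow_pickle=True)
E
```

```text
time_s: 5.42
tcp_pos: [0.721, -0.2095, 0.2486]
eef_rot: [180.0, -0.1, -172.6]
contact_force: [0.0, -0.3, -0.1]
gripper_width: 0.0118
time_s: 5.58
tcp_pos: [0.7204, -0.2102, 0.2503]
eef_rot: [180.0, 0.0, -173.0]
contact_force: [-0.1, 0.5, -0.6]
gripper_width: 0.0118
t 5.58 at [ 0.7204 -0.2102  0.2503] [ 179.9947    0.0043 -173.0122]
turn first: rotvec [ 0.0001  0.0001 -0.0044] |deg| 0.2522799516989267 then shift(in new tool axes) [0.0004 0.0003 0.0003]  | shift in old axes [0.0004 0.0003 0.0003]
[ 0.2957 -0.7032  0.2194]
```

View pics/w2.png

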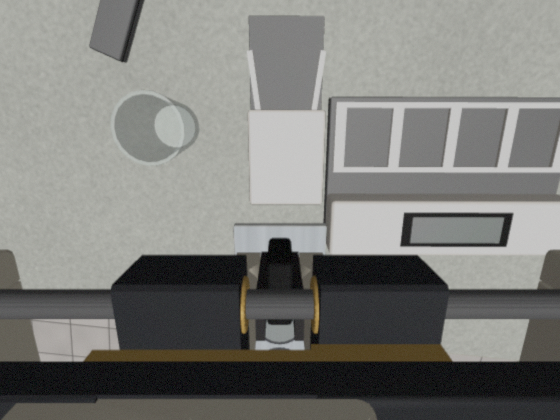

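View pics/s2.png

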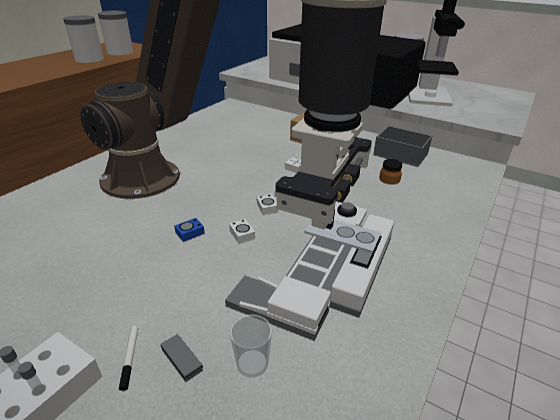

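```bash
python3 - <<'E'
from h import *
im=cv2.imread("pics/w2.png")
print(crop(im,287,115,45,100,3,"w2a"))
print(crop(im,445,150,118,60,3.3,"w2b"))
E
```

```text
(242, 15)
(327, 90)
```

View pics/w2a.png

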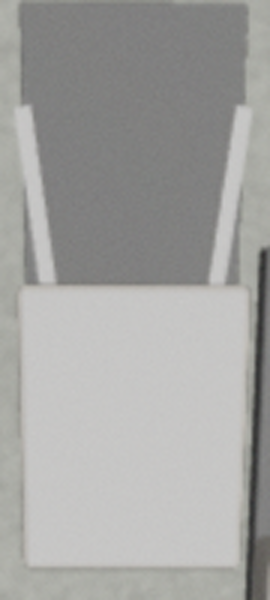

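View pics/w2b.png

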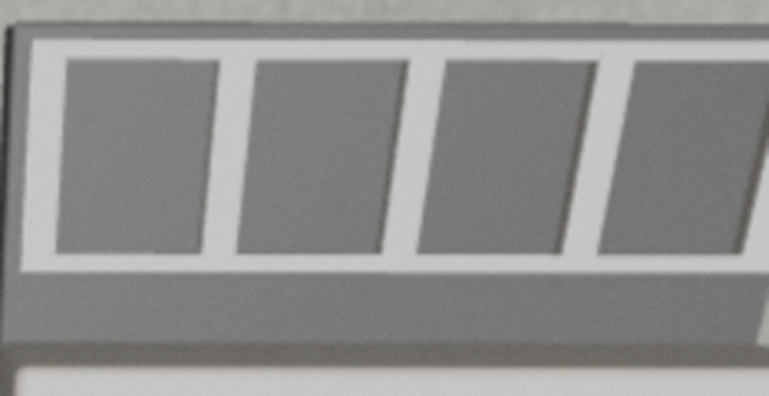

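```bash
cat > fit.py <<'E'
from h import *
from scipy.optimize import least_squares
p=np.load("w2cam.npy",allow_pickle=True).item()
q=[];X=[]
for b,(tl,bl) in zip([-.096,-.032,.032,.096],[((66,60),(56,253)),((256,62),(236,254)),((445,62),(416,254)),((635,63),(598,255))]):
    q+=[tl,bl];X+=[[-.033,b-.026,.025],[.033,b-.026,.025]]
q=np.array(q)/3.3+[327,90];X=np.array(X)
def T(v,X):
    c,s=np.cos(v[2]),np.sin(v[2]);return np.c_[v[0]+c*X[:,0]-s*X[:,1],v[1]+s*X[:,0]+c*X[:,1],X[:,2]]
s=least_squares(lambda v:(pj(p,T(v,X))-q).ravel(),[.642,-.022,.126]);v=s.x
print("reader",v,np.degrees(v[2]),"res px",s.fun.round(2))
def inv(w): 
    d=w[:2]-v[:2];c,s_=np.cos(v[2]),np.sin(v[2]);return np.array([c*d[0]+s_*d[1],-s_*d[0]+c*d[1]])
for n,pt,z in [("apronL",(20,3),.02),("apronR",(248,3),.02),("roofFL",(20,288),.06),("roofFR",(249,288),.06),("roofBL",(28,567),.06),("roofBR",(238,567),.06),("guideLnear",(25,106),.028),("guideRnear",(242,106),.028)]:
    print(n,inv(bp(p,np.array(pt)/3+[242,15],z)))
E
python3 fit.py
```

```text
reader [ 0.6432 -0.0194  0.12  ] 6.873525869922762 res px [ 0.48 -0.05  0.07  0.5   0.18 -0.52  0.02  0.33  0.16 -0.38 -0.05  0.45
 -0.16 -0.55 -0.73  0.27]
apronL [-0.1252 -0.2306]
apronR [-0.1253 -0.1507]
roofFL [-0.0291 -0.2293]
roofFR [-0.0293 -0.1516]
roofBL [ 0.0687 -0.2288]
roofBR [ 0.0686 -0.1516]
guideLnear [-0.0909 -0.229 ]
guideRnear [-0.0911 -0.1524]
```

```bash
python3 - <<'E'
from h import *
p=np.load("w2cam.npy",allow_pickle=True).item()
im=cv2.imread("pics/w2.png");crop(im,280,235,60,25,6,"w2f")
tcp=np.array([.7204,-.2102,.2503]);R=Ro.from_euler("xyz",[180,0,-173.01],degrees=True)
for q in [(235,225),(326,225)]: print(R.inv().apply(bp(p,q,.2434)-tcp))
delta([.5315,-.2245,.12],-173.13)
delta([.5315,-.2245,.035],-173.13)
E
```

```text
[ 0.0218 -0.0229  0.0069]
[0.0218 0.0257 0.0069]
t 5.73 at [ 0.7204 -0.2104  0.2506] [-179.9973    0.0348 -172.9456]
turn first: rotvec [-0.      0.0006  0.0032] |deg| 0.18763630495636985 then shift(in new tool axes) [0.1892 0.0086 0.1306]  | shift in old axes [0.1893 0.0092 0.1305]
t 5.73 at [ 0.7204 -0.2104  0.2506] [-179.9973    0.0348 -172.9456]
turn first: rotvec [-0.      0.0006  0.0032] |deg| 0.18763630495636985 then shift(in new tool axes) [0.1892 0.0086 0.2156]  | shift in old axes [0.1893 0.0092 0.2155]
```

View pics/w2f.png

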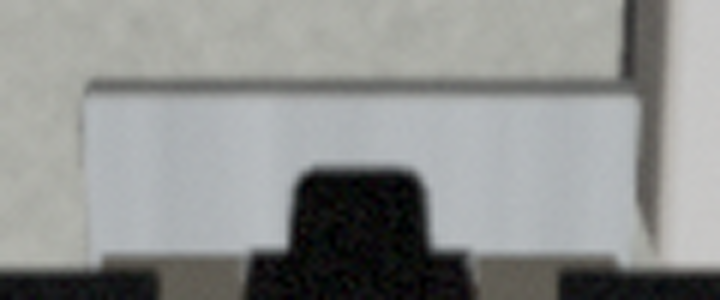

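```bash
python3 -m inch '0.0315 0.0015 0 0 0 0.003 0; 0.0315 0.0015 0 0 0 0 0; 0.0315 0.0015 0 0 0 0 0; 0.0315 0.0015 0 0 0 0 0; 0.0315 0.0013 0 0 0 0 0; 0.0315 0.0013 0 0 0 0 0; 0 0 0.033 0 0 0 0; 0 0 0.033 0 0 0 0; 0 0 0.033 0 0 0 0; 0 0 0.033 0 0 0 0; 0 0 0.02 0 0 0 0; 0 0 0.02 0 0 0 0; 0 0 0.02 0 0 0 0; 0 0 0.01 0 0 0 0; 0 0 0.01 0 0 0 0; 0 0 0 0 0 0 0; 0 0 0 0 0 0 0'
python3 - <<'E'
from h import *
delta([.5315,-.2245,.035],-173.13)
print(r.get_state()["contact_force"])
p,im=cap("wrist","w3"); cap("scene","s3")
a=cv2.imread("pics/s3.png");crop(a,280,300,70,55,5,"s3c")
E
```

```text
time_s: 7.15
tcp_pos: [0.5323, -0.2248, 0.0385]
eef_rot: [-180.0, 0.0, -173.0]
contact_force: [0.0, 0.0, -0.1]
gripper_width: 0.0117
t 7.15 at [ 0.5323 -0.2248  0.0385] [-179.988     0.0067 -173.0298]
turn first: rotvec [-0.0002  0.0001  0.0017] |deg| 0.10114749359215015 then shift(in new tool axes) [0.0008 0.0004 0.0035]  | shift in old axes [0.0008 0.0004 0.0035]
[ 0.0051  0.0394 -0.1379]
```

View pics/s3c.png

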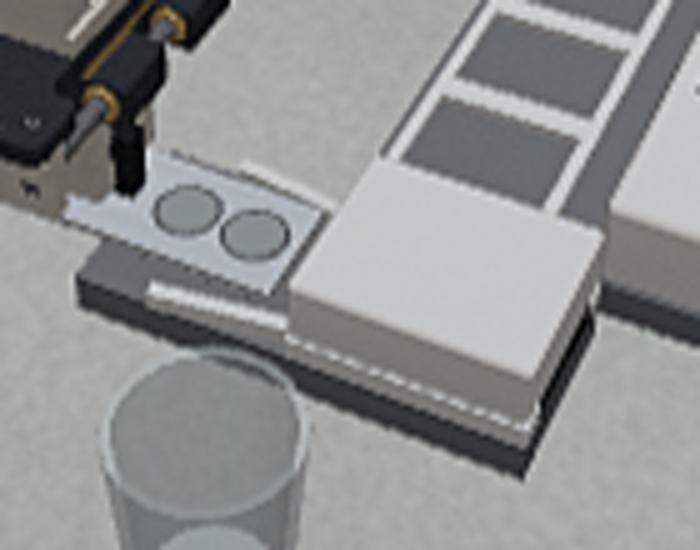

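View pics/w3.png

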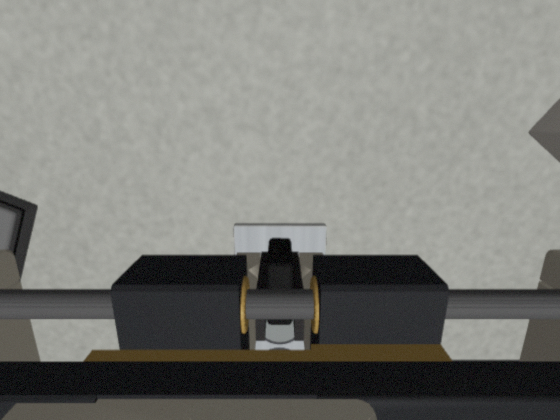

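```bash
python3 -m inch '0 0 0.0035 0 0 0.002 0; 0 0 0 0 0 0 0; -0.008 0 0 0 0 0 0; -0.008 0 0 0 0 0 0; -0.008 0 0 0 0 0 0; -0.008 0 0 0 0 0 0; 0 0 0 0 0 0 0'
python3 -m inch '-0.008 0 0 0 0 0 0; -0.008 0 0 0 0 0 0; -0.008 0 0 0 0 0 0; -0.008 0 0 0 0 0 0; -0.008 0 0 0 0 0 0;-0.004 0 0 0 0 0 0; 0 0 0 0 0 0 0; 0 0 0 0 0 0 0'; python3 -c "
from h import *
cap('scene','s4');crop(cv2.imread('pics/s4.png'),280,290,70,55,5,'s4c')"
```

```text
time_s: 7.83
tcp_pos: [0.5662, -0.2207, 0.0346]
eef_rot: [-180.0, 0.1, -173.1]
contact_force: [1.1, -0.8, -0.9]
gripper_width: 0.0119
time_s: 8.5
tcp_pos: [0.6075, -0.2155, 0.0343]
eef_rot: [180.0, -0.0, -173.1]
contact_force: [-0.5, 0.1, -1.1]
gripper_width: 0.0118
```

View pics/s4c.png

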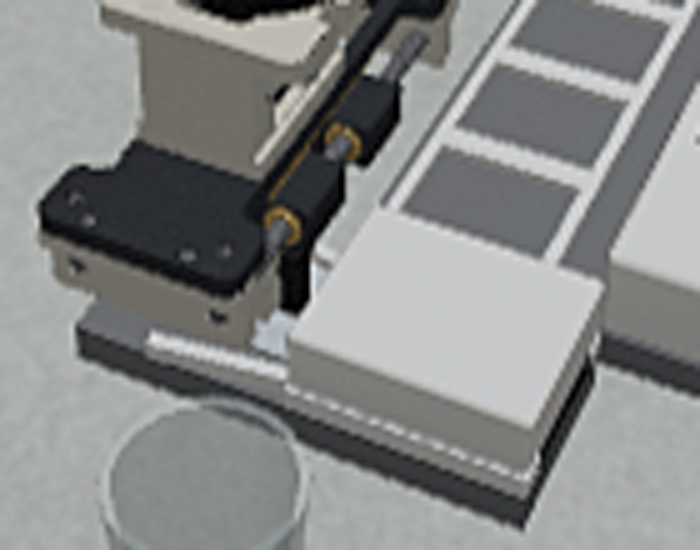

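```bash
python3 -m inch '-0.002 0 0 0 0 0 0; -0.002 0 0 0 0 0 0; -0.001 0 0 0 0 0 0; 0 0 0 0 0 0 0'; python3 -m inch '-0.001 0 0 0 0 0 0; -0.001 0 0 0 0 0 0; 0 0 0 0 0 0 0';python3 -m inch '-0.001 0 0 0 0 0 0; -0.001 0 0 0 0 0 0; 0 0 0 0 0 0 0'
```

```text
time_s: 8.88
tcp_pos: [0.6125, -0.215, 0.0346]
eef_rot: [180.0, -0.0, -173.1]
contact_force: [-0.9, -0.1, -0.3]
gripper_width: 0.0119
time_s: 9.13
tcp_pos: [0.6126, -0.215, 0.0341]
eef_rot: [180.0, -0.2, -173.2]
contact_force: [-6.3, -2.1, 1.2]
gripper_width: 0.0117
time_s: 9.38
tcp_pos: [0.6126, -0.2149, 0.0337]
eef_rot: [179.9, -0.4, -173.2]
contact_force: [-9.2, -1.8, 3.8]
gripper_width: 0.0117
```

```bash
python3 -m inch '0 0 0 0 0 0 0.4; 0 0 0 0 0 0 0.4; 0 0 0 0 0 0 0.4; 0 0 0 0 0 0 0.4; 0 0 -0.02 0 0 0 0.4; 0 0 -0.03 0 0 0 0.4; 0 0 -0.04 0 0 0 1; 0 0 -0.04 0 0 0 1;  0 0 -0.04 0 0 0 1; 0 0 -0.04 0 0 0 1; -0.035 0 0 0 0 0 1; -0.035 0 0 0 0 0 1; -0.035 0 0 0 0 0 1; 0 0 0 0 0 0 1; 0 0 0 0 0 0 1'; python3 -c "
from h import *
delta([.4157,.0778,.25],-129.5)
p,im=cap('wrist','w5');cap('top','t5')
np.save('w5cam.npy',p,allow_pickle=True)"
```

```text
time_s: 10.63
tcp_pos: [0.722, -0.2013, 0.2424]
eef_rot: [180.0, -0.1, -173.1]
contact_force: [-0.5, -0.4, 0.3]
gripper_width: 0.0861
t 10.63 at [ 0.722  -0.2013  0.2424] [ 179.9673   -0.1161 -173.0925]
turn first: rotvec [ 0.0013 -0.0017 -0.7608] |deg| 43.592646742467956 then shift(in new tool axes) [-0.0205  0.4138 -0.0076]  | shift in old axes [ 0.2705  0.3139 -0.0069]
```

View pics/w5.png

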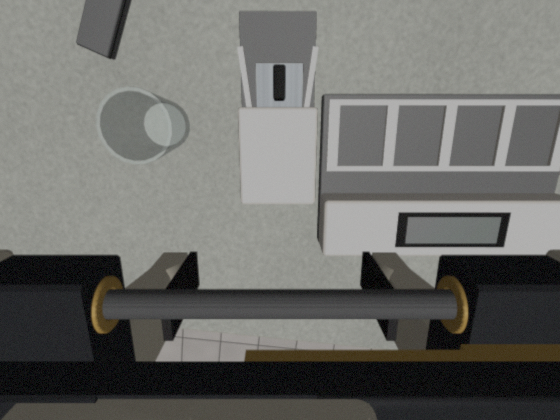

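```bash
python3 -m inch '0 0 0 0 0 -0.1087 1; 0 0 0 0 0 -0.1087 1; 0 0 0 0 0 -0.1087 1; 0 0 0 0 0 -0.1087 1; 0 0 0 0 0 -0.1087 1; 0 0 0 0 0 -0.1087 1; 0 0 0 0 0 -0.1087 1; -0.0017 0.0345 0 0 0 0 1; -0.0017 0.0345 0 0 0 0 1; -0.0017 0.0345 0 0 0 0 1; -0.0017 0.0345 0 0 0 0 1; -0.0017 0.0345 0 0 0 0 1; -0.0017 0.0345 0 0 0 0 1; -0.0017 0.0345 0 0 0 0 1; -0.0017 0.0345 0 0 0 0 1; -0.0017 0.0345 0 0 0 0 1; -0.0017 0.0345 0 0 0 0 1; -0.0017 0.0345 0 0 0 0 1; -0.0017 0.0345 0 0 0 0 1; 0 0 0 0 0 0 1'; python3 -m inch '0 0 0 0 0 0 1; 0 0 0 0 0 0 1'
cat >> fit.py <<'E'
E
python3 - <<'E'
from h import *
p5=np.load("w5cam.npy",allow_pickle=True).item()
v=np.array([.6432,-.0194]);c,s=np.cos(.12),np.sin(.12)
for q in [(256,63),(303,63)]:
    w=bp(p5,q,.026);d=w[:2]-v;print("tail in reader",c*d[0]+s*d[1],-s*d[0]+c*d[1])
delta([.4157,.0778,.24],-129.5); print(np.array(r.get_state()["joints"]))
p,im=cap("wrist","w6"); np.save("w6cam.npy",p,allow_pickle=True)
for d in r.recognise("cart0","wrist"): print(d["p"],d["xy"],bp(p,d["xy"],.026))
E
```

```text
time_s: 12.4
tcp_pos: [0.4107, 0.079, 0.2456]
eef_rot: [180.0, 0.2, -129.4]
contact_force: [1.0, -0.5, -0.2]
gripper_width: 0.0877
time_s: 12.57
tcp_pos: [0.4143, 0.0771, 0.2454]
eef_rot: [-180.0, 0.1, -129.5]
contact_force: [-0.2, 0.7, 0.3]
gripper_width: 0.0873
tail in reader -0.07572309166957214 -0.21373561681801354
tail in reader -0.07576882820362436 -0.16423740442300508
t 12.57 at [0.4143 0.0771 0.2454] [-179.9533    0.1302 -129.4732]
turn first: rotvec [-0.0008  0.0023  0.0005] |deg| 0.14092531701184702 then shift(in new tool axes) [-0.0014 -0.0006  0.0054]  | shift in old axes [-0.0014 -0.0006  0.0054]
[ 37.6314  -5.2656 -27.3719   0.0178 -67.7563 -77.1114]
0.98 [277.9, 185.5] [0.4157 0.0775 0.026 ]
0.84 [231.0, 5.3] [ 0.3342 -0.096   0.026 ]
0.61 [193.0, 104.5] [ 0.4301 -0.0514  0.026 ]
0.49 [429.8, 275.5] [0.3404 0.2907 0.026 ]
```

View pics/w6.png

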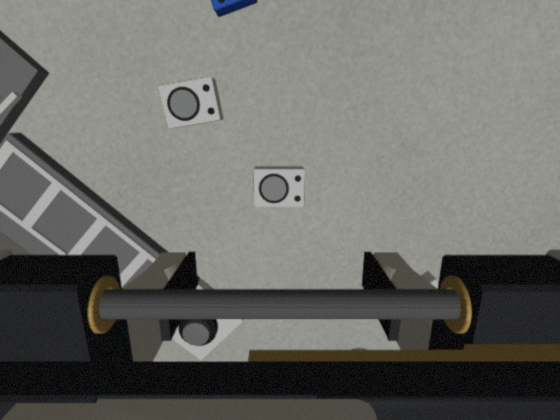

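```bash
python3 - <<'E'
from h import *
im=cv2.imread("pics/w6.png"); print(crop(im,279,187,40,35,9,"w6c"))
E
```

```text
(239, 152)
```

View pics/w6c.png

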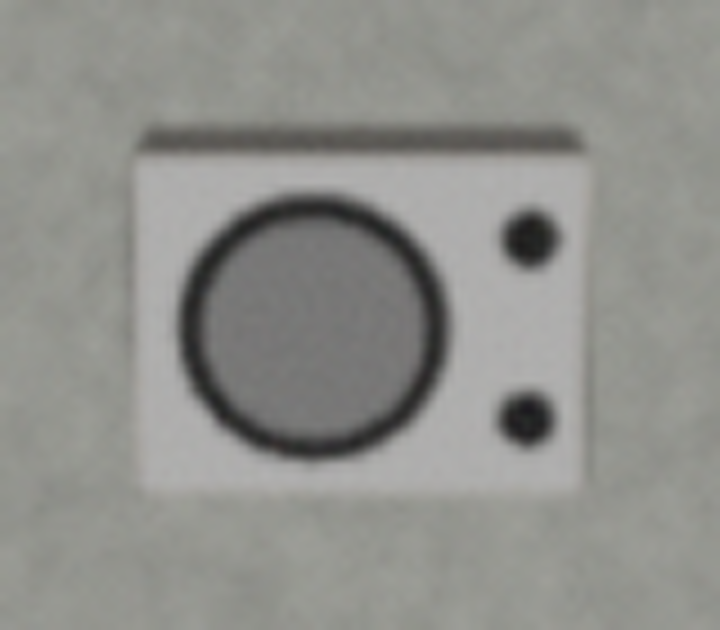

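```bash
cat >> h.py <<'E'
def quad(p,q,z):
    w=np.array([bp(p,x,z) for x in q]);s=np.roll(w,-1,0)-w;L=np.linalg.norm(s,axis=1)
    i=0 if L[0]+L[2]>L[1]+L[3] else 1
    a=s[i]-s[i+2];ang=np.degrees(np.arctan2(a[1],a[0]))
    print("centre",w.mean(0),"sides",L,"long axis",ang,"-> yaw",ang+90,ang-90);return w.mean(0),ang
E
python3 - <<'E'
from h import *
p=np.load("w6cam.npy",allow_pickle=True).item()
c,a=quad(p,np.array([(134,154),(592,154),(581,491),(142,491)])/9+[239,152],.026)
yaw=[y for y in (a+90,a-90) if abs(y+129.5)<30 or abs(y-230.5)<30][0]
delta([c[0],c[1],.008],yaw)
E
```

```text
centre [0.4165 0.0809 0.026 ] sides [0.0589 0.0449 0.0584 0.0449] long axis 140.54968418800368 -> yaw 230.54968418800368 50.54968418800368
t 12.67 at [0.4148 0.0766 0.2448] [-179.981     0.0348 -129.598 ]
turn first: rotvec [-0.0003  0.0006 -0.0026] |deg| 0.15289847441261376 then shift(in new tool axes) [-0.0044  0.0014  0.2368]  | shift in old axes [-0.0043  0.0015  0.2368]
```

```bash
python3 -m inch '-0.0035 0.001 0 0 0 -0.003 1; 0 0 0.035 0 0 0 1; 0 0 0.035 0 0 0 1; 0 0 0.035 0 0 0 1; 0 0 0.035 0 0 0 1; 0 0 0.035 0 0 0 1; 0 0 0.035 0 0 0 1; 0 0 0.018 0 0 0 1; 0 0 0.0085 0 0 0 1; 0 0 0 0 0 0 1; 0 0 0 0 0 0 0; 0 0 0 0 0 0 0; 0 0 0 0 0 0 0; 0 0 0 0 0 0 0; 0 0 0 0 0 0 0' 30; python3 -m inch '0 0 -0.02 0 0 0 0;0 0 -0.035 0 0 0 0; 0 0 -0.035 0 0 0 0; 0 0 -0.035 0 0 0 0; 0 0 -0.015 0 0 0 0; 0 0 0 0 0 0 0'
python3 - <<'E'
from h import *
v=[.6432,-.0194];c,s=np.cos(.12),np.sin(.12)
for i,y in enumerate([.096,.032,-.032,-.096]): print(i,v[0]-s*y,v[1]+c*y)
delta([v[0]-s*.096,v[1]+c*.096,.13],6.87-90)
cap("wrist","w7")
E
```

```text
time_s: 13.92
tcp_pos: [0.4165, 0.081, 0.0088]
eef_rot: [-180.0, 0.1, -129.4]
contact_force: [0.7, -0.7, 1.1]
gripper_width: 0.0598
time_s: 14.42
tcp_pos: [0.418, 0.0819, 0.1525]
eef_rot: [-179.8, 0.5, -129.3]
contact_force: [0.3, 0.1, -0.5]
gripper_width: 0.0598
0 0.6317076281002637 0.07590962904197116
1 0.6393692093667546 0.01236987634732372
2 0.6470307906332454 -0.05116987634732372
3 0.6546923718997363 -0.11470962904197116
t 14.42 at [0.418  0.0819 0.1525] [-179.8467    0.4668 -129.3252]
turn first: rotvec [-0.0058  0.0066 -0.8063] |deg| 46.1983084182395 then shift(in new tool axes) [ 0.0315 -0.2114  0.0225]  | shift in old axes [-0.1306 -0.1691  0.024 ]
```

View pics/w7.png

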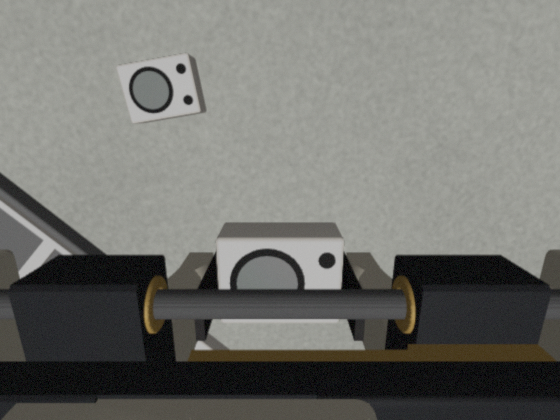

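```bash
python3 -m inch '0 0 0 0 0 -0.1152 0; 0 0 0 0 0 -0.1152 0; 0 0 0 0 0 -0.1152 0; 0 0 0 0 0 -0.1152 0; 0 0 0 0 0 -0.1152 0; 0 0 0 0 0 -0.1152 0; 0 0 0 0 0 -0.1152 0; 0.0045 -0.0302 0 0 0 0 0; 0.0045 -0.0302 0 0 0 0 0; 0.0045 -0.0302 0 0 0 0 0; 0.0045 -0.0302 0 0 0 0 0; 0.0045 -0.0302 0 0 0 0 0; 0.0045 -0.0302 0 0 0 0 0; 0.0045 -0.0302 0 0 0 0 0; 0 0 0 0 0 0 0; 0 0 0 0 0 0 0'
python3 - <<'E'
from h import *
s,t,R=st()
p,im=cap("wrist","w8");np.save("w8cam.npy",p,allow_pickle=True)
zt=t[2]-.0088+.026
for q in [(218,238),(343,238)]: print("near edge in tool",R.inv().apply(bp(p,q,zt)-t))
crop(im,280,235,90,40,4,"w8c")
delta([.6317,.0759,.07],6.87-90)
E
```

```text
time_s: 15.8
tcp_pos: [0.6296, 0.074, 0.1452]
eef_rot: [179.8, -0.0, -83.2]
contact_force: [-0.8, -0.6, -1.4]
gripper_width: 0.0596
near edge in tool [ 0.0223 -0.0278 -0.0173]
near edge in tool [ 0.0222  0.03   -0.0171]
t 15.85 at [0.6287 0.0741 0.1457] [179.7912  -0.0305 -83.2179]
turn first: rotvec [ 0.0036 -0.0005 -0.0015] |deg| 0.2285970446801477 then shift(in new tool axes) [-0.0015 -0.0032  0.0757]  | shift in old axes [-0.0015 -0.0035  0.0757]
```

View pics/w8.png

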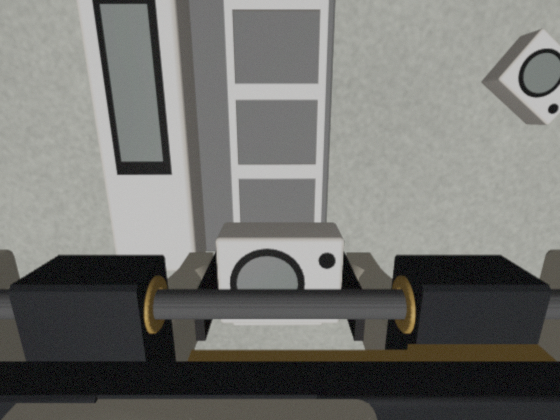

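```bash
python3 -m inch '0 -0.0025 0.03 0.003 0 0 0; 0 0 0.03 0 0 0 0; 0 0 0.025 0 0 0 0; 0 0 0.012 0 0 0 0; 0 0 0.008 0 0 0 0; 0 0 0.003 0 0 0 0; 0 0 0 0 0 0 0;0 0 0 0 0 0 0'
python3 - <<'E'
from h import *
delta([.6313,.0745,.0295],6.87-90)
cap("top","t9");im=cv2.imread("pics/t9.png");crop(im,240,160,50,40,8,"t9c")
p,im=cap("scene","s9");crop(im,330,240,60,50,6,"s9c")
E
```

```text
time_s: 16.52
tcp_pos: [0.633, 0.0752, 0.0414]
eef_rot: [-179.7, 0.0, -83.1]
contact_force: [0.1, 0.0, 0.4]
gripper_width: 0.0598
t 16.52 at [0.633  0.0752 0.0414] [-179.7225    0.0163  -83.1391]
turn first: rotvec [-0.0048  0.0003 -0.0002] |deg| 0.27812097242006173 then shift(in new tool axes) [0.0005 0.0018 0.0119]  | shift in old axes [0.0005 0.0018 0.0119]
```

View pics/s9c.png

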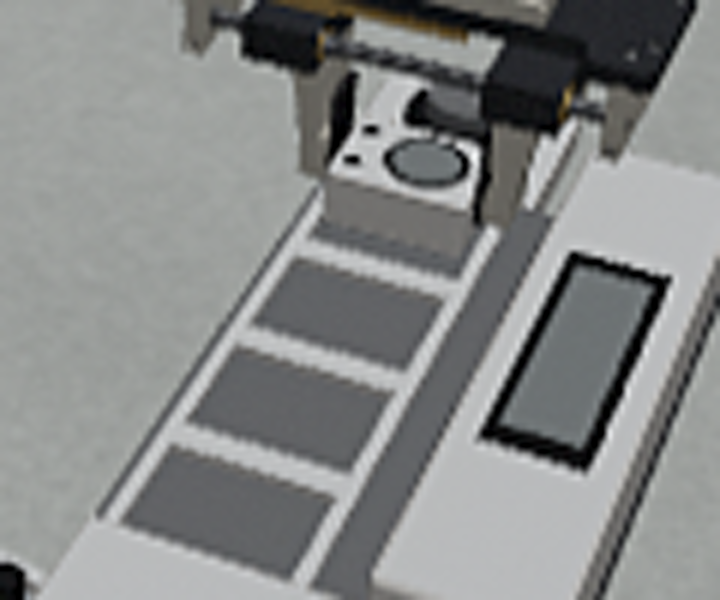

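```bash
python3 -m inch '0 0.001 0.006 -0.003 0 0 0; 0 0 0.004 0 0 0 0; 0 0 0.001 0 0 0 0; 0 0 0 0 0 0 0'; python3 -m inch '0 0 0 0 0 0 0.78; 0 0 0 0 0 0 0.78; 0 0 0 0 0 0 0.78; 0 0 0 0 0 0 0.78; 0 0 -0.03 0 0 0 0.78; 0 0 -0.03 0 0 0 0.78; 0 0 -0.04 0 0 0 0.78; 0 0 -0.04 0 0 0 1; 0 0 -0.04 0 0 0 1; 0 0 -0.03 0 0 0 1; 0 0 0 0 0 0 1'
python3 - <<'E'
from h import *
delta([.4309,-.0560,.24],-31.9-90)
p,im=cap("scene","s10");crop(im,330,240,60,50,6,"s10c")
E
```

```text
time_s: 16.95
tcp_pos: [0.6312, 0.0747, 0.0289]
eef_rot: [180.0, -0.0, -83.2]
contact_force: [0.3, -0.1, -0.9]
gripper_width: 0.0597
time_s: 17.87
tcp_pos: [0.6346, 0.0752, 0.2475]
eef_rot: [-179.3, 0.1, -83.1]
contact_force: [0.5, 0.1, 1.1]
gripper_width: 0.0863
t 17.87 at [0.6346 0.0752 0.2475] [-179.3187    0.0672  -83.1123]
turn first: rotvec [-0.011   0.0052  0.677 ] |deg| 38.79309548423316 then shift(in new tool axes) [0.219  0.1036 0.0075]  | shift in old axes [0.1058 0.218  0.0047]
```

View pics/s10c.png

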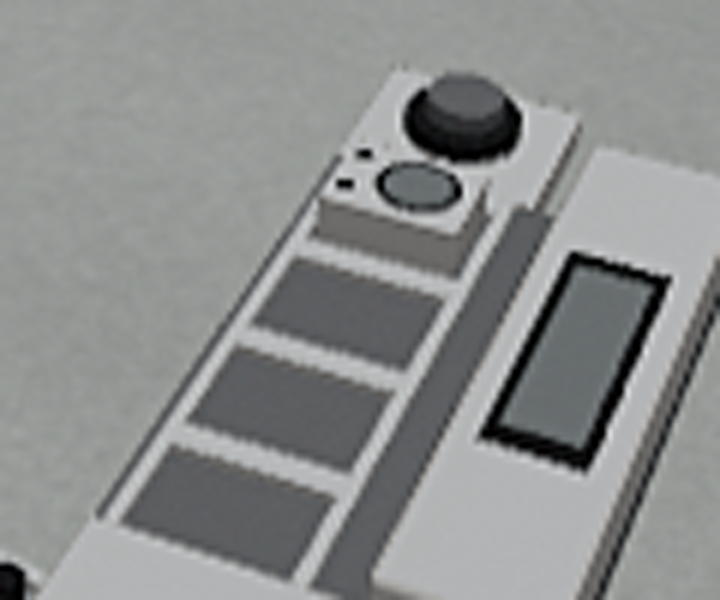

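```bash
python3 -m inch '0 0 0 0 0 0.1128 1; 0 0 0 0 0 0.1128 1; 0 0 0 0 0 0.1128 1; 0 0 0 0 0 0.1128 1; 0 0 0 0 0 0.1128 1; 0 0 0 0 0 0.1128 1; 0.0313 0.0148 0 0 0 0 1; 0.0313 0.0148 0 0 0 0 1; 0.0313 0.0148 0 0 0 0 1; 0.0313 0.0148 0 0 0 0 1; 0.0313 0.0148 0 0 0 0 1; 0.0313 0.0148 0 0 0 0 1; 0.0313 0.0148 0 0 0 0 1; 0 0 0 0 0 0 1; 0 0 0 0 0 0 1;0 0 0 0 0 0 1'
python3 - <<'E'
from h import *
delta([.4309,-.0560,.24],-31.9-90)
p,im=cap("wrist","w11");np.save("w11cam.npy",p,allow_pickle=True)
L=r.recognise("cart0","wrist")
for d in L: print(round(d["p"],2),d["xy"],bp(p,d["xy"],.026))
print(crop(im,L[0]["xy"][0],L[0]["xy"][1],40,35,9,"w11c"))
cap("top","t11")
E
```

```text
time_s: 19.25
tcp_pos: [0.4276, -0.0564, 0.239]
eef_rot: [-180.0, 0.0, -122.0]
contact_force: [0.3, -0.8, 0.4]
gripper_width: 0.0873
t 19.25 at [ 0.4276 -0.0564  0.239 ] [-179.9847    0.0213 -121.9588]
turn first: rotvec [-0.0003  0.0004 -0.001 ] |deg| 0.06438836147885067 then shift(in new tool axes) [-0.0021 -0.0026 -0.001 ]  | shift in old axes [-0.0021 -0.0026 -0.001 ]
0.82 [204.2, 345.0] [0.6274 0.0752 0.026 ]
0.78 [277.4, 187.2] [ 0.4295 -0.0558  0.026 ]
0.78 [332.4, 80.2] [ 0.319  -0.1227  0.026 ]
0.68 [62.2, 154.1] [ 0.6146 -0.2159  0.026 ]
0.4 [85.3, 204.5] [ 0.6319 -0.1576  0.026 ]
(164, 310)
```

View pics/w11c.png

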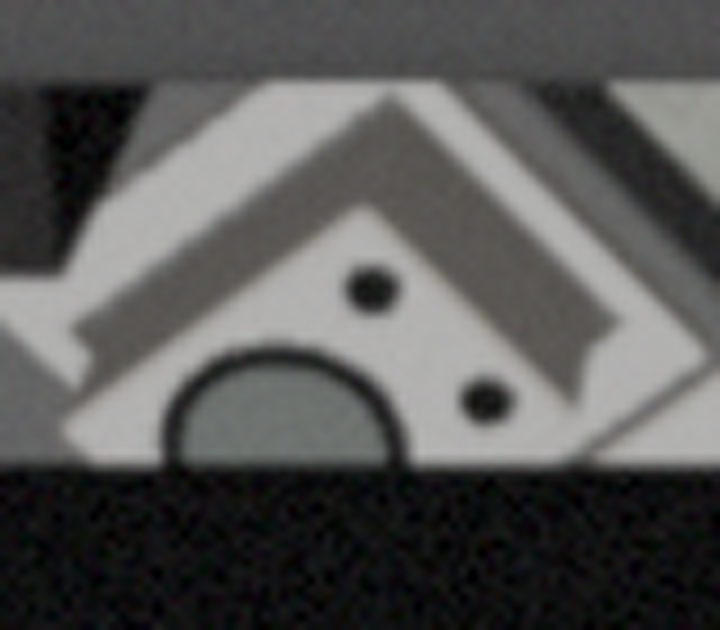

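View pics/w11.png

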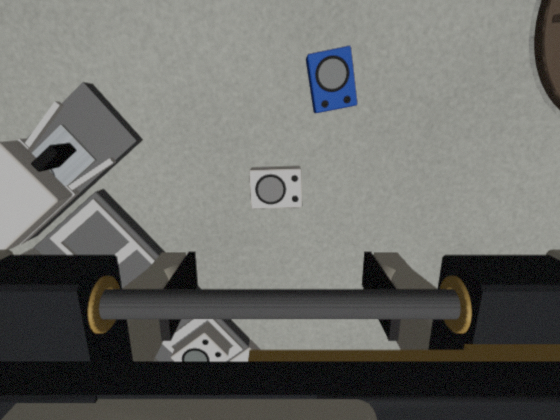

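```bash
python3 - <<'E'
from h import *
im=cv2.imread("pics/w11.png"); print(crop(im,277,188,40,35,9,"w11d"))
E
```

```text
(237, 153)
```

View pics/w11d.png

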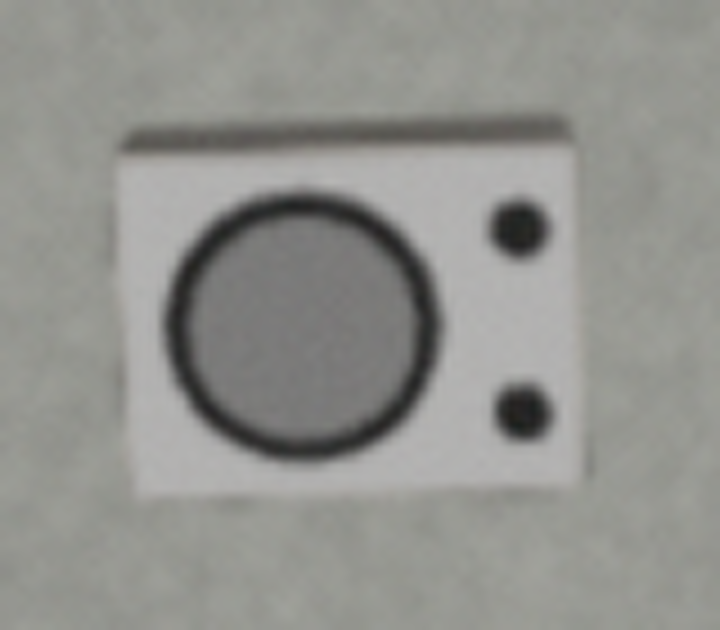

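```bash
python3 - <<'E'
from h import *
p=np.load("w11cam.npy",allow_pickle=True).item()
c,a=quad(p,np.array([(118,155),(577,146),(582,486),(135,497)])/9+[237,153],.026)
yaw=[y for y in (a+90,a-90) if abs(y+122)<30 or abs(y-238)<30][0]
delta([c[0],c[1],.008],yaw)
E
```

```text
centre [ 0.4317 -0.0547  0.026 ] sides [0.0581 0.0446 0.0585 0.0449] long axis 149.35085026352445 -> yaw 239.35085026352445 59.35085026352445
t 19.4 at [ 0.4281 -0.0559  0.2386] [ 179.9644   -0.0382 -121.9204]
turn first: rotvec [ 0.0006 -0.0007 -0.0222] |deg| 1.2723462896078535 then shift(in new tool axes) [-0.0029 -0.0026  0.2306]  | shift in old axes [-0.0031 -0.0026  0.2306]
```

```bash
python3 -m inch '-0.003 -0.0025 0 0 0 -0.022 1; 0 0 0.035 0 0 0 1; 0 0 0.035 0 0 0 1; 0 0 0.035 0 0 0 1; 0 0 0.035 0 0 0 1; 0 0 0.035 0 0 0 1; 0 0 0.035 0 0 0 1; 0 0 0.013 0 0 0 1; 0 0 0.0075 0 0 0 1; 0 0 0 0 0 0 1; 0 0 0 0 0 0 0; 0 0 0 0 0 0 0; 0 0 0 0 0 0 0; 0 0 0 0 0 0 0; 0 0 0 0 0 0 0' 30; python3 -m inch '0 0 -0.02 0 0 0 0;0 0 -0.035 0 0 0 0; 0 0 -0.035 0 0 0 0; 0 0 -0.035 0 0 0 0; 0 0 -0.01 0 0 0 0; 0 0 0 0 0 0 0; 0 0 0 0 0 0 0'
python3 - <<'E'
from h import *
delta([.6466,-.0526,.13],6.87-90)
E
```

```text
time_s: 20.65
tcp_pos: [0.4319, -0.055, 0.0094]
eef_rot: [-179.9, 0.1, -120.7]
contact_force: [1.6, 0.4, 1.1]
gripper_width: 0.0597
time_s: 21.23
tcp_pos: [0.4313, -0.055, 0.1443]
eef_rot: [-179.9, 0.1, -120.7]
contact_force: [-0.1, 0.2, -1.6]
gripper_width: 0.0594
t 21.23 at [ 0.4313 -0.055   0.1443] [-179.9212    0.1277 -120.7   ]
turn first: rotvec [-0.0021  0.0017 -0.6557] |deg| 37.57035265610671 then shift(in new tool axes) [ 0.0234 -0.214   0.0143]  | shift in old axes [-0.1119 -0.1839  0.0148]
```

```bash
python3 -m inch '0 0 0 0 0 -0.1093 0; 0 0 0 0 0 -0.1093 0; 0 0 0 0 0 -0.1093 0; 0 0 0 0 0 -0.1093 0; 0 0 0 0 0 -0.1093 0; 0 0 0 0 0 -0.1093 0; 0.0033 -0.0306 0 0 0 0 0; 0.0033 -0.0306 0 0 0 0 0; 0.0033 -0.0306 0 0 0 0 0; 0.0033 -0.0306 0 0 0 0 0; 0.0033 -0.0306 0 0 0 0 0; 0.0033 -0.0306 0 0 0 0 0; 0.0033 -0.0306 0 0 0 0 0; 0 0 0 0 0 0 0; 0 0 0 0 0 0 0; 0 0 0 0 0 0 0'
python3 - <<'E'
from h import *
delta([.6466,-.0526,.03],6.87-90)
cap("wrist","w12")
E
```

```text
time_s: 22.57
tcp_pos: [0.6452, -0.0525, 0.1412]
eef_rot: [179.8, 0.0, -83.1]
contact_force: [-0.0, -0.2, -1.1]
gripper_width: 0.0596
t 22.57 at [ 0.6452 -0.0525  0.1412] [179.7727   0.0078 -83.1329]
turn first: rotvec [ 0.004   0.0001 -0.0001] |deg| 0.22747548416658644 then shift(in new tool axes) [ 0.0002 -0.0013  0.1112]  | shift in old axes [ 0.0003 -0.0018  0.1112]
```

View pics/w12.png

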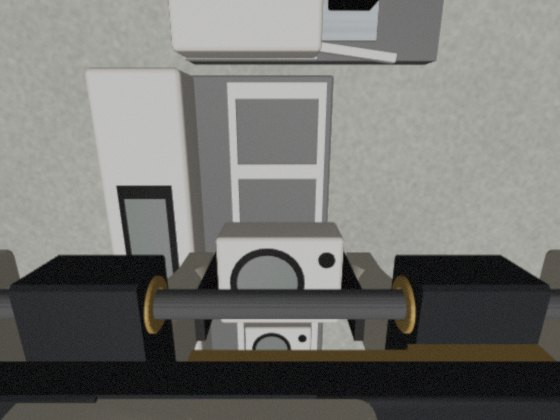

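```bash
python3 -m inch '0 -0.0008 0.03 0.002 0 0 0; 0 0 0.03 0 0 0 0; 0 0 0.025 0 0 0 0; 0 0 0.012 0 0 0 0; 0 0 0.008 0 0 0 0; 0 0 0.005 0 0 0 0; 0 0 0 0 0 0 0;0 0 0 0 0 0 0; 0 0 0 0 0 0 0'; python3 -m inch '0 0 0 0 0 0 0.78; 0 0 0 0 0 0 0.78; 0 0 0 0 0 0 0.78; 0 0 0 0 0 0 0.78; 0 0 -0.03 0 0 0 0.78; 0 0 -0.03 0 0 0 0.78; 0 0 -0.04 0 0 0 0.78; 0 0 -0.04 0 0 0 1; 0 0 -0.04 0 0 0 1; 0 0 -0.03 0 0 0 1; 0 0 0 0 0 0 1'
python3 - <<'E'
from h import *
delta([.366,.3187,.24],-91)
p,im=cap("scene","s12");crop(im,330,240,60,50,6,"s12c");cap("top","t12")
E
```

```text
time_s: 23.37
tcp_pos: [0.6485, -0.0521, 0.035]
eef_rot: [-179.8, -0.0, -83.1]
contact_force: [0.3, 1.0, -0.7]
gripper_width: 0.0598
time_s: 24.28
tcp_pos: [0.6503, -0.0526, 0.2522]
eef_rot: [-179.2, -0.1, -83.1]
contact_force: [1.2, 0.0, 1.6]
gripper_width: 0.0863
t 24.28 at [ 0.6503 -0.0526  0.2522] [-179.2015   -0.0768  -83.0615]
turn first: rotvec [-0.014  -0.0004  0.1386] |deg| 7.979439805379632 then shift(in new tool axes) [-0.3663  0.2908  0.0122]  | shift in old axes [-0.4029  0.2375  0.0083]
```

View pics/s12c.png

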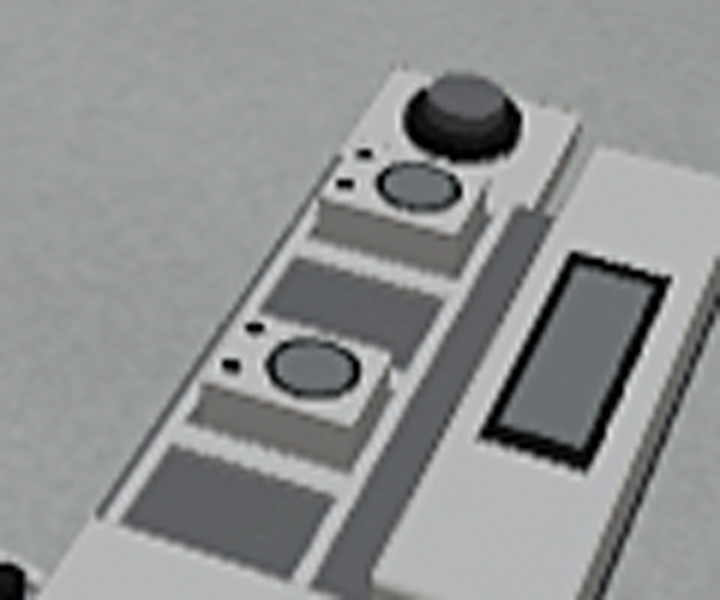

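View pics/t12.png

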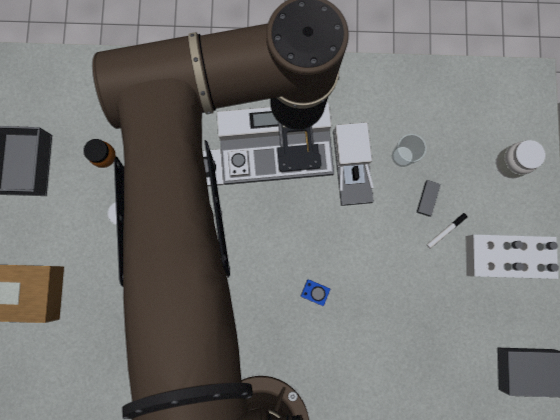

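```bash
python3 -m inch '0 0 0 -0.007 0 0.07 1; 0 0 0 0 0 0.0686 1; -0.0282 0.0224 0 0 0 0 1; -0.0282 0.0224 0 0 0 0 1; -0.0282 0.0224 0 0 0 0 1; -0.0282 0.0224 0 0 0 0 1; -0.0282 0.0224 0 0 0 0 1; -0.0282 0.0224 0 0 0 0 1; -0.0282 0.0224 0 0 0 0 1; -0.0282 0.0224 0 0 0 0 1; -0.0282 0.0224 0 0 0 0 1; -0.0282 0.0224 0 0 0 0 1; -0.0282 0.0224 0 0 0 0 1; -0.0282 0.0224 0 0 0 0 1; -0.0282 0.0224 0 0 0 0 1; 0 0 0 0 0 0 1; 0 0 0 0 0 0 1;0 0 0 0 0 0 1'
python3 - <<'E'
from h import *
delta([.366,.3187,.24],-91);print(np.array(r.get_state()["joints"]))
p,im=cap("wrist","w13");np.save("w13cam.npy",p,allow_pickle=True)
for d in r.recognise("cart0","wrist"): print(round(d["p"],2),d["xy"],bp(p,d["xy"],.026))
cap("top","t13");cap("scene","s13")
E
```

```text
time_s: 25.88
tcp_pos: [0.3622, 0.3192, 0.2438]
eef_rot: [179.7, -0.1, -91.0]
contact_force: [-0.4, -0.3, 0.1]
gripper_width: 0.0876
t 25.88 at [0.3622 0.3192 0.2438] [179.6538  -0.1328 -90.9872]
turn first: rotvec [ 0.006  -0.0023  0.0002] |deg| 0.37102422695426107 then shift(in new tool axes) [ 0.0004 -0.0038  0.0038]  | shift in old axes [ 0.0004 -0.0038  0.0038]
[ 64.5745   1.6718 -20.8315  -0.2811 -67.761  -65.4551]
0.6 [271.2, 185.1] [0.3697 0.3189 0.026 ]
```

View pics/w13.png

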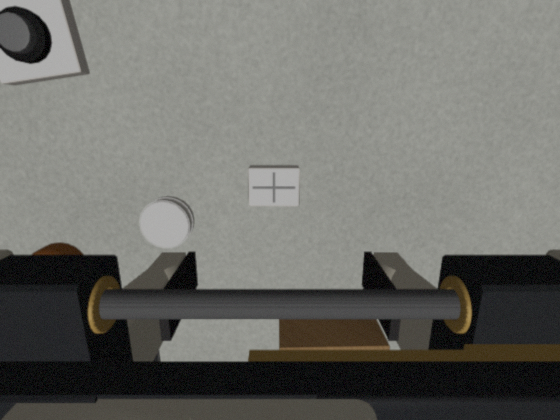

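View pics/s13.png

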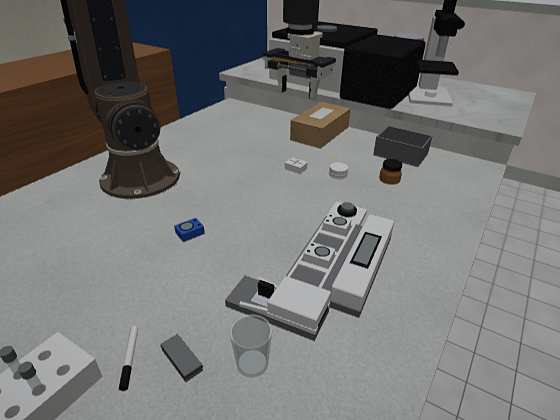

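```bash
python3 - <<'E'
from h import *
im=cv2.imread("pics/w13.png"); print(crop(im,274,187,40,35,9,"w13d"))
E
```

```text
(234, 152)
```

View pics/w13d.png

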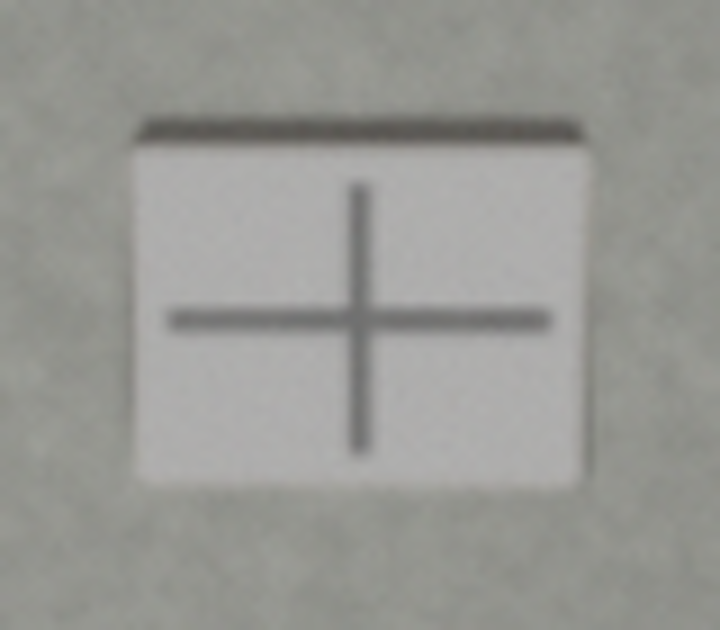

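```bash
python3 - <<'E'
from h import *
p=np.load("w13cam.npy",allow_pickle=True).item()
c,a=quad(p,np.array([(134,145),(592,145),(583,486),(138,486)])/9+[234,152],.026)
yaw=[y for y in (a+90,a-90) if abs(y+91)<30 or abs(y-269)<30][0]
delta([c[0],c[1],.009],yaw)
E
```

```text
centre [0.3662 0.3217 0.026 ] sides [0.0586 0.0452 0.0589 0.0452] long axis 178.95183920579302 -> yaw 268.951839205793 88.95183920579302
t 26.08 at [0.3632 0.3186 0.2445] [179.6964  -0.0601 -91.146 ]
turn first: rotvec [ 0.0053 -0.001  -0.0017] |deg| 0.3246485942290671 then shift(in new tool axes) [-0.0031 -0.0029  0.2355]  | shift in old axes [-0.0034 -0.0042  0.2355]
```

```bash
python3 -m inch '-0.0028 -0.003 0 0.005 0 0 1; 0 0 0.035 0 0 0 1; 0 0 0.035 0 0 0 1; 0 0 0.035 0 0 0 1; 0 0 0.035 0 0 0 1; 0 0 0.035 0 0 0 1; 0 0 0.035 0 0 0 1; 0 0 0.018 0 0 0 1; 0 0 0.0075 0 0 0 1; 0 0 0 0 0 0 1; 0 0 0 0 0 0 0; 0 0 0 0 0 0 0; 0 0 0 0 0 0 0; 0 0 0 0 0 0 0; 0 0 0 0 0 0 0' 30; python3 -m inch '0 0 -0.02 0 0 0 0;0 0 -0.035 0 0 0 0; 0 0 -0.035 0 0 0 0; 0 0 -0.035 0 0 0 0; 0 0 0 0 0 0.123 0; 0 0 0 0 0 0.123 0; 0 0 0 0 0 0.123 0; 0 0 0 0 0 0.123 0; 0 0 0 0 0 0.123 0; 0 0 0 0 0 0.123 0; 0 0 0 0 0 0.123 0; 0 0 0 0 0 0.123 0; 0 0 0 0 0 0.123 0; 0 0 0 0 0 0 0; 0 0 0 0 0 0 0'
python3 - <<'E'
from h import *
delta([.51,.03,.009],-154.6)
E
```

```text
time_s: 27.33
tcp_pos: [0.3661, 0.3229, 0.0104]
eef_rot: [-179.9, 0.1, -91.0]
contact_force: [0.1, 0.5, 1.9]
gripper_width: 0.0594
time_s: 28.58
tcp_pos: [0.3657, 0.3222, 0.1346]
eef_rot: [-180.0, 0.0, -154.2]
contact_force: [-1.4, 0.1, -1.4]
gripper_width: 0.0599
t 28.58 at [0.3657 0.3222 0.1346] [-179.9981    0.0106 -154.2495]
turn first: rotvec [-0.      0.0002  0.0061] |deg| 0.350622001378733 then shift(in new tool axes) [-0.005  -0.3259  0.1256]  | shift in old axes [-0.003  -0.3259  0.1256]
```

```bash
python3 -m inch '-0.0005 -0.0326 0 0 0 0.006 0; -0.0005 -0.0326 0 0 0 0 0; -0.0005 -0.0326 0 0 0 0 0; -0.0005 -0.0326 0 0 0 0 0; -0.0005 -0.0326 0 0 0 0 0; -0.0005 -0.0326 0 0 0 0 0; -0.0005 -0.0326 0 0 0 0 0; -0.0005 -0.0326 0 0 0 0 0; -0.0005 -0.0326 0 0 0 0 0; -0.0005 -0.0326 0 0 0 0 0; 0 0 0.03 0 0 0 0; 0 0 0.03 0 0 0 0; 0 0 0.03 0 0 0 0; 0 0 0.02 0 0 0 0; 0 0 0.008 0 0 0 0; 0 0 0.003 0 0 0 0; 0 0 0 0 0 0 0; 0 0 0 0 0 0 0'; python3 -m inch '0 0 0.001 0 0 0 0; 0 0 0 0 0 0 0'; python3 -m inch '0 0 0 0 0 0 1; 0 0 0 0 0 0 1; 0 0 0 0 0 0 1; 0 0 0 0 0 0 1; 0 0 0 0 0 0 1; 0 0 -0.03 0 0 0 1; 0 0 -0.035 0 0 0 1; 0 0 -0.035 0 0 0 1; 0 0 0 0 0 0 1; 0 0 0 0 0 0 1'
python3 - <<'E'
from h import *
delta([.51,.03,.009],-154.6); print(np.array(r.get_state()["joints"]))
p,im=cap("wrist","w14")
cap("scene","s14")
E
```

```text
time_s: 30.08
tcp_pos: [0.5101, 0.0298, 0.0146]
eef_rot: [-180.0, 0.1, -154.7]
contact_force: [0.3, -0.2, -0.1]
gripper_width: 0.06
time_s: 30.25
tcp_pos: [0.5099, 0.0298, 0.0136]
eef_rot: [-180.0, 0.1, -154.8]
contact_force: [0.4, 0.0, -0.6]
gripper_width: 0.0598
time_s: 31.08
tcp_pos: [0.5105, 0.03, 0.1147]
eef_rot: [-180.0, 0.3, -154.8]
contact_force: [-0.4, -0.4, -0.8]
gripper_width: 0.0873
t 31.08 at [0.5105 0.03   0.1147] [-179.9694    0.2722 -154.81  ]
turn first: rotvec [-0.0005  0.0047 -0.0037] |deg| 0.34522165058196574 then shift(in new tool axes) [0.0005 0.0002 0.1057]  | shift in old axes [0.001  0.0003 0.1057]
[ 25.4182  11.0925 -28.6696   0.0414 -49.9658 -90.2549]
```

View pics/s14.png

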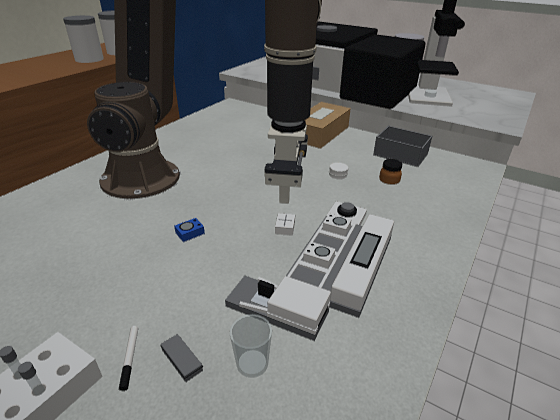

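```bash
python3 -m inch '0 0 -0.02 0 0 0 1; 0 0 0 0 -0.112 0 1; 0 0 0 0 -0.112 0 1; 0 0 0 0 -0.112 0 1; 0 0 0 0 -0.112 0 1; 0 0 0 0 -0.112 0 1; 0 0 0 0 -0.112 0 1; 0 0 0 0 -0.113 0 1; 0 0 0 0 0 0 1; 0 0 0 0 0 0 1'
python3 - <<'E'
from h import *
s,t,R=st();print(t,R.as_matrix()[:,2],R.as_matrix()[:,1],np.array(s["joints"]))
cap("scene","s15")
E
```

```text
time_s: 32.02
tcp_pos: [0.4817, 0.0228, 0.1644]
eef_rot: [179.4, 43.4, -154.8]
contact_force: [-0.1, 0.3, -0.5]
gripper_width: 0.0877
[0.4817 0.0228 0.1644] [ 0.6174  0.3016 -0.7265] [-0.4317  0.902   0.0076] [ 26.0188 -11.7956 -58.2544  -5.4681  -0.1369 -85.1493]
```

View pics/s15.png

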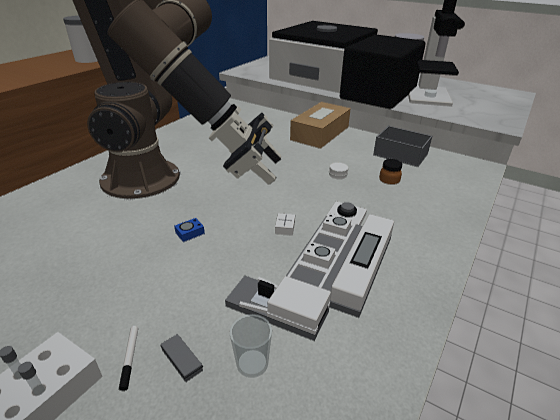

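```bash
python3 -m inch '0 0 0 0 0.108 0 1; 0 0 0 0 0.108 0 1; 0 0 0 0 0.108 0 1; 0 0 0 0 0.108 0 1; 0 0 0 0 0.108 0 1; 0 0 0 0 0.108 0 1; 0 0 0 0 0.109 0 1; 0 0 0 0 0 0 1; 0 0 0 0 0 0 1;0 0 0 0 0 0 1'
python3 - <<'E'
from h import *
delta([.51,.03,.0115],-154.75); print(np.array(r.get_state()["joints"]))
p,im=cap("wrist","w16")
for d in r.recognise("cart0","wrist"): print(round(d["p"],2),d["xy"],bp(p,d["xy"],.026))
crop(im,280,200,110,85,3.5,"w16c")
E
```

```text
time_s: 32.9
tcp_pos: [0.4808, 0.0225, 0.1589]
eef_rot: [179.6, -0.6, -154.4]
contact_force: [0.5, 0.1, -0.2]
gripper_width: 0.0879
t 32.9 at [0.4808 0.0225 0.1589] [ 179.5688   -0.6261 -154.4176]
turn first: rotvec [ 0.0075 -0.0109  0.0058] |deg| 0.82878042277839 then shift(in new tool axes) [-0.0296 -0.0056  0.1474]  | shift in old axes [-0.0312 -0.0069  0.147 ]
[ 25.7872   6.0242 -27.9012  -0.5186 -56.7002 -89.9201]
0.64 [274.1, 226.9] [0.5008 0.0287 0.026 ]
0.64 [261.8, 336.4] [0.6143 0.0684 0.026 ]
```

View pics/w16c.png

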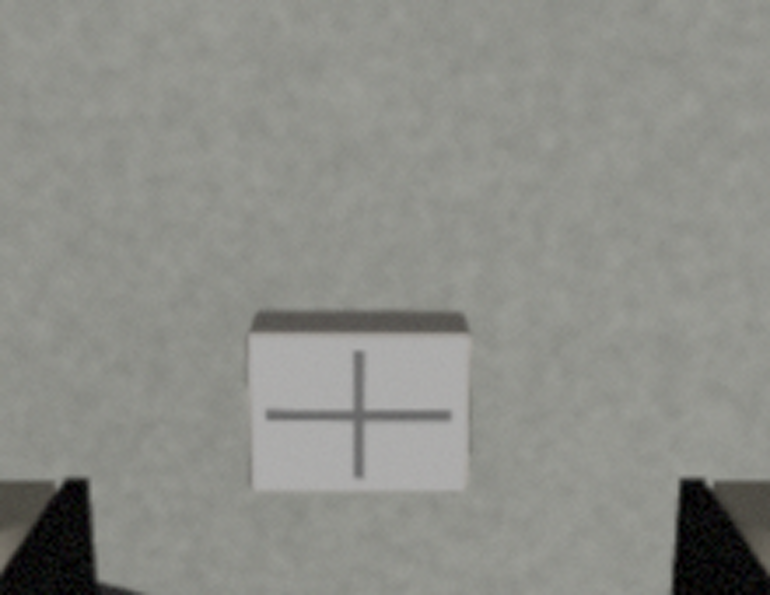

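```bash
python3 -m inch '0 0 0 0.0075 -0.011 0.006 1; -0.0296 -0.0056 0 0 0 0 1; 0 0 0.035 0 0 0 1; 0 0 0.035 0 0 0 1; 0 0 0.035 0 0 0 1; 0 0 0.03 0 0 0 1; 0 0 0.012 0 0 0 1; 0 0 0 0 0 0 1; 0 0 0 0 0 0 0; 0 0 0 0 0 0 0; 0 0 0 0 0 0 0; 0 0 0 0 0 0 0; 0 0 0 0 0 0 0' 30; python3 -m inch '0 0 -0.025 0 0 0 0; 0 0 -0.025 0 0 0 0; 0 0 0 0 0 -0.1208 0; 0 0 0 0 0 -0.1208 0; 0 0 0 0 0 -0.1208 0; 0 0 0 0 0 -0.1208 0; 0 0 0 0 0 -0.1208 0; 0 0 0 0 0 -0.1208 0; 0 0 0 0 0 -0.1208 0; 0 0 0 0 0 -0.1208 0; 0 0 0 0 0 -0.1208 0; 0 0 0 0 0 -0.1208 0; 0 0 0 0 0 -0.1208 0; 0 0 0 0 0 -0.1208 0; 0 0 0 0 0 -0.1208 0; 0 0 0.025 0 0 0 0; 0 0 0.02 0 0 0 0; 0 0 0 0 0 0 0; 0 0 0 0 0 0 0'; python3 -c "
from h import *
delta([.51,.03,.0115],-64.75); print(np.array(r.get_state()['joints']))"
```

```text
time_s: 34.08
tcp_pos: [0.5123, 0.031, 0.016]
eef_rot: [-180.0, 0.4, -154.7]
contact_force: [0.1, 0.8, 1.0]
gripper_width: 0.0599
time_s: 35.67
tcp_pos: [0.511, 0.0303, 0.0197]
eef_rot: [-179.8, -0.0, -64.8]
contact_force: [-0.4, 0.8, 0.5]
gripper_width: 0.0598
t 35.67 at [0.511  0.0303 0.0197] [-179.8314   -0.0178  -64.7749]
turn first: rotvec [-0.0029 -0.0003 -0.0004] |deg| 0.1713311334141067 then shift(in new tool axes) [-0.0001  0.0011  0.0082]  | shift in old axes [-0.0001  0.0011  0.0082]
[ 25.4159  18.8724 -34.1578   0.0307 -36.8013  -0.2153]
```

```bash
python3 -m inch '0 0 0.003 0 0 0 0; 0 0 0 0 0 0 0; 0 0 0 0 0 0 1; 0 0 0 0 0 0 1; 0 0 0 0 0 0 1; 0 0 0 0 0 0 1; 0 0 -0.03 0 0 0 1; 0 0 -0.03 0 0 0 1; 0 0 0 0 -0.112 0 1; 0 0 0 0 -0.112 0 1; 0 0 0 0 -0.112 0 1; 0 0 0 0 -0.112 0 1; 0 0 0 0 -0.112 0 1; 0 0 0 0 -0.112 0 1; 0 0 0 0 -0.113 0 1; 0 0 0 0 0 0 1; 0 0 0 0 0 0 1'
python3 - <<'E'
from h import *
s,t,R=st();print(t,R.as_matrix()[:,2],R.as_matrix()[:,1],np.array(s["joints"]))
cap("scene","s17")
E
```

```text
time_s: 37.08
tcp_pos: [0.5111, 0.0288, 0.0744]
eef_rot: [-180.0, 44.9, -64.9]
contact_force: [-0.4, 0.7, 1.0]
gripper_width: 0.0878
[0.5111 0.0288 0.0744] [-0.298   0.6395 -0.7087] [-0.9062 -0.4229 -0.0006] [ -5.5363  33.0112  -1.8026 -37.6973 -83.6611  44.682 ]
```

View pics/s17.png

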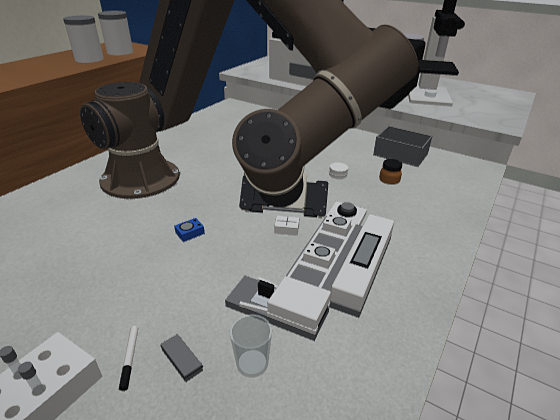

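```bash
python3 -m inch '0 0 -0.02 0 0 0 1; 0 0 0 0 0.1208 0 1; 0 0 0 0 0.1208 0 1; 0 0 0 0 0.1208 0 1; 0 0 0 0 0.1208 0 1; 0 0 0 0 0.1208 0 1; 0 0 0 0 0.1208 0 1; 0 0 0 0 0.1208 0 1; 0 0 0 0 0.1208 0 1; 0 0 0 0 0.1208 0 1; 0 0 0 0 0.1208 0 1; 0 0 0 0 0.1208 0 1; 0 0 0 0 0.1208 0 1; 0 0 0 0 0.1208 0 1; 0 0 0 0 0 0 1; 0 0 0 0 0 0 1; 0 0 0 0 0 0 1'
python3 - <<'E'
from h import *
s,t,R=st();print(t,R.as_matrix()[:,2],R.as_matrix()[:,1],np.array(s["joints"]))
cap("scene","s18");cap("wrist","w18")
E
```

```text
time_s: 38.55
tcp_pos: [0.5165, 0.0137, 0.0916]
eef_rot: [179.6, -38.8, -64.8]
contact_force: [0.3, -0.1, 0.3]
gripper_width: 0.0879
[0.5165 0.0137 0.0916] [ 0.2601 -0.5698 -0.7795] [-0.9069 -0.4213  0.0053] [ 42.3026  16.2568 -55.1986  54.2685 -47.2901 -65.1718]
```

View pics/s18.png

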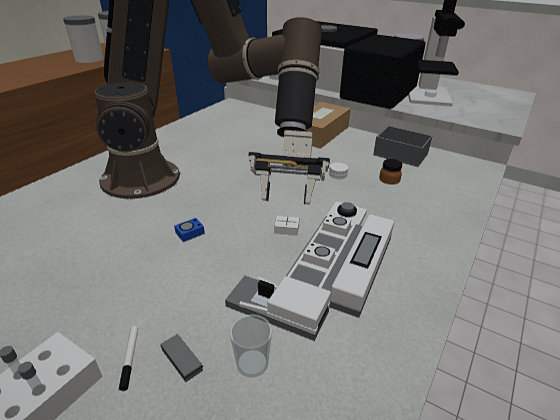

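```bash
python3 - <<'E'
from h import *
p=r.camera_params("wrist");np.save("w18cam.npy",p,allow_pickle=True)
a=pj(p,[[.511,.03,.026]])[0];print(a)
im=cv2.imread("pics/w18.png");print(crop(im,a[0],a[1],80,60,5,"w18c"))
E
```

```text
[275.9181 313.8807]
(195, 253)
```

View pics/w18c.png

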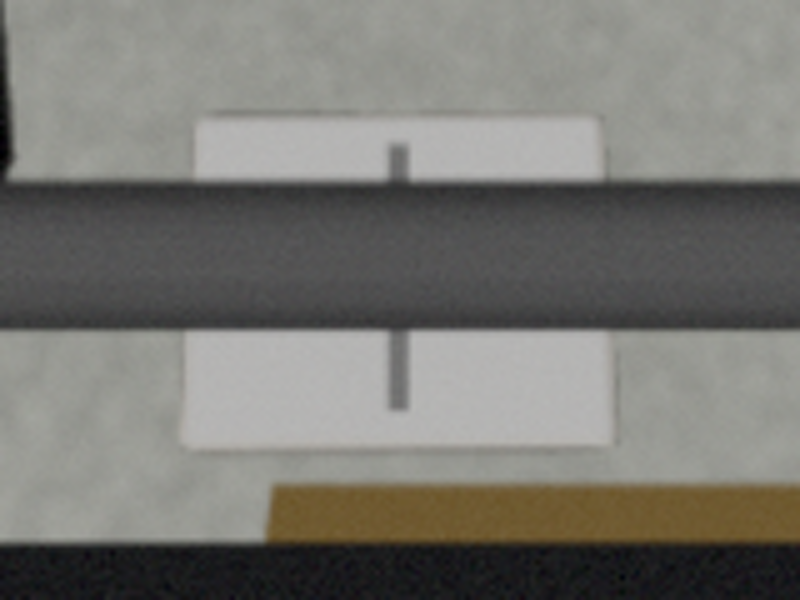

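```bash
python3 - <<'E'
from h import *
p=np.load("w18cam.npy",allow_pickle=True).item()
c,a=quad(p,np.array([(196,116),(602,116),(613,447),(181,447)])/5+[195,253],.026)
c=np.array([c[0],c[1],.013])
psi=a-90 if abs(a-90+64.8)<30 else a+90
if psi>180: psi-=360
print("psi",psi)
R=Ro.from_euler("xyz",[180,50,psi],degrees=True);ax=R.as_matrix()[:,2];print("axis",ax)
tgt=c+ax*.002; back=tgt-.07*ax
print("tgt",tgt); print("BACK");delta(back,rpy=[180,50,psi])
E
```

```text
centre [0.5135 0.0268 0.026 ] sides [0.0592 0.0449 0.0584 0.0449] long axis -155.16461785570723 -> yaw -65.16461785570723 -245.16461785570723
psi -65.16461785570723
axis [-0.3217  0.6952 -0.6428]
tgt [0.5128 0.0282 0.0117]
BACK
t 38.65 at [0.5169 0.013  0.0918] [179.657  -38.7964 -64.9995]
turn first: rotvec [ 0.005  -1.5498 -0.0015] |deg| 88.79715503954493 then shift(in new tool axes) [ 0.0514 -0.0027 -0.0066]  | shift in old axes [ 0.0077 -0.0029  0.0512]
```

```bash
python3 -m inch '0 0 0 0 -0.09 0 1; 0 0 0 0 -0.09 0 1; 0 0 0 0 -0.09 0 1; 0 0 0 0 -0.105 0 1; 0 0 0 0 -0.105 0 1; 0 0 0 0 -0.105 0 1; 0 0 0 0 -0.105 0 1; 0 0 0 0 -0.105 0 1; 0 0 0 0 -0.105 0 1; 0 0 0 0 -0.105 0 1; 0 0 0 0 -0.105 0 1; 0 0 0 0 -0.11 0 1; 0 0 0 0 -0.11 0 1; 0 0 0 0 -0.11 0 1; 0 0 0 0 -0.11 0 1; 0 0 0 0 0 0 1; 0 0 0 0 0 0 1'
python3 - <<'E'
from h import *
R=Ro.from_euler("xyz",[180,50,-65.0],degrees=True);ax=R.as_matrix()[:,2]
tgt=np.array([.5122,.0290,.0122])
delta(tgt-.05*ax,rpy=[180,50,-65.0]); print(np.array(r.get_state()["joints"]))
E
```

```text
time_s: 40.07
tcp_pos: [0.5168, 0.0091, 0.089]
eef_rot: [179.0, 48.2, -66.3]
contact_force: [0.8, 0.2, 1.4]
gripper_width: 0.0878
t 40.07 at [0.5168 0.0091 0.089 ] [178.9919  48.1729 -66.3494]
turn first: rotvec [-0.0002 -0.0318 -0.0157] |deg| 2.0295880837760314 then shift(in new tool axes) [ 0.046  -0.0042  0.0147]  | shift in old axes [ 0.0454 -0.0049  0.0162]
[ -8.4456  34.609    1.5524 -38.4578 -88.8871  44.7151]
```

```bash
python3 -m inch '0 0 0 0 -0.032 -0.016 1; 0.023 -0.0021 0.0074 0 0 0 1; 0.023 -0.0021 0.0073 0 0 0 1; 0 0 0 0 0 0 1; 0 0 0 0 0 0 1'
python3 - <<'E'
from h import *
R=Ro.from_euler("xyz",[180,50,-65.0],degrees=True);ax=R.as_matrix()[:,2]
tgt=np.array([.5122,.0290,.0122])
delta(tgt,rpy=[180,50,-65.0]); print(r.get_state()["contact_force"])
p,im=cap("scene","s19");crop(im,285,205,60,50,6,"s19c")
cap("wrist","w19")
E
```

```text
time_s: 40.48
tcp_pos: [0.528, -0.0034, 0.0467]
eef_rot: [-179.8, 49.9, -64.6]
contact_force: [-0.9, -0.1, 0.7]
gripper_width: 0.0874
t 40.48 at [ 0.528  -0.0034  0.0467] [-179.8296   49.8846  -64.5855]
turn first: rotvec [ 0.0026 -0.002   0.0047] |deg| 0.32561396755483646 then shift(in new tool axes) [0.0033 0.0006 0.0498]  | shift in old axes [0.0032 0.0005 0.0498]
[-0.9478 -0.0774  0.7238]
```

View pics/s19c.png

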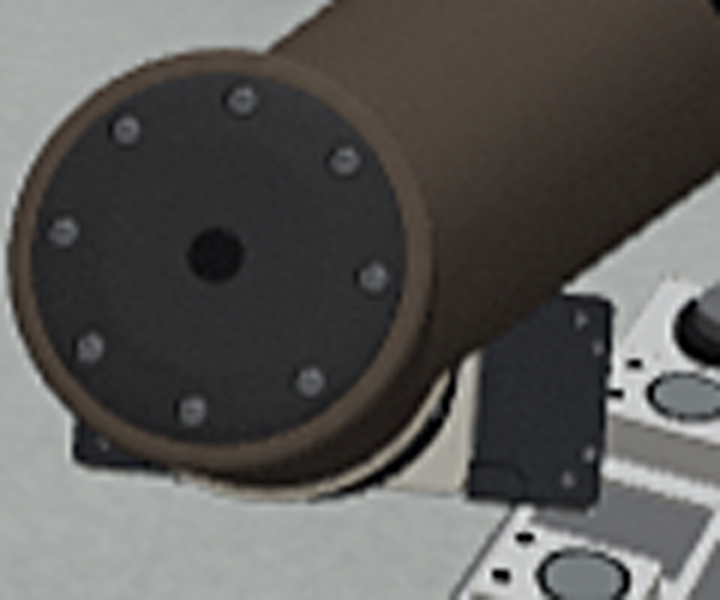

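View pics/w19.png

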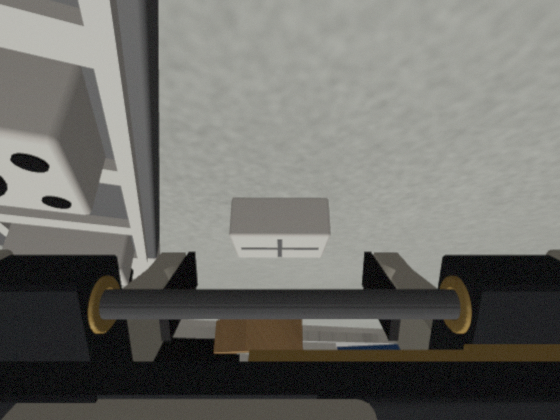

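```bash
python3 -m inch '0 0 -0.04 0 0 0 1; 0 0 -0.02 0 0 0 1; 0 0 0 0 0.109 0 1; 0 0 0 0 0.109 0 1; 0 0 0 0 0.109 0 1; 0 0 0 0 0.109 0 1; 0 0 0 0 0.109 0 1; 0 0 0 0 0.109 0 1; 0 0 0 0 0.109 0 1; 0 0 0 0 0.109 0 1; 0 0 0 0 0 0 1; 0 0 0 0 0 0 1'
python3 -c "
from h import *
delta([.512,.029,.016],-65); print(np.array(r.get_state()['joints']))"
```

```text
time_s: 41.58
tcp_pos: [0.5465, -0.0433, 0.0868]
eef_rot: [-179.8, -0.0, -64.5]
contact_force: [0.6, -0.7, 0.5]
gripper_width: 0.0876
t 41.58 at [ 0.5465 -0.0433  0.0868] [-179.7641   -0.0015  -64.4511]
turn first: rotvec [-0.0041 -0.      0.0096] |deg| 0.5974635409293261 then shift(in new tool axes) [-0.0801  0.0007  0.0708]  | shift in old axes [-0.0801  0.0002  0.0708]
[ 15.9243  16.2852 -25.9034  -0.0515 -47.5785   9.6593]
```

```bash
python3 -m inch '-0.027 0.0003 0 -0.004 0 0.0096 1; -0.027 0.0002 0 0 0 0 1; -0.026 0.0002 0 0 0 0 1; 0 0 0.03 0 0 0 1; 0 0 0.025 0 0 0 1; 0 0 0.018 0 0 0 1; 0 0 0 0 0 0 1; 0 0 0 0 0 0 0; 0 0 0 0 0 0 0; 0 0 0 0 0 0 0; 0 0 0 0 0 0 0; 0 0 0 0 0 0 0' 30; python3 -m inch '0 0 -0.035 0 0 0 0; 0 0 -0.035 0 0 0 0; 0 0 -0.02 0 0 0 0; 0 0 0 0 0 0.105 0; 0 0 0 0 0 0.105 0; 0 0 0 0 0 0.105 0; 0 0 0 0 0 0.105 0; 0 0 0 0 0 0.105 0; 0 0 0 0 0 0.105 0; 0 0 0 0 0 0 0; 0 0 0 0 0 0 0'
python3 -c "
from h import *
delta([.42,-.28,.015],-101); print(np.array(r.get_state()['joints']))"
```

```text
time_s: 42.58
tcp_pos: [0.5138, 0.0268, 0.0127]
eef_rot: [180.0, 0.0, -65.3]
contact_force: [0.4, 0.3, 2.0]
gripper_width: 0.0601
time_s: 43.5
tcp_pos: [0.5132, 0.0267, 0.102]
eef_rot: [179.9, -0.1, -101.2]
contact_force: [-0.6, -0.2, -1.1]
gripper_width: 0.0597
t 43.5 at [0.5132 0.0267 0.102 ] [ 179.8918   -0.0658 -101.2049]
turn first: rotvec [ 0.0019 -0.0011 -0.0036] |deg| 0.24091973513142745 then shift(in new tool axes) [0.3189 0.033  0.087 ]  | shift in old axes [0.3189 0.0317 0.0874]
[ 24.8881  12.4404 -28.8983  -0.014  -48.7875 -36.0837]
```

```bash
python3 -m inch '0.0354 0.0036 0 0.002 0 -0.0035 0; 0.0354 0.0036 0 0 0 0 0; 0.0354 0.0036 0 0 0 0 0; 0.0354 0.0036 0 0 0 0 0; 0.0354 0.0036 0 0 0 0 0; 0.0354 0.0036 0 0 0 0 0; 0.0354 0.0036 0 0 0 0 0; 0.0354 0.0036 0 0 0 0 0; 0.0354 0.0036 0 0 0 0 0; 0 0 0.03 0 0 0 0; 0 0 0.03 0 0 0 0; 0 0 0.02 0 0 0 0; 0 0 0.005 0 0 0 0; 0 0 0 0 0 0 0; 0 0 0 0 0 0 0'; python3 -m inch '0 0 0.002 0 0 0 0; 0 0 0 0 0 0 0'
```

```text
time_s: 44.75
tcp_pos: [0.4201, -0.2797, 0.0178]
eef_rot: [-180.0, -0.1, -101.1]
contact_force: [-0.2, -0.3, 0.6]
gripper_width: 0.0594
time_s: 44.92
tcp_pos: [0.4205, -0.2796, 0.0163]
eef_rot: [-179.9, -0.1, -101.1]
contact_force: [0.0, -0.4, -0.4]
gripper_width: 0.0602
```

```bash
python3 -m inch '0 0 0.003 0 0 0 0; 0 0 0 0 0 0 0; 0 0 0 0 0 0 1; 0 0 0 0 0 0 1; 0 0 0 0 0 0 1; 0 0 0 0 0 0 1; 0 0 -0.04 0 0 0 1; 0 0 -0.035 0 0 0 1; 0 0 0 0 0 0 1; 0 0 0 0 0 0 1'
python3 - <<'E'
from h import *
delta([.42,-.28,.013],-101); 
p,im=cap("wrist","w20");np.save("w20cam.npy",p,allow_pickle=True)
a=pj(p,[[.42,-.28,.026]])[0];print(a,crop(im,a[0],a[1],80,60,5,"w20c"))
E
```

```text
time_s: 45.75
tcp_pos: [0.4209, -0.2799, 0.0892]
eef_rot: [-179.8, -0.1, -101.2]
contact_force: [-0.1, 0.6, -1.2]
gripper_width: 0.0879
t 45.75 at [ 0.4209 -0.2799  0.0892] [-179.7507   -0.0936 -101.1863]
turn first: rotvec [-0.0043 -0.0016 -0.0032] |deg| 0.3248344950192133 then shift(in new tool axes) [0.0003 0.0009 0.0762]  | shift in old axes [0.0002 0.0012 0.0762]
[279.9446 227.3695] (199, 167)
```

View pics/w20c.png

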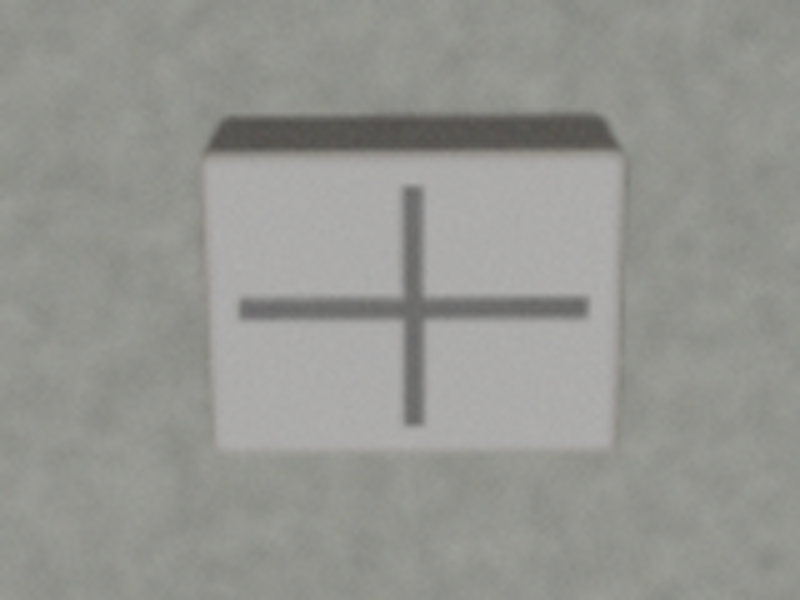

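```bash
python3 -m inch '0 0 0 -0.004 0 -0.003 1; 0 0 0 0 -0.109 0 1; 0 0 0 0 -0.109 0 1; 0 0 0 0 -0.109 0 1; 0 0 0 0 -0.109 0 1; 0 0 0 0 -0.109 0 1; 0 0 0 0 -0.109 0 1; 0 0 0 0 -0.109 0 1; 0 0 0 0 -0.109 0 1; 0 0 0 0 0 0 1; 0 0 0 0 0 0 1; 0 0 0 0 0 0 1'
python3 - <<'E'
from h import *
R=Ro.from_euler("xyz",[180,50,-101.1],degrees=True);ax=R.as_matrix()[:,2];print(ax)
tgt=np.array([.42,-.279,.013])+.002*ax; print(tgt)
delta(tgt-.05*ax,rpy=[180,50,-101.1]); print(np.array(r.get_state()["joints"]))
cap("scene","s21")
E
```

```text
time_s: 46.8
tcp_pos: [0.4191, -0.2794, 0.0859]
eef_rot: [179.4, 49.8, -101.5]
contact_force: [0.1, -0.4, 0.7]
gripper_width: 0.0878
[ 0.1475  0.7517 -0.6428]
[ 0.4203 -0.2775  0.0117]
t 46.8 at [ 0.4191 -0.2794  0.0859] [ 179.4275   49.8487 -101.4863]
turn first: rotvec [ 0.0048 -0.0026 -0.0044] |deg| 0.40177943544010325 then shift(in new tool axes) [ 0.0555 -0.0008 -0.0007]  | shift in old axes [ 0.0555 -0.0011 -0.0006]
[-44.3144  34.7022   0.1177 -39.5635 -88.9716  46.2005]
```

View pics/s21.png

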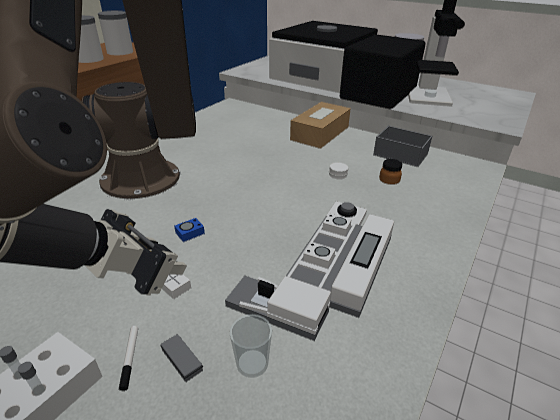

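```bash
python3 - <<'E'
from h import *
cap("top","t21");cap("wrist","w21")
E
```

```text
(no output)
```

View pics/t21.png

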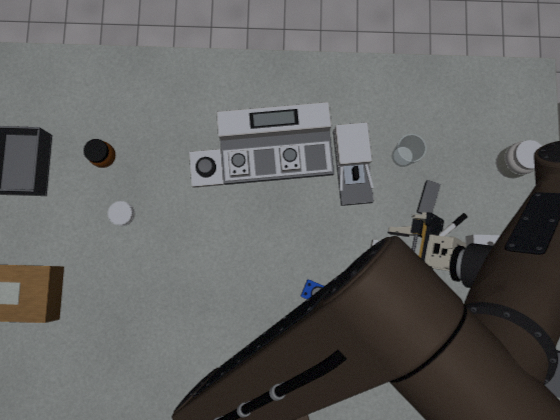

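View pics/w21.png

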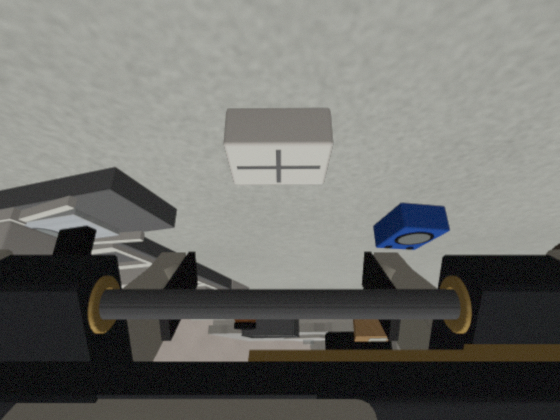

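```bash
cat > fk.py <<'E'
from h import *
from scipy.optimize import least_squares
S=[([-55.628,20.581,.647,-.014,-70.137,-16.505],[.207,-.642,.226],[179.93,0,-162.14]),
([-15.3371,1.6234,-23.2916,.0101,-65.0558,-74.7676],[.3714,-.3008,.2268],[-180,0,179.9]),
([37.6314,-5.2656,-27.3719,.0178,-67.7563,-77.1114],[.4143,.0771,.2454],[-180,.13,-129.47]),
([64.5745,1.6718,-20.8315,-.2811,-67.761,-65.4551],[.3622,.3192,.2438],[179.65,-.13,-90.99]),
([25.4182,11.0925,-28.6696,.0414,-49.9658,-90.2549],[.5105,.03,.1147],[-179.97,.27,-154.81]),
([26.0188,-11.7956,-58.2544,-5.4681,-.1369,-85.1493],[.4817,.0228,.1644],[179.4,43.4,-154.8]),
([25.4159,18.8724,-34.1578,.0307,-36.8013,-.2153],[.511,.0303,.0197],[-179.83,0,-64.77]),
([-5.5363,33.0112,-1.8026,-37.6973,-83.6611,44.682],[.5111,.0288,.0744],[-180,44.9,-64.9]),
([42.3026,16.2568,-55.1986,54.2685,-47.2901,-65.1718],[.5165,.0137,.0916],[179.6,-38.8,-64.8]),
([-8.4456,34.609,1.5524,-38.4578,-88.8871,44.7151],[.5168,.0091,.089],[178.99,48.17,-66.35]),
([-44.3144,34.7022,.1177,-39.5635,-88.9716,46.2005],[.4191,-.2794,.0859],[179.43,49.85,-101.49])]
def ax(a,d): return Ro.from_euler(a,d,degrees=True)
def fk(q,P,full=False):
    a1,d1,L2,a3,d4,lat,d6,a6=P
    R=ax("z",q[0]);p=R.apply([a1,lat,d1])
    R2=R*ax("y",q[1]);p=p+R2.apply([0,0,L2]);e=p
    R3=R2*ax("y",-q[2]);p=p+R3.apply([d4,0,a3]);w=p   # forearm along x
    R4=R3*ax("x",s4*q[3])*ax("y",s5*q[4]+0)          # tool along x rotated
    R6=R4*ax("x",s6*q[5]); t=p+R4.apply([d6,0,0])
    return t,R4.apply([1,0,0]),w,R6,e
s4,s5,s6=1,-1,1
if __name__=="__main__":
    for s4 in (1,-1):
        for s5 in (1,-1):
            f=lambda P:np.concatenate([np.r_[fk(q,P)[0]-t,.1*(fk(q,P)[1]-Ro.from_euler("xyz",o,degrees=True).as_matrix()[:,2])] for q,t,o in S])
            s=least_squares(f,[.1,.35,.4,0,.4,-.19,.3,0]);print(s4,s5,s.x,np.abs(s.fun).max())
            if s.cost<1e-4: 
                np.save("P.npy",s.x); print(s.fun.reshape(-1,6).round(4))
E
python3 fk.py
```

```text
1 1 [ 0.4177 -0.0212  0.2885 -0.2427 -0.0299 -0.1546  0.2191  0.    ] 0.2071165089196006
1 -1 [ 0.308   0.0513 -0.0842  0.0565  0.1739 -0.1596 -0.2622  0.    ] 0.1709552377908965
-1 1 [ 0.0004  0.1769  0.0668  0.3635  0.5302 -0.1573 -0.2418  0.    ] 0.17683162658989293
-1 -1 [ 0.102   0.1017  0.5362  0.031   0.3189 -0.1694  0.3464  0.    ] 0.07858678830837286
```

```bash
python3 - <<'E'
import re
s=open("fk.py").read()
s=s.replace("R4=R3*ax(\"x\",s4*q[3])*ax","R4a=R3*ax(\"x\",s4*q[3]);p=p+R4a.apply([0,a6,a7]);w=p\n    R4=R4a*ax").replace("d6,a6=P","d6,a6,a7=P").replace(".3,0])",".3,0,0])").replace("'xyz'","'xyz'")
open("fk.py","w").write(s)
E
python3 fk.py
```

```text
1 1 [ 0.3026 -0.0213  0.2299 -0.2578  0.1164 -0.1795  0.0407  0.0167  0.2893] 0.17683162658989288
1 -1 [ 0.2605 -0.021   0.274  -0.2716  0.1584 -0.1772  0.0561  0.0177  0.3652] 0.12301153658116748
-1 1 [ 0.0211  0.2496  0.1401  0.3465  0.5202 -0.0398 -0.0998 -0.138  -0.2234] 0.17683162658989293
-1 -1 [-0.0001  0.1988  0.6015  0.0001  0.4636  0.      0.3779 -0.1918 -0.0001] 0.00014094955682395494
[[-0.0001 -0.0001 -0.0001 -0.     -0.      0.    ]
 [-0.      0.      0.0001  0.     -0.      0.    ]
 [ 0.      0.      0.      0.0001 -0.0001  0.    ]
 [-0.     -0.      0.      0.     -0.     -0.    ]
 [ 0.      0.      0.      0.      0.      0.    ]
 [-0.     -0.     -0.      0.     -0.      0.    ]
 [-0.      0.     -0.      0.     -0.     -0.    ]
 [ 0.      0.      0.      0.0001  0.     -0.    ]
 [-0.      0.      0.     -0.      0.     -0.    ]
 [ 0.     -0.      0.      0.      0.      0.    ]
 [-0.      0.      0.     -0.      0.     -0.    ]]
```

```bash
sed -i 's/^s4,s5,s6=1,-1,1/s4,s5,s6=-1,-1,1/' fk.py; cat > ik.py <<'E'
import fk
from fk import *
P=np.load("P.npy")
lo=np.array([-176,-82,-58.28,-173.8,-174.8,-.11]) 
lo=np.array([-176,-82,-58.2,-173.8,-174.8,-173]);hi=np.array([176,121,71,95,-.2,173])
# tool frame offset calibration
q,t,o=S[2]; C=fk.fk(q,P)[3].inv()*Ro.from_euler("xyz",o,degrees=True)
s6s=None
for s in (1,-1):
    fk.s6=s; C=fk.fk(q,P)[3].inv()*Ro.from_euler("xyz",o,degrees=True)
    e=max((fk.fk(a,P)[3]*C*Ro.from_euler("xyz",c,degrees=True).inv()).magnitude() for a,b,c in S)
    if e<.05: s6s=s
fk.s6=s6s; C=fk.fk(q,P)[3].inv()*Ro.from_euler("xyz",o,degrees=True)
def ik(pos,rpy,q0):
    T=Ro.from_euler("xyz",rpy,degrees=True)
    def f(q):
        r=fk.fk(q,P);return np.r_[r[0]-pos,.3*((r[3]*C)*T.inv()).as_rotvec()]
    s=least_squares(f,np.clip(q0,lo+.1,hi-.1),bounds=(lo,hi));return s.x,np.abs(s.fun).max()
E
python3 - <<'E'
from ik import *
print(fk.s6)
qA=S[10][0];qB=S[8][0]
for X in [(.42,-.28),(.46,-.03),(.48,-.03),(.44,-.06)]:
    az=np.degrees(np.arctan2(X[1],X[0])+np.arcsin(.1918/np.hypot(*X)))
    for dz in (0,):
      psi=az-90+dz
      for th,q0,z in [(50,qA,.012),(-40,qB,.08),(-40,qB,.02),(-30,qB,.02)]:
        q1=np.array(q0);q1[0]+= az-(-11 if q0 is qA else 25.4)
        q,e=ik(np.array([*X,z]),[180,th,psi],q1);r=fk.fk(q,P)
        print(X,round(psi,1),th,z,"err",round(e,4),q.round(1),"wrist",r[2].round(3),"forearmend",(r[2]-0).round(2) is None or (fk.fk(q,np.r_[P[:7],0,0])[2]).round(3))
E
```

```text
Traceback (most recent call last):
  File "ik.py", line 7, in <module>
    q,t,o=S[2]; C=fk.fk(q,P)[3].inv()*Ro.from_euler("xyz",o,degrees=True)
                  ^^^^^
AttributeError: 'function' object has no attribute 'fk'
```

```bash
sed -i 's/^import fk$/import fk as M/; s/from fk import \*/from fk import S,least_squares,np,Ro/; s/fk\.fk/M.fk/g; s/fk\.s6/M.s6/g' ik.py; cat > try.py <<'E'
from ik import *
qA=S[10][0];qB=S[8][0]
def rep(X,psi,th,q0,z,az,az0):
    q1=np.array(q0);q1[0]+=az-az0
    q,e=ik(np.array([*X,z]),[180,th,psi],q1);r=M.fk(q,P)
    print(X,round(psi,1),th,z,"err",round(e,4),q.round(1),"wrist",r[2].round(3),"forearm end",M.fk(q,np.r_[P[:7],0,0])[2].round(3))
E
python3 - <<'E'
from try_ import *
E
mv=1; mv try.py tryik.py; python3 - <<'E'
from tryik import *
print(M.s6)
for X in [(.42,-.28),(.46,-.03),(.48,-.03),(.44,-.06)]:
    az=np.degrees(np.arctan2(X[1],X[0])+np.arcsin(.1918/np.hypot(*X)))
    for th,q0,z,a0 in [(50,qA,.012,-11),(-40,qB,.08,25.4),(-40,qB,.02,25.4),(-30,qB,.02,25.4)]:
        rep(X,az-90,th,q0,z,az,a0)
E
```

```text
-1
(0.42, -0.28) -101.4 50 0.012 err 0.0 [-44.6  40.5  -1.2 -40.2 -83.4  51.1] wrist [ 0.363 -0.564  0.255] forearm end [ 0.524 -0.517  0.347]
(0.42, -0.28) -101.4 -40 0.08 err 0.0 [  8.2  17.3 -57.   55.7 -47.2 -69.7] wrist [ 0.468 -0.042  0.37 ] forearm end [0.301 0.044 0.327]
(0.42, -0.28) -101.4 -40 0.02 err 0.0061 [  5.1  24.  -58.2  62.9 -42.9 -77.3] wrist [ 0.483 -0.044  0.312] forearm end [0.306 0.028 0.289]
(0.42, -0.28) -101.4 -30 0.02 err 0.0018 [  0.3  19.4 -58.2  59.2 -34.5 -67.7] wrist [ 0.461 -0.096  0.348] forearm end [0.299 0.002 0.313]
(0.46, -0.03) -69.1 50 0.012 err 0.0 [-14.6  38.8  -6.  -39.1 -82.   54.3] wrist [ 0.563 -0.301  0.255] forearm end [ 0.683 -0.178  0.341]
(0.46, -0.03) -69.1 -40 0.08 err 0.0108 [ 43.9  15.1 -58.2  48.7 -49.  -67.1] wrist [0.396 0.205 0.377] forearm end [0.209 0.201 0.335]
(0.46, -0.03) -69.1 -40 0.02 err 0.0208 [ 41.4  22.8 -58.2  53.  -44.5 -72.5] wrist [0.419 0.215 0.319] forearm end [0.229 0.202 0.295]
(0.46, -0.03) -69.1 -30 0.02 err 0.0176 [ 36.2  17.7 -58.2  48.6 -36.8 -61.4] wrist [0.426 0.155 0.357] forearm end [0.239 0.175 
[... 516 characters left out ...]
.353] forearm end [0.248 0.165 0.318]
(0.44, -0.06) -72.2 50 0.012 err 0.0 [-18.6  38.2  -7.8 -38.6 -81.5  55.6] wrist [ 0.528 -0.336  0.255] forearm end [ 0.658 -0.221  0.338]
(0.44, -0.06) -72.2 -40 0.08 err 0.0161 [ 42.3  14.3 -58.2  45.4 -50.  -65.6] wrist [0.4   0.181 0.38 ] forearm end [0.213 0.194 0.339]
(0.44, -0.06) -72.2 -40 0.02 err 0.0265 [ 39.8  22.3 -58.2  49.4 -45.1 -70.8] wrist [0.424 0.191 0.322] forearm end [0.234 0.195 0.298]
(0.44, -0.06) -72.2 -30 0.02 err 0.0236 [ 34.4  16.9 -58.2  44.8 -37.7 -59.2] wrist [0.427 0.128 0.361] forearm end [0.243 0.166 0.326]Traceback (most recent call last):
  File "<stdin>", line 1, in <module>
ModuleNotFoundError: No module named 'try_'
```

```bash
python3 - <<'E'
from tryik import *
for X,psi in [((.44,-.32),-101),((.44,-.32),-110),((.44,-.32),-120),((.45,-.32),-110),((.45,-.30),-115),((.42,-.34),-115)]:
    az=np.degrees(np.arctan2(X[1],X[0])+np.arcsin(.1918/np.hypot(*X)))
    print(az)
    for th,q0,z,a0 in [(50,qA,.02,-11),(-40,qB,.022,25.4),(-40,qB,.011,25.4)]:
        rep(X,psi,th,q0,z,az,a0)
E
```

```text
-15.384902552900112
(0.44, -0.32) -101 50 0.02 err 0.0 [-45.6  42.6   5.  -39.2 -87.2  49.2] wrist [ 0.384 -0.604  0.263] forearm end [ 0.542 -0.553  0.359]
(0.44, -0.32) -101 -40 0.022 err 0.0002 [ -3.2  24.3 -58.2  73.7 -41.6 -78.7] wrist [ 0.487 -0.082  0.312] forearm end [ 0.308 -0.017  0.288]
(0.44, -0.32) -101 -40 0.011 err 0.0014 [ -3.8  25.5 -58.2  75.1 -41.2 -80.1] wrist [ 0.49  -0.082  0.301] forearm end [ 0.309 -0.021  0.281]
-15.384902552900112
(0.44, -0.32) -110 50 0.02 err 0.0 [-48.2  40.5   1.4 -42.9 -82.9  46.4] wrist [ 0.341 -0.592  0.263] forearm end [ 0.5   -0.56   0.364]
(0.44, -0.32) -110 -40 0.022 err 0.0 [  1.1  26.9 -52.   58.1 -45.  -75.4] wrist [ 0.523 -0.092  0.312] forearm end [0.361 0.007 0.28 ]
(0.44, -0.32) -110 -40 0.011 err 0.0 [  0.5  27.9 -52.6  60.  -44.1 -77.2] wrist [ 0.523 -0.092  0.301] forearm end [0.358 0.003 0.273]
-15.384902552900112
(0.44, -0.32) -120 50 0.02 err 0.0 [-50.9  38.   -2.9 -47.1 -77.6  43.7] wrist [ 0.295 -0.571  0.263] forearm end [ 0.454 -0.56   0.369]
(0.44, -0.32) -120 -40 0.022 err 0.0 [  2.7  29.8 -44.4  45.  -50.  -72.7
[... 788 characters left out ...]
5, -0.3) -115 -40 0.022 err 0.0 [  5.1  28.9 -46.8  48.  -48.5 -73.5] wrist [ 0.552 -0.08   0.312] forearm end [0.403 0.036 0.276]
(0.45, -0.3) -115 -40 0.011 err 0.0 [  4.7  29.9 -47.4  49.3 -47.4 -74.9] wrist [ 0.552 -0.08   0.301] forearm end [0.401 0.033 0.268]
-18.201115073701327
(0.42, -0.34) -115 50 0.02 err 0.0 [-51.8  39.8   0.1 -43.7 -81.7  46. ] wrist [ 0.297 -0.602  0.263] forearm end [ 0.459 -0.583  0.365]
(0.42, -0.34) -115 -40 0.022 err 0.0 [ -1.1  27.3 -50.9  55.  -45.8 -75. ] wrist [ 0.522 -0.12   0.312] forearm end [ 0.371 -0.007  0.279]
(0.42, -0.34) -115 -40 0.011 err 0.0 [ -1.6  28.3 -51.5  56.8 -44.9 -76.7] wrist [ 0.522 -0.12   0.301] forearm end [ 0.367 -0.01   0.272]
```

```bash
python3 -m inch '0.019 0 0 0.004 -0.0025 -0.004 1; 0.019 0 0 0 0 0 1; 0.0175 -0.0005 -0.0005 0 0 0 1; 0 0 0 0 0 0 1; 0 0 0.015 0 0 0 1; 0 0 0.015 0 0 0 1; 0 0 0.01 0 0 0 1; 0 0 0 0 0 0 1; 0 0 0 0 0 0 1'
python3 - <<'E'
from h import *
R=Ro.from_euler("xyz",[180,50,-101.1],degrees=True);ax=R.as_matrix()[:,2]
delta(np.array([.42,-.279,.013])+.002*ax,rpy=[180,50,-101.1]);print(r.get_state()["contact_force"])
cap("wrist","w22");p,im=cap("scene","s22");crop(im,150,270,70,55,5,"s22c")
E
```

```text
time_s: 47.7
tcp_pos: [0.4194, -0.2844, 0.0203]
eef_rot: [-179.8, 50.0, -100.8]
contact_force: [1.0, -0.6, -0.3]
gripper_width: 0.0876
t 47.7 at [ 0.4194 -0.2844  0.0203] [-179.8106   49.9677 -100.797 ]
turn first: rotvec [ 0.0007 -0.0006  0.0034] |deg| 0.20204403422348619 then shift(in new tool axes) [0.0021 0.0004 0.0108]  | shift in old axes [0.002  0.0004 0.0108]
[ 0.9573 -0.5792 -0.2835]
```

View pics/w22.png

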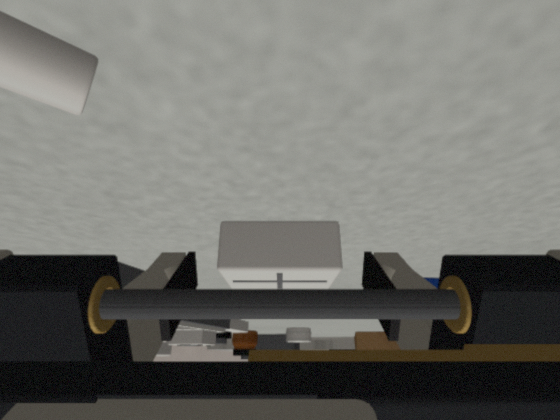

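View pics/s22c.png

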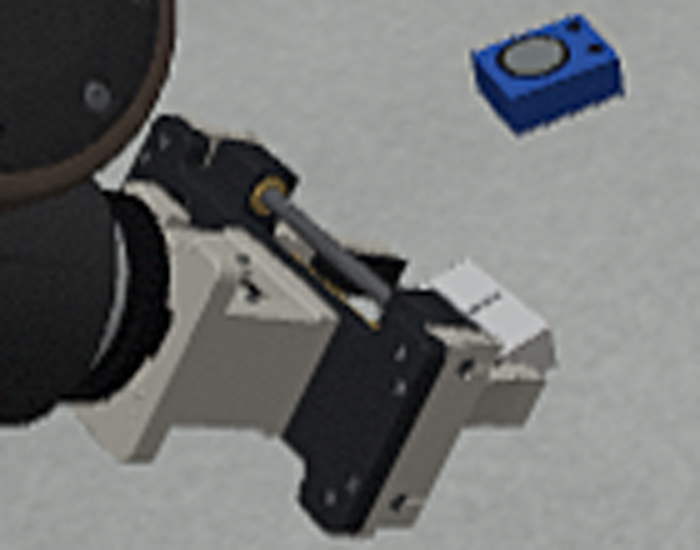

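```bash
python3 -m inch '0.001 0 0.006 0 0 0 1; 0.001 0 0.004 0 0 0.003 1; 0 0 0 0 0 0 1; 0 0 0 0 0 0 1; 0 0 0 0 0 0 0; 0 0 0 0 0 0 0; 0 0 0 0 0 0 0; 0 0 0 0 0 0 0; 0 0 0 0 0 0 0; 0 0 0 0 0 0 0' 40; python3 -m inch '-0.018 0 -0.015 0 0 0 0; -0.018 0 -0.015 0 0 0 0; -0.018 0 -0.015 0 0 0 0; 0 0 0 0.0935 0 0.0785 0; 0 0 0 0.0935 0 0.0785 0; 0 0 0 0 0 0 0; 0 0 0 0 0 0 0'
python3 - <<'E'
from h import *
delta([.42,-.30,.08],rpy=[180,50,-115])
cap("wrist","w23")
p,im=cap("scene","s23");crop(im,150,270,70,55,5,"s23c")
E
```

```text
time_s: 48.63
tcp_pos: [0.4202, -0.2787, 0.0113]
eef_rot: [179.9, 50.0, -101.2]
contact_force: [0.1, 0.2, 0.6]
gripper_width: 0.0596
time_s: 49.22
tcp_pos: [0.4194, -0.2787, 0.0823]
eef_rot: [180.0, 50.0, -115.2]
contact_force: [-0.4, 0.0, -1.4]
gripper_width: 0.0597
t 49.22 at [ 0.4194 -0.2787  0.0823] [ 179.9712   49.989  -115.2315]
turn first: rotvec [-0.0026 -0.0002 -0.0026] |deg| 0.2105893186748487 then shift(in new tool axes) [ 0.014  -0.0095 -0.0131]  | shift in old axes [ 0.014  -0.0096 -0.0131]
```

View pics/s23c.png

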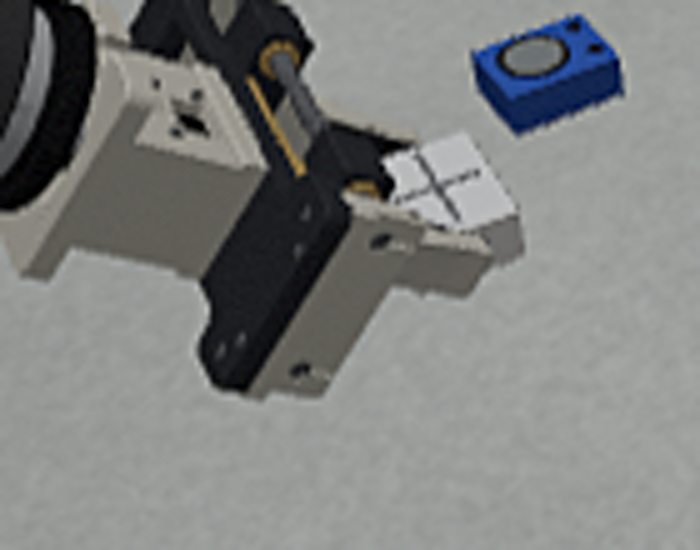

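View pics/w23.png

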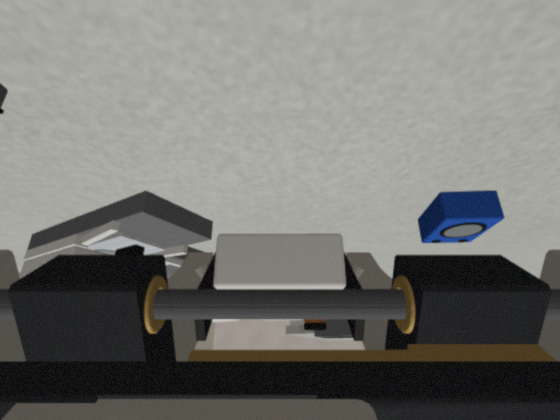

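```bash
python3 -m inch '-0.001 -0.0096 -0.026 0 0 0 0; 0 0 0 0 0.098 0 0; 0 0 0 0 0.098 0 0; 0 0 0 0 0.098 0 0; 0 0 0 0 0.098 0 0; 0 0 0 0 0.098 0 0; 0 0 0 0 0.098 0 0; 0 0 0 0 0.098 0 0; 0 0 0 0 0.098 0 0; 0 0 0 0 0.098 0 0; 0 0 0 0 0.098 0 0; 0 0 0 0 0.098 0 0; 0 0 0 0 0.098 0 0; 0 0 0 0 0.098 0 0; 0 0 0 0 0.098 0 0; 0 0 0 0 0.098 0 0; 0 0 0 0 0.1 0 0; 0 0 0 0 0 0 0; 0 0 0 0 0 0 0'
python3 - <<'E'
from h import *
delta([.42,-.30,.03],rpy=[180,-40,-115]); print(np.array(r.get_state()["joints"]))
cap("wrist","w24")
p,im=cap("scene","s24");crop(im,170,260,70,55,5,"s24c")
E
```

```text
time_s: 50.9
tcp_pos: [0.4219, -0.2988, 0.0979]
eef_rot: [179.7, -40.0, -114.7]
contact_force: [-0.5, -0.5, -0.8]
gripper_width: 0.0598
t 50.9 at [ 0.4219 -0.2988  0.0979] [ 179.6948  -40.0193 -114.7357]
turn first: rotvec [ 0.0024 -0.0003  0.0035] |deg| 0.2442271957770132 then shift(in new tool axes) [-0.0422  0.0012  0.0532]  | shift in old axes [-0.0422  0.0009  0.0532]
[  7.2516  20.5099 -45.9874  41.1022 -55.6227 -65.5769]
```

View pics/s24c.png

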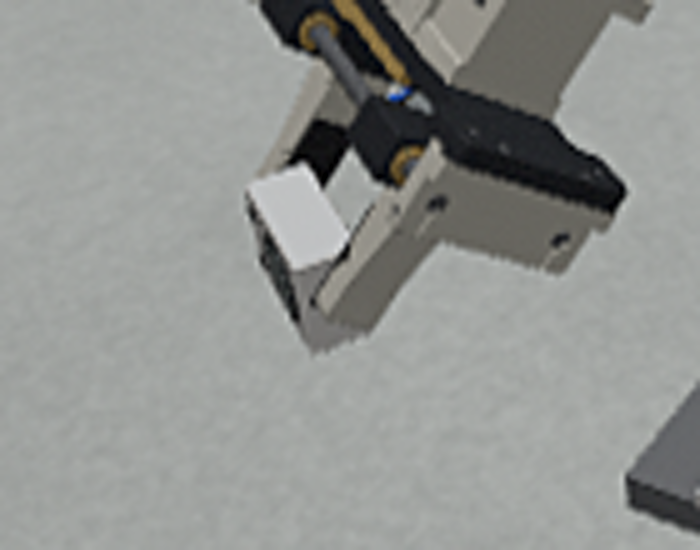

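```bash
python3 -m inch '-0.014 0.0004 0.0176 0 0 0 0; -0.014 0.0003 0.0176 0 0 0 0; -0.014 0.0003 0.0176 0 0 0 0; 0 0 0 0 0 0 0; -0.0013 0 0.0015 0 0 0 0; 0 0 0 0 0 0 0; 0 0 0 0 0 0 0'; python3 -m inch '-0.0013 0 0.0015 0 0 0 0; 0 0 0 0 0 0 0; 0 0 0 0 0 0 0'; python3 -m inch '-0.0013 0 0.0015 0 0 0 0; 0 0 0 0 0 0 0; 0 0 0 0 0 0 0'; python3 - <<'E'
from h import *
p,im=cap("scene","s25");crop(im,165,270,70,55,5,"s25c")
E
```

```text
time_s: 51.58
tcp_pos: [0.42, -0.3012, 0.0308]
eef_rot: [-179.9, -39.9, -115.2]
contact_force: [0.8, -0.6, -0.3]
gripper_width: 0.0598
time_s: 51.83
tcp_pos: [0.4195, -0.301, 0.0281]
eef_rot: [180.0, -39.9, -115.1]
contact_force: [0.2, -0.1, -0.5]
gripper_width: 0.0599
time_s: 52.08
tcp_pos: [0.4191, -0.301, 0.0256]
eef_rot: [179.9, -40.0, -115.1]
contact_force: [0.5, 0.4, 0.3]
gripper_width: 0.0596
```

View pics/s25c.png

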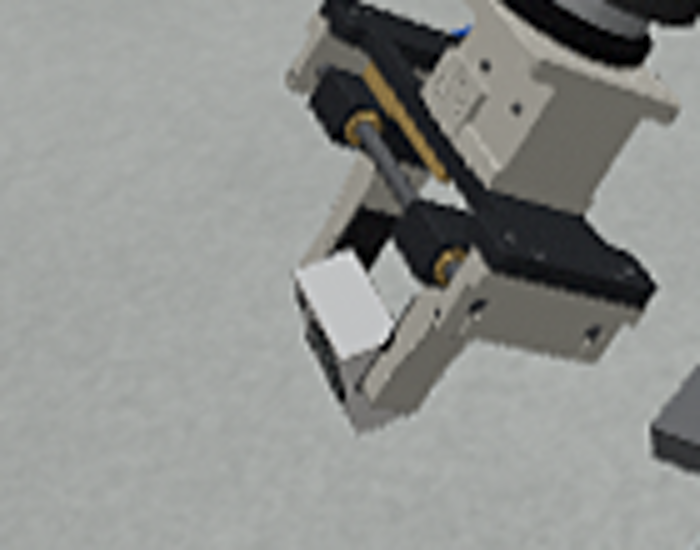

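```bash
python3 -m inch '-0.0009 0 0.0011 0 0 0 0; 0 0 0 0 0 0 0; 0 0 0 0 0 0 0'; python3 -m inch '-0.0009 0 0.0011 0 0 0 0; 0 0 0 0 0 0 0; 0 0 0 0 0 0 0'; python3 -m inch '-0.0009 0 0.0011 0 0 0 0; 0 0 0 0 0 0 0; 0 0 0 0 0 0 0'; python3 -m inch '-0.0009 0 0.0011 0 0 0 0; 0 0 0 0 0 0 0; 0 0 0 0 0 0 0'
```

```text
time_s: 52.38
tcp_pos: [0.4191, -0.301, 0.0242]
eef_rot: [179.9, -40.0, -115.1]
contact_force: [0.0, -0.0, -0.7]
gripper_width: 0.0592
time_s: 52.63
tcp_pos: [0.4191, -0.3011, 0.0227]
eef_rot: [179.9, -40.0, -115.1]
contact_force: [-0.4, 0.5, -0.0]
gripper_width: 0.0597
time_s: 52.88
tcp_pos: [0.4192, -0.3012, 0.0217]
eef_rot: [179.9, -40.0, -115.1]
contact_force: [-0.3, 0.1, 3.9]
gripper_width: 0.0598
time_s: 53.13
tcp_pos: [0.4192, -0.3017, 0.0216]
eef_rot: [-180.0, -40.1, -115.2]
contact_force: [-1.3, 4.0, 15.9]
gripper_width: 0.06
```

```bash
python3 -m inch '0 0 0 0 0 0 1; 0 0 0 0 0 0 1; 0 0 0 0 0 0 1; 0 0 0 0 0 0 1; 0 0 -0.03 0 0 0 1; 0 0 -0.04 0 0 0 1; 0 0 -0.04 0 0 0 1; 0 0 0 0 0 0 1; 0 0 0 0 0 0 1'
python3 - <<'E'
from h import *
delta([.42,-.30,.03],rpy=[180,50,-115]); print(np.array(r.get_state()["joints"]))
cap("wrist","w26")
p,im=cap("scene","s26");crop(im,165,270,70,55,5,"s26c")
E
```

```text
time_s: 53.88
tcp_pos: [0.4514, -0.2356, 0.1053]
eef_rot: [-179.8, -39.8, -115.1]
contact_force: [-0.6, -0.3, -0.6]
gripper_width: 0.0875
t 53.88 at [ 0.4514 -0.2356  0.1053] [-179.8423  -39.7895 -115.1208]
turn first: rotvec [-0.0024 -1.5671 -0.0002] |deg| 89.78967763074084 then shift(in new tool axes) [ 0.1037  0.0013 -0.0065]  | shift in old axes [0.0069 0.0014 0.1037]
[ 14.9331  21.6046 -41.1369  34.4691 -60.3029 -66.2958]
```

View pics/s26c.png

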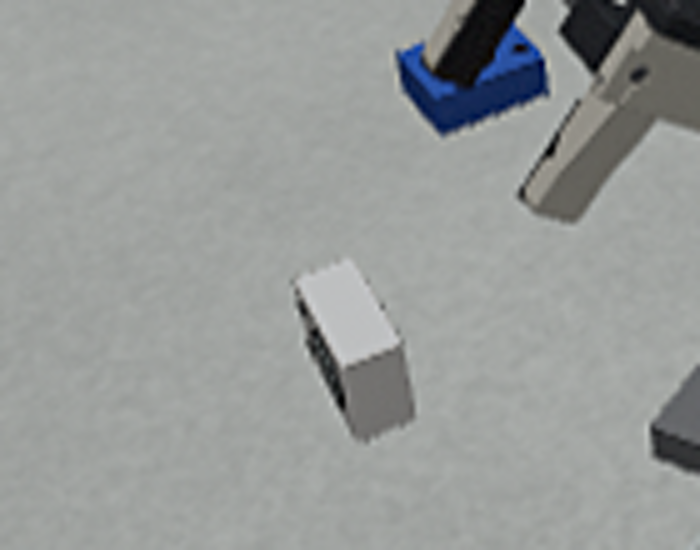

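View pics/w26.png

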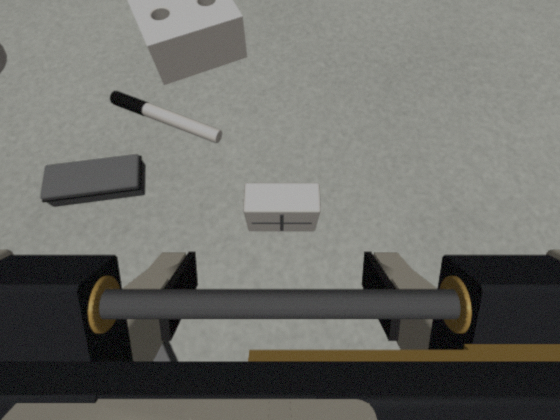

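```bash
python3 -m inch '0 0 -0.02 0 0 0 1; 0 0 0 0 -0.098 0 1; 0 0 0 0 -0.098 0 1; 0 0 0 0 -0.098 0 1; 0 0 0 0 -0.098 0 1; 0 0 0 0 -0.098 0 1; 0 0 0 0 -0.098 0 1; 0 0 0 0 -0.098 0 1; 0 0 0 0 -0.098 0 1; 0 0 0 0 -0.098 0 1; 0 0 0 0 -0.098 0 1; 0 0 0 0 -0.098 0 1; 0 0 0 0 -0.098 0 1; 0 0 0 0 -0.098 0 1; 0 0 0 0 -0.098 0 1; 0 0 0 0 -0.098 0 1; 0 0 0 0 -0.098 0 1; 0 0 0 0 0 0 1; 0 0 0 0 0 0 1'
python3 - <<'E'
from h import *
R=Ro.from_euler("xyz",[180,50,-115.1],degrees=True);ax=R.as_matrix()[:,2]
c=np.array([.4187,-.3003,.023]);t=c+.002*ax;print(t)
delta(t-.06*ax,rpy=[180,50,-115.1])
E
```

```text
time_s: 55.57
tcp_pos: [0.4526, -0.2268, 0.1166]
eef_rot: [179.3, 49.9, -116.0]
contact_force: [0.6, 0.4, 1.3]
gripper_width: 0.0876
[ 0.4193 -0.2989  0.0217]
t 55.57 at [ 0.4526 -0.2268  0.1166] [ 179.3046   49.8987 -115.9845]
turn first: rotvec [ 0.0003 -0.0017 -0.0099] |deg| 0.578391662368327 then shift(in new tool axes) [ 0.1237 -0.0005 -0.0598]  | shift in old axes [ 0.1238 -0.0017 -0.0596]
```

```bash
python3 -m inch '0 0 -0.03 0 -0.0017 -0.01 1; 0 0 -0.03 0 0 0 1; 0.031 -0.0001 0 0 0 0 1; 0.031 -0.0001 0 0 0 0 1; 0.031 -0.0001 0 0 0 0 1; 0.0307 0 0 0 0 0 1; 0 0 0 0 0 0 1; 0 0 0 0 0 0 1'
python3 - <<'E'
from h import *
R=Ro.from_euler("xyz",[180,50,-115.1],degrees=True);ax=R.as_matrix()[:,2]
c=np.array([.4187,-.3003,.023]);t=c+.002*ax
delta(t,rpy=[180,50,-115.1])
cap("wrist","w27");p,im=cap("scene","s27");crop(im,165,270,70,55,5,"s27c")
E
```

```text
time_s: 56.23
tcp_pos: [0.4021, -0.3391, 0.0623]
eef_rot: [-179.7, 49.9, -114.6]
contact_force: [0.4, 0.5, 1.6]
gripper_width: 0.0876
t 56.23 at [ 0.4021 -0.3391  0.0623] [-179.7144   49.943  -114.5892]
turn first: rotvec [ 0.0018 -0.001   0.0057] |deg| 0.3497462824838136 then shift(in new tool axes) [0.003  0.0015 0.0596]  | shift in old axes [0.003  0.0014 0.0596]
```

View pics/w27.png

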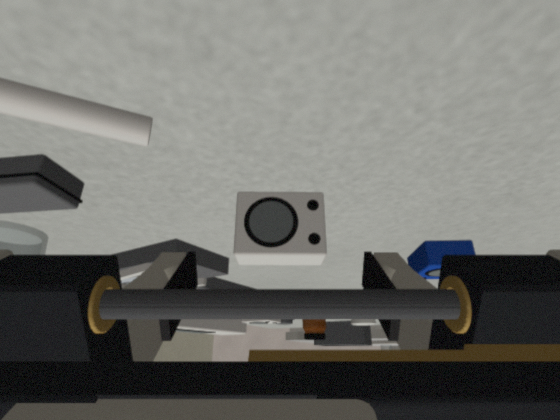

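View pics/s27c.png

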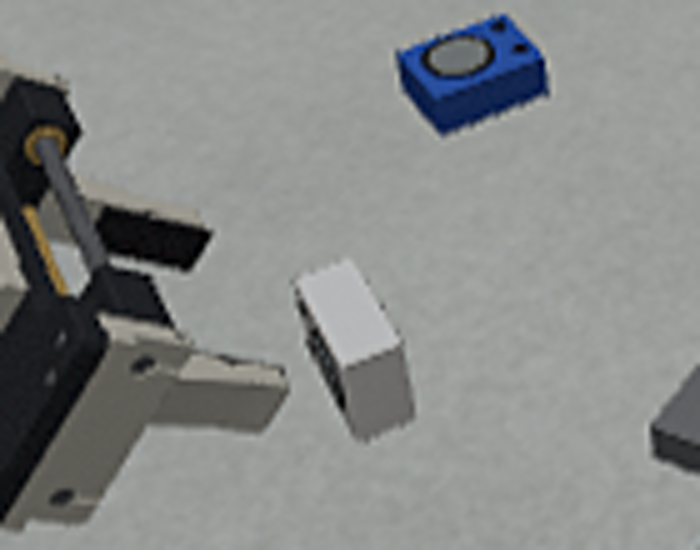

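```bash
python3 -m inch '0.001 0.0005 0.02 0 0 0.003 1; 0.001 0.0005 0.02 0 0 0.003 1; 0.001 0.0005 0.0125 0 0 0 1; 0 0 0.006 0 0 0 1; 0 0 0 0 0 0 1; 0 0 0 0 0 0 1; 0 0 0 0 0 0 0; 0 0 0 0 0 0 0; 0 0 0 0 0 0 0; 0 0 0 0 0 0 0; 0 0 0 0 0 0 0; 0 0 0 0 0 0 0' 40; python3 -m inch '-0.018 0 -0.015 0 0 0 0; -0.018 0 -0.015 0 0 0 0; -0.024 0 -0.02 0 0 0 0; 0 0 0 0 0 0 0; 0 0 0 0 0.098 0 0; 0 0 0 0 0.098 0 0; 0 0 0 0 0.098 0 0; 0 0 0 0 0.098 0 0; 0 0 0 0 0.098 0 0; 0 0 0 0 0.098 0 0; 0 0 0 0 0.098 0 0; 0 0 0 0 0.098 0 0; 0 0 0 0 0.098 0 0; 0 0 0 0 0.098 0 0; 0 0 0 0 0.098 0 0; 0 0 0 0 0.098 0 0; 0 0 0 0 0.098 0 0; 0 0 0 0 0.098 0 0; 0 0 0 0 0.098 0 0; 0 0 0 0 0.1 0 0';python3 -m inch '0 0 0 0 0 0 0; 0 0 0 0 0 0 0' 
python3 - <<'E'
from h import *
delta([.42,-.30,.02],rpy=[180,-40,-115]); print(np.array(r.get_state()["joints"]))
cap("wrist","w28");p,im=cap("scene","s28");crop(im,165,255,70,55,5,"s28c")
E
```

```text
time_s: 57.33
tcp_pos: [0.4195, -0.3006, 0.0237]
eef_rot: [-179.8, 50.0, -114.9]
contact_force: [-0.7, -0.9, 1.2]
gripper_width: 0.0599
time_s: 59.0
tcp_pos: [0.4202, -0.2997, 0.1025]
eef_rot: [-179.6, -40.2, -115.1]
contact_force: [-0.0, 0.1, -0.9]
gripper_width: 0.0601
time_s: 59.17
tcp_pos: [0.4196, -0.2993, 0.1007]
eef_rot: [180.0, -40.0, -114.9]
contact_force: [0.8, 0.4, -0.3]
gripper_width: 0.0597
t 59.17 at [ 0.4196 -0.2993  0.1007] [ 179.9577  -39.989  -114.8616]
turn first: rotvec [-0.0008  0.0002  0.0019] |deg| 0.11634396260395143 then shift(in new tool axes) [-0.0515 -0.0007  0.0621]  | shift in old axes [-0.0515 -0.0008  0.0621]
[  7.2667  20.0079 -46.3012  41.1922 -55.6654 -65.6333]
```

View pics/s28c.png

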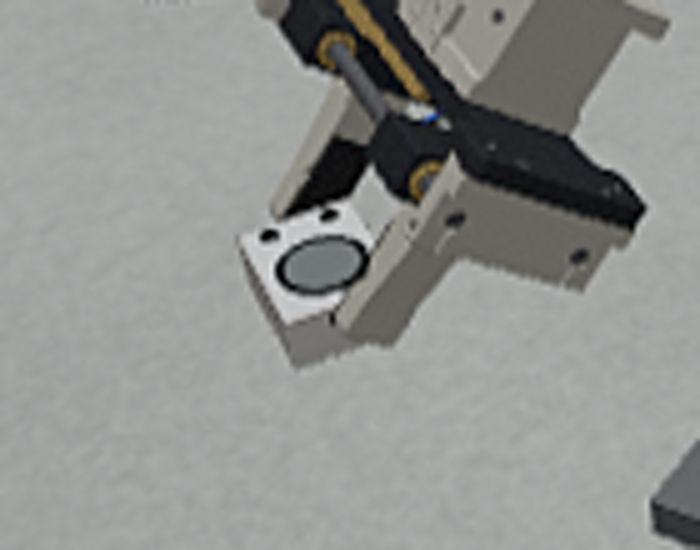

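```bash
python3 -m inch '-0.0172 -0.0003 0.0207 0 0 0 0; -0.0172 -0.0003 0.0207 0 0 0 0; -0.0171 -0.0002 0.0207 0 0 0 0; 0 0 0 0 0 0 0; 0 0 0 0 0 0 0'; python3 -m inch '-0.0013 0 0.0015 0 0 0 0; 0 0 0 0 0 0 0; 0 0 0 0 0 0 0'; python3 -m inch '-0.0013 0 0.0015 0 0 0 0; 0 0 0 0 0 0 0; 0 0 0 0 0 0 0'
```

```text
time_s: 59.68
tcp_pos: [0.4192, -0.3017, 0.0213]
eef_rot: [-180.0, -40.0, -115.1]
contact_force: [0.6, -0.1, 1.0]
gripper_width: 0.0596
time_s: 59.93
tcp_pos: [0.4211, -0.3007, 0.0203]
eef_rot: [-179.7, -39.9, -115.2]
contact_force: [0.4, -0.3, 0.1]
gripper_width: 0.0598
time_s: 60.18
tcp_pos: [0.4205, -0.3006, 0.0174]
eef_rot: [-179.8, -39.9, -115.1]
contact_force: [1.0, -0.6, -0.5]
gripper_width: 0.0597
```

```bash
python3 -m inch '-0.0009 0 0.0011 0 0 0 0; 0 0 0 0 0 0 0; 0 0 0 0 0 0 0'; python3 -m inch '-0.0009 0 0.0011 0 0 0 0; 0 0 0 0 0 0 0; 0 0 0 0 0 0 0'; python3 -m inch '-0.0009 0 0.0011 0 0 0 0; 0 0 0 0 0 0 0; 0 0 0 0 0 0 0'
```

```text
time_s: 60.43
tcp_pos: [0.4202, -0.3007, 0.0156]
eef_rot: [-179.9, -40.0, -115.1]
contact_force: [0.4, -0.4, -0.4]
gripper_width: 0.0597
time_s: 60.68
tcp_pos: [0.4202, -0.3007, 0.0141]
eef_rot: [-179.9, -40.0, -115.1]
contact_force: [0.7, 0.8, -0.5]
gripper_width: 0.0595
time_s: 60.93
tcp_pos: [0.4203, -0.3012, 0.0138]
eef_rot: [-179.8, -40.1, -115.1]
contact_force: [-1.2, 3.1, 10.5]
gripper_width: 0.0597
```

Contact with the bench. Release, back off, and bring the tool upright.

```bash
python3 -m inch '0 0 0 0 0 0 1; 0 0 0 0 0 0 1; 0 0 0 0 0 0 1; 0 0 0 0 0 0 1; 0 0 -0.03 0 0 0 1; 0 0 -0.04 0 0 0 1; 0 0 -0.03 0 0 0 1; 0 0 0 0 -0.1 0 1; 0 0 0 0 -0.1 0 1; 0 0 0 0 -0.1 0 1; 0 0 0 0 -0.1 0 1; 0 0 0 0 -0.1 0 1; 0 0 0 0 -0.1 0 1; 0 0 0 0 -0.098 0 1; 0 0 0 0 0 0 1; 0 0 0 0 0 0 1'
python3 - <<'E'
from h import *
delta([.42,-.30,.14],-115.1); print(np.array(r.get_state()["joints"]))
p,im=cap("wrist","w29")
E
```

```text
time_s: 62.27
tcp_pos: [0.4471, -0.2439, 0.0898]
eef_rot: [-179.8, 0.0, -115.2]
contact_force: [0.7, 0.1, 0.6]
gripper_width: 0.0875
t 62.27 at [ 0.4471 -0.2439  0.0898] [-179.8297    0.0169 -115.2397]
turn first: rotvec [-0.003   0.0003 -0.0024] |deg| 0.22092089783032925 then shift(in new tool axes) [ 0.0623  0.0007 -0.0502]  | shift in old axes [ 0.0623  0.0004 -0.0502]
[ -6.4557  12.76   -30.514    0.0535 -46.5593 -18.8208]
```

View pics/w29.png

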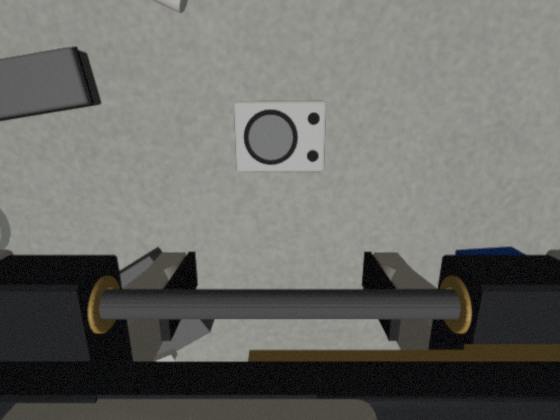

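```bash
python3 - <<'E'
from h import *
p=r.camera_params("wrist")
c,a=quad(p,[(234,102),(326,101),(324,171),(237,172)],.026)
delta([c[0],c[1],.009],(a-90+180)%360-180 if abs(((a-90+180)%360-180)+115)<30 else (a+90+180)%360-180)
E
```

```text
centre [ 0.4188 -0.3001  0.026 ] sides [0.0592 0.0452 0.0594 0.0453] long axis 155.50739755932253 -> yaw 245.50739755932253 65.50739755932253
t 62.32 at [ 0.4469 -0.2434  0.0895] [-179.8836   -0.0699 -115.141 ]
turn first: rotvec [-0.002  -0.0012 -0.0113] |deg| 0.6624356213148815 then shift(in new tool axes) [0.0632 0.002  0.0805]  | shift in old axes [0.0632 0.0015 0.0806]
```

```bash
python3 -m inch '0.0316 0.0005 0 -0.002 -0.001 -0.011 1; 0.0316 0.0005 0 0 0 0 1; 0 0 0.03 0 0 0 1; 0 0 0.03 0 0 0 1; 0 0 0.015 0 0 0 1; 0 0 0.006 0 0 0 1; 0 0 0 0 0 0 1; 0 0 0 0 0 0 0; 0 0 0 0 0 0 0; 0 0 0 0 0 0 0; 0 0 0 0 0 0 0; 0 0 0 0 0 0 0' 30; python3 -m inch '0 0 -0.03 0 0 0 0; 0 0 -0.04 0 0 0 0; 0 0 -0.04 0 0 0 0; 0 0 -0.02 0 0 0 0; 0 0 0 0 0 -0.112 0; 0 0 0 0 0 -0.112 0; 0 0 0 0 0 -0.112 0; 0 0 0 0 0 -0.112 0; 0 0 0 0 0 -0.112 0; 0 0 0 0 0 0 0; 0 0 0 0 0 0 0'; python3 -c "
from h import *
delta([.639,.011,.14],6.87-90); print(np.array(r.get_state()['joints']))"
```

```text
time_s: 63.32
tcp_pos: [0.4206, -0.2995, 0.0092]
eef_rot: [-179.9, 0.1, -114.4]
contact_force: [1.1, -0.7, 1.7]
gripper_width: 0.0593
time_s: 64.23
tcp_pos: [0.4198, -0.2995, 0.1386]
eef_rot: [-179.9, 0.1, -82.5]
contact_force: [0.5, 0.3, 0.6]
gripper_width: 0.0597
t 64.23 at [ 0.4198 -0.2995  0.1386] [-179.934     0.0648  -82.4945]
turn first: rotvec [-0.0011  0.0011  0.0111] |deg| 0.6421871123324198 then shift(in new tool axes) [-0.2821 -0.2547 -0.0014]  | shift in old axes [-0.2792 -0.2579 -0.0008]
[-13.7398  10.0604 -26.2006  -0.1046 -53.7011  21.3072]
```

```bash
python3 -m inch '0 0 0 -0.001 0.001 0.011 0; -0.02565 -0.02315 0 0 0 0 0; -0.02565 -0.02315 0 0 0 0 0; -0.02565 -0.02315 0 0 0 0 0; -0.02565 -0.02315 0 0 0 0 0; -0.02565 -0.02315 0 0 0 0 0; -0.02565 -0.02315 0 0 0 0 0; -0.02565 -0.02315 0 0 0 0 0; -0.02565 -0.02315 0 0 0 0 0; -0.02565 -0.02315 0 0 0 0 0; -0.02565 -0.02315 0 0 0 0 0; -0.02565 -0.02315 0 0 0 0 0; 0 0 0 0 0 0 0; 0 0 0 0 0 0 0; 0 0 0 0 0 0 0'
python3 - <<'E'
from h import *
s,t,R=st()
p,im=cap("wrist","w30")
print("near edges check: put corners later"); np.save("w30.npy",[t,R.as_rotvec()]);np.save("w30cam.npy",p,allow_pickle=True)
delta([.639,.011,.04],6.87-90)
E
```

```text
time_s: 65.48
tcp_pos: [0.6374, 0.0119, 0.1378]
eef_rot: [179.9, 0.0, -83.0]
contact_force: [-0.4, 0.1, -0.5]
gripper_width: 0.0593
near edges check: put corners later
t 65.53 at [0.6372 0.0114 0.1381] [179.9346   0.0052 -83.0222]
turn first: rotvec [0.0011 0.0001 0.0019] |deg| 0.12619820190499556 then shift(in new tool axes) [ 0.0006 -0.0018  0.0981]  | shift in old axes [ 0.0006 -0.0019  0.0981]
```

View pics/w30.png

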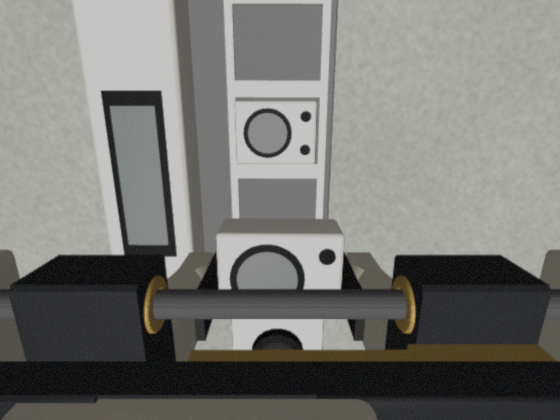

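```bash
python3 - <<'E'
from h import *
p=np.load("w30cam.npy",allow_pickle=True).item();t,rv=np.load("w30.npy");R=Ro.from_rotvec(rv)
im=cv2.imread("pics/w30.png");print(crop(im,280,230,75,25,5,"w30c"))
for q in [(219,232),(342,232)]: print(R.inv().apply(bp(p,q,t[2]-.0092+.026)-t))
E
```

```text
(205, 205)
[ 0.0251 -0.0273 -0.0168]
[ 0.025   0.0294 -0.0168]
```

View pics/w30c.png

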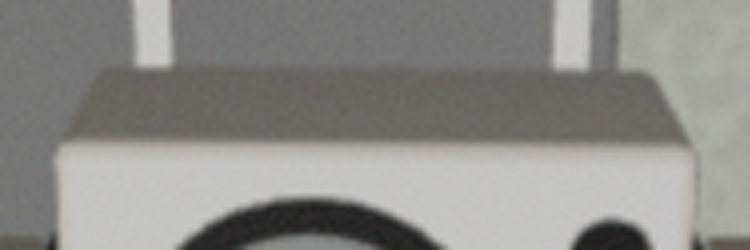

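```bash
python3 -m inch '-0.0005 -0.0012 0.03 0.001 0 0.002 0; 0 0 0.03 0 0 0 0; 0 0 0.02 0 0 0 0; 0 0 0.012 0 0 0 0; 0 0 0.008 0 0 0 0; 0 0 0.003 0 0 0 0; 0 0 0 0 0 0 0;0 0 0 0 0 0 0; 0 0 0 0 0 0 0'
python3 - <<'E'
from h import *
delta([.639,.012,.030],6.87-90)
p,im=cap("scene","s31");crop(im,330,240,60,50,6,"s31c")
E
```

```text
time_s: 66.28
tcp_pos: [0.6399, 0.0127, 0.0368]
eef_rot: [-179.8, 0.0, -83.0]
contact_force: [-0.6, -0.1, -0.5]
gripper_width: 0.0599
t 66.28 at [0.6399 0.0127 0.0368] [-179.8289    0.0261  -83.0312]
turn first: rotvec [-0.003   0.0005  0.0017] |deg| 0.19931460178309485 then shift(in new tool axes) [0.0006 0.001  0.0068]  | shift in old axes [0.0006 0.001  0.0068]
```

View pics/s31c.png

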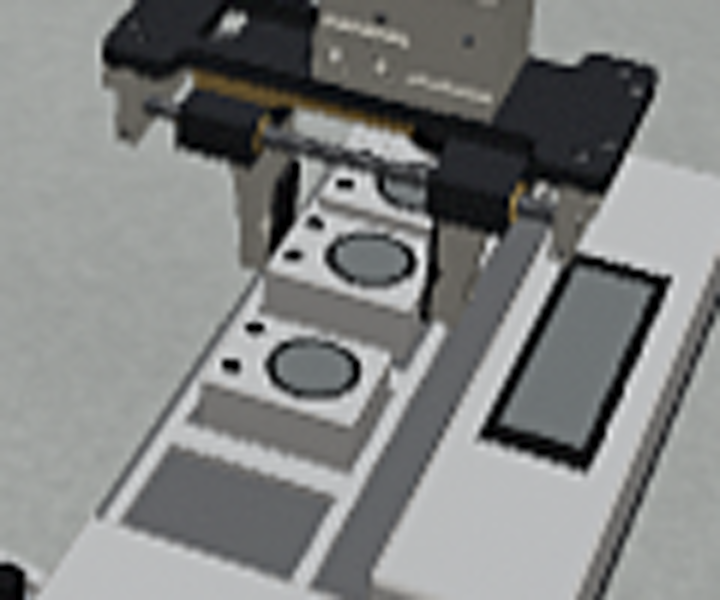

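```bash
python3 -m inch '0 0.0005 0.004 -0.003 0 0 0; 0 0 0.0025 0 0 0 0; 0 0 0 0 0 0 0; 0 0 0 0 0 0 0'; python3 -m inch '0 0 0 0 0 0 0.78; 0 0 0 0 0 0 0.78; 0 0 0 0 0 0 0.78; 0 0 0 0 0 0 0.78; 0 0 -0.03 0 0 0 0.78; 0 0 -0.03 0 0 0 0.78; 0 0 -0.04 0 0 0 0.78; 0 0 -0.04 0 0 0 0; 0 0 -0.04 0 0 0 0; 0 0 -0.03 0 0 0 0; 0 0 0 0 0 0 0'
python3 - <<'E'
from h import *
p,im=cap("scene","s32");crop(im,310,250,75,65,5.3,"s32c")
# button: reader frame (0,.18)
v=np.array([.6428,-.0208]);print("button",v+[-.1197*.18,.9928*.18])
s,t,R=st();print(t,np.array(s["joints"]))
E
```

```text
time_s: 66.67
tcp_pos: [0.6388, 0.0126, 0.0292]
eef_rot: [179.9, 0.0, -83.0]
contact_force: [-0.7, -0.0, 2.3]
gripper_width: 0.06
time_s: 67.58
tcp_pos: [0.6422, 0.0126, 0.2471]
eef_rot: [-179.5, 0.0, -83.0]
contact_force: [-0.2, -0.9, 0.0]
gripper_width: 0.0471
button [0.6213 0.1579]
[0.6408 0.0128 0.2435] [ 18.5585  16.6262  -2.7438   0.0113 -70.315  -11.5776]
```

View pics/s32c.png

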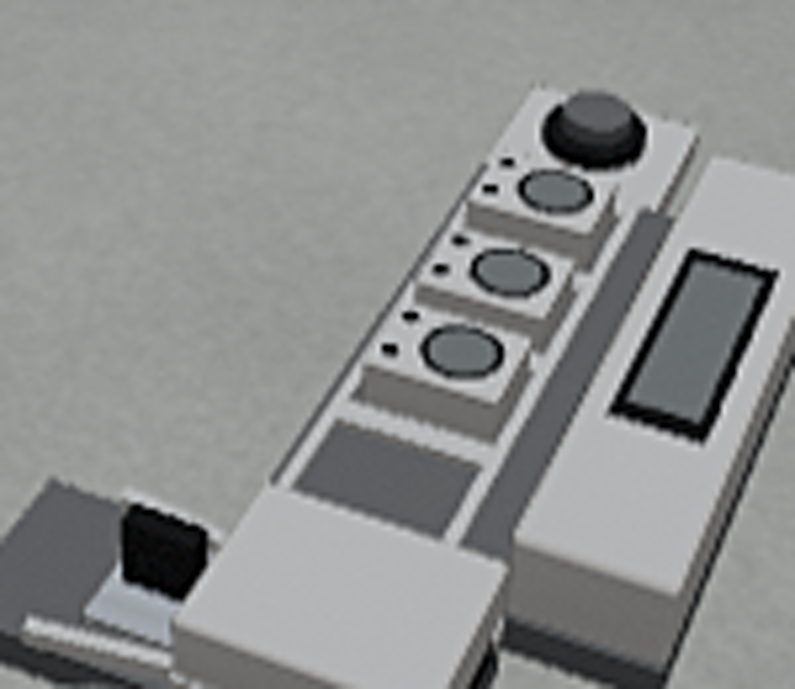

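```bash
python3 -m inch '0 0 0 -0.009 0 0 0; -0.035 0.0005 0 0 0 0 0; -0.035 0.0005 0 0 0 0 0; -0.035 0.0005 0 0 0 0 0; -0.035 0.0005 0 0 0 0 0; 0 0 0 0 0 0 0; 0 0 0 0 0 0 0; 0 0 0 0 0 0 0'
python3 - <<'E'
from h import *
delta([.6213,.1579,.10],6.87-90)
p,im=cap("wrist","w33");np.save("w33cam.npy",p,allow_pickle=True);cap("top","t33")
for n,z in [("start_top",.03)]:
    for d in r.recognise(n,"wrist")+r.recognise(n,"top"): print(n,d,bp(p,d["xy"],z))
E
```

```text
time_s: 68.3
tcp_pos: [0.6194, 0.1512, 0.2373]
eef_rot: [179.2, -0.0, -83.0]
contact_force: [-0.6, -0.1, -0.4]
gripper_width: 0.0008
t 68.3 at [0.6194 0.1512 0.2373] [179.1957  -0.0478 -82.9847]
turn first: rotvec [ 0.014  -0.0009  0.0025] |deg| 0.8186861551133177 then shift(in new tool axes) [-0.0064 -0.0027  0.1373]  | shift in old axes [-0.0066 -0.0046  0.1373]
start_top {'xy': [274.5, 193.9], 'p': 0.62} [0.6203 0.1598 0.03  ]
start_top {'xy': [273.0, 42.8], 'p': 0.34} [0.6403 0.0046 0.03  ]
start_top {'xy': [211.9, 162.7], 'p': 0.51} [0.6936 0.1328 0.03  ]
```

View pics/w33.png

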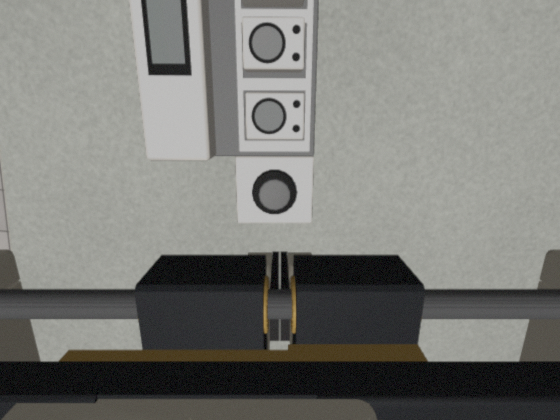

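View pics/t33.png

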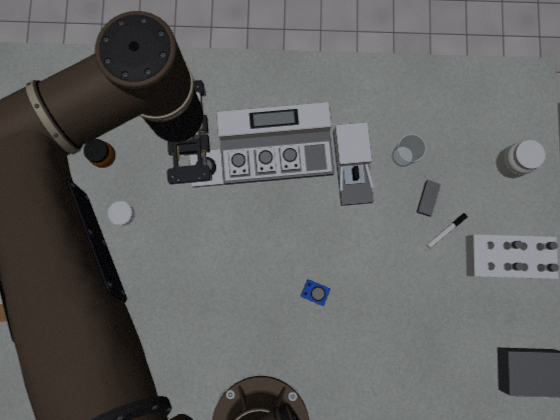

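```bash
python3 - <<'E'
from h import *
a=cv2.imread("pics/t33.png").astype(int);b=cv2.imread("pics/t13.png").astype(int)
print("slot diff",np.abs(a-b)[160:205,335:378].mean(), np.abs(a-b)[100:130,225:325].mean())
im=cv2.imread("pics/w33.png");print(crop(im,275,90,50,90,3.4,"w33c"))
p=np.load("w33cam.npy",allow_pickle=True).item()
v=np.array([.6428,-.0208]);c,s=np.cos(.12),np.sin(.12)
for q,z in [((268.5,116.5),.046),((267.5,43.5),.046),((274.5,194),.04)]:
    w=bp(p,q,z);d=w[:2]-v;print(w,"reader frame",c*d[0]+s*d[1],-s*d[0]+c*d[1])
E
```

```text
slot diff 12.559173126614986 14.77211111111111
(225, 0)
[0.6365 0.0762 0.046 ] reader frame 0.005327161630760197 0.09701592625134622
[0.6451 0.009  0.046 ] reader frame 0.005846858015127311 0.029344474040934262
[0.6206 0.1576 0.04  ] reader frame -0.0007079515875621847 0.1797870131513896
```

View pics/w33c.png

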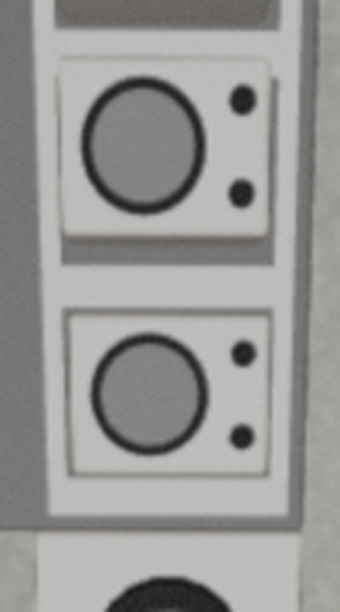

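```bash
python3 - <<'E'
from h import *
p,im=cap("scene","s34")
v=np.array([.6428,-.0208]);c,s=np.cos(.12),np.sin(.12)
S=7;u0,v0=crop(im,322,242,50,42,S,"tmp");big=cv2.imread("pics/tmp.png")
def W(x,y,z): return [v[0]+c*x-s*y,v[1]+s*x+c*y,z]
for yb,dy,lift in [(.096,0,0),(.032,-.002,0),(.032,-.003,.005),(-.032,0,0)]:
    X=[W(a*.03,yb+dy+b*.023,.046+(lift if b<0 else 0)) for a,b in [(-1,-1),(1,-1),(1,1),(-1,1)]]
    q=(pj(p,X)-[u0,v0])*S
    cv2.polylines(big,[q.astype(int)],True,(0,0,255) if lift else (0,255,0),1)
cv2.imwrite("pics/s34o.png",big)
E
```

```text
(no output)
```

View pics/s34o.png

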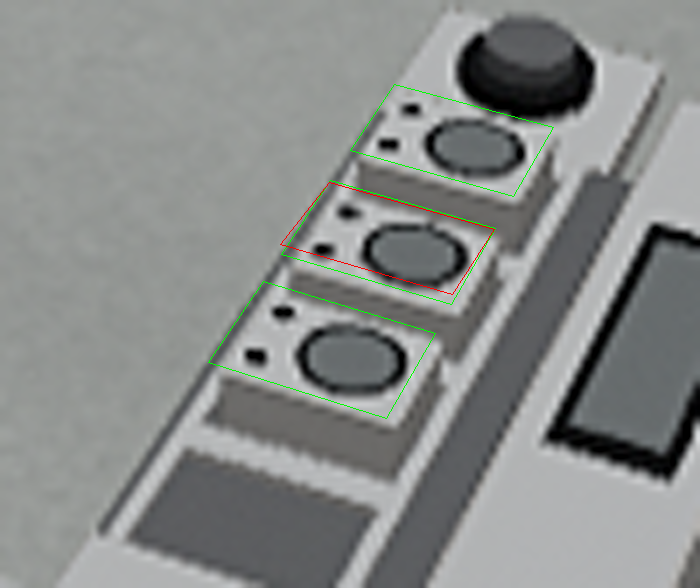

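```bash
python3 -m inch '-0.0065 -0.0025 0 0.014 0 0.0025 0; 0 0 0.04 0 0 0 0; 0 0 0.04 0 0 0 0; 0 0 0.04 0 0 0 0; 0 0 0.03 0 0 0 0; 0 0 0.01 0 0 0 0; 0 0 0 0 0 0 0; 0 0 0 0 0 0 0'; python3 -m inch '0 0 0.008 0 0 0 0; 0 0 0 0 0 0 0; 0 0 0 0 0 0 0'
python3 - <<'E'
from h import *
delta([.6213,.1579,.05],6.87-90)
p,im=cap("scene","s35");crop(im,345,205,40,35,8,"s35c")
E
```

```text
time_s: 69.22
tcp_pos: [0.623, 0.1583, 0.08]
eef_rot: [-179.8, -0.0, -83.2]
contact_force: [-0.4, -0.3, 0.7]
gripper_width: 0.0007
time_s: 69.47
tcp_pos: [0.6227, 0.1584, 0.0721]
eef_rot: [-179.7, 0.1, -83.2]
contact_force: [-1.0, 0.4, -0.5]
gripper_width: 0.0003
t 69.47 at [0.6227 0.1584 0.0721] [-179.7374    0.0548  -83.1734]
turn first: rotvec [-0.0046  0.001  -0.0008] |deg| 0.2717748200740759 then shift(in new tool axes) [0.0003 0.0015 0.0221]  | shift in old axes [0.0003 0.0016 0.0221]
```

View pics/s35c.png

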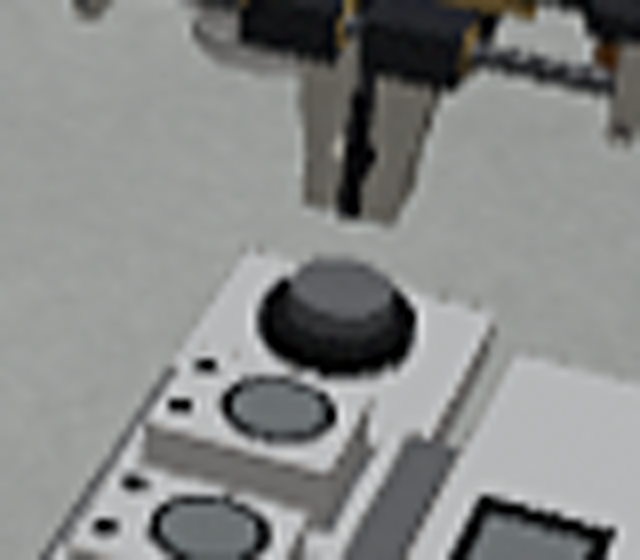

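```bash
python3 -m inch '0 0.001 0.01 -0.004 0 0 0; 0 0 0 0 0 0 0; 0 0 0 0 0 0 0'; for i in 1; do python3 -m inch '0 0 0.004 0 0 0 0; 0 0 0 0 0 0 0; 0 0 0 0 0 0 0'; done; python3 -m inch '0 0 0.003 0 0 0 0; 0 0 0 0 0 0 0; 0 0 0 0 0 0 0'; python3 -m inch '0 0 0.003 0 0 0 0; 0 0 0 0 0 0 0; 0 0 0 0 0 0 0'
```

```text
time_s: 69.77
tcp_pos: [0.6207, 0.1577, 0.0603]
eef_rot: [179.9, -0.0, -83.2]
contact_force: [-0.7, -0.6, 0.3]
gripper_width: 0.0001
time_s: 70.02
tcp_pos: [0.6211, 0.1579, 0.0566]
eef_rot: [179.9, -0.0, -83.2]
contact_force: [-0.1, 0.5, -0.3]
gripper_width: 0.0004
time_s: 70.27
tcp_pos: [0.6211, 0.1579, 0.0537]
eef_rot: [179.9, 0.0, -83.2]
contact_force: [-0.7, -0.2, 0.4]
gripper_width: 0.0003
time_s: 70.52
tcp_pos: [0.621, 0.1579, 0.0507]
eef_rot: [179.9, 0.0, -83.2]
contact_force: [0.1, 0.6, -0.1]
gripper_width: 0.0006
```

```bash
python3 -m inch '0 0 0.003 0 0 0 0; 0 0 0 0 0 0 0; 0 0 0 0 0 0 0'; python3 -m inch '0 0 0.003 0 0 0 0; 0 0 0 0 0 0 0; 0 0 0 0 0 0 0'; python3 -m inch '0 0 0.003 0 0 0 0; 0 0 0 0 0 0 0; 0 0 0 0 0 0 0'
```

```text
time_s: 70.77
tcp_pos: [0.621, 0.1579, 0.0477]
eef_rot: [179.9, 0.0, -83.2]
contact_force: [-0.2, -0.4, 0.3]
gripper_width: 0.0007
time_s: 71.02
tcp_pos: [0.621, 0.1579, 0.0447]
eef_rot: [179.9, 0.0, -83.2]
contact_force: [0.9, 0.3, -0.2]
gripper_width: 0.0006
time_s: 71.27
tcp_pos: [0.6214, 0.158, 0.042]
eef_rot: [180.0, 0.0, -83.2]
contact_force: [0.0, 0.8, 1.9]
gripper_width: 0.0003
```

Contact begins near z 0.043. Press on to the stop.

```bash
python3 -m inch '0 0 0.003 0 0 0 0; 0 0 0 0 0 0 0; 0 0 0 0 0 0 0'; python3 -m inch '0 0 0.002 0 0 0 0; 0 0 0 0 0 0 0; 0 0 0 0 0 0 0';  python3 -m inch '0 0 0.0015 0 0 0 0; 0 0 0 0 0 0 0; 0 0 0 0 0 0 0'; python3 -m inch '0 0 0.001 0 0 0 0; 0 0 0 0 0 0 0; 0 0 0 0 0 0 0'
```

```text
time_s: 71.52
tcp_pos: [0.6215, 0.1581, 0.0391]
eef_rot: [180.0, 0.0, -83.2]
contact_force: [1.4, 0.8, 3.6]
gripper_width: 0.0003
time_s: 71.77
tcp_pos: [0.6215, 0.1581, 0.0371]
eef_rot: [180.0, 0.0, -83.2]
contact_force: [1.0, -0.0, 3.7]
gripper_width: 0.0007
time_s: 72.02
tcp_pos: [0.6215, 0.1581, 0.0363]
eef_rot: [180.0, 0.0, -83.2]
contact_force: [-1.9, 0.1, 7.7]
gripper_width: 0.0001
time_s: 72.27
tcp_pos: [0.6216, 0.1581, 0.0361]
eef_rot: [-180.0, 0.0, -83.1]
contact_force: [-4.5, -0.7, 15.5]
gripper_width: 0.0005
```

```bash
python3 -m inch '0 0 -0.01 0 0 0 0; 0 0 -0.03 0 0 0 0; 0 0 -0.04 0 0 0 0; 0 0 -0.04 0 0 0 0; 0 0 -0.04 0 0 0 0; 0 0 -0.03 0 0 0 0; -0.035 0 0 0 0 0 0; -0.035 0 0 0 0 0 0; -0.035 0 0 0 0 0 0; 0 0 0 0 0 0 0; 0 0 0 0 0 0 0; 0 0 0 0 0 0 0; 0 0 0 0 0 0 0; 0 0 0 0 0 0 0; 0 0 0 0 0 0 0'
python3 - <<'E'
from h import *
p,im=cap("scene","s36");crop(im,300,250,95,75,4.2,"s36c");p,im=cap("top","t36")
for n in ("cart0",):
  for d in r.recognise(n,"top"): print(round(d["p"],2),d["xy"],bp(p,d["xy"],.046))
E
```

```text
time_s: 73.52
tcp_pos: [0.6091, 0.2612, 0.2245]
eef_rot: [179.9, 0.0, -83.2]
contact_force: [0.0, 0.6, -0.3]
gripper_width: 0.0005
0.9 [235.8, 161.1] [0.6326 0.0805 0.046 ]
0.79 [312.3, 292.4] [ 0.3188 -0.1143  0.046 ]
0.68 [266.5, 159.5] [0.6389 0.0049 0.046 ]
0.64 [205.4, 167.0] [0.6155 0.1547 0.046 ]
0.57 [286.0, 156.2] [ 0.6486 -0.043   0.046 ]
```

View pics/s36c.png

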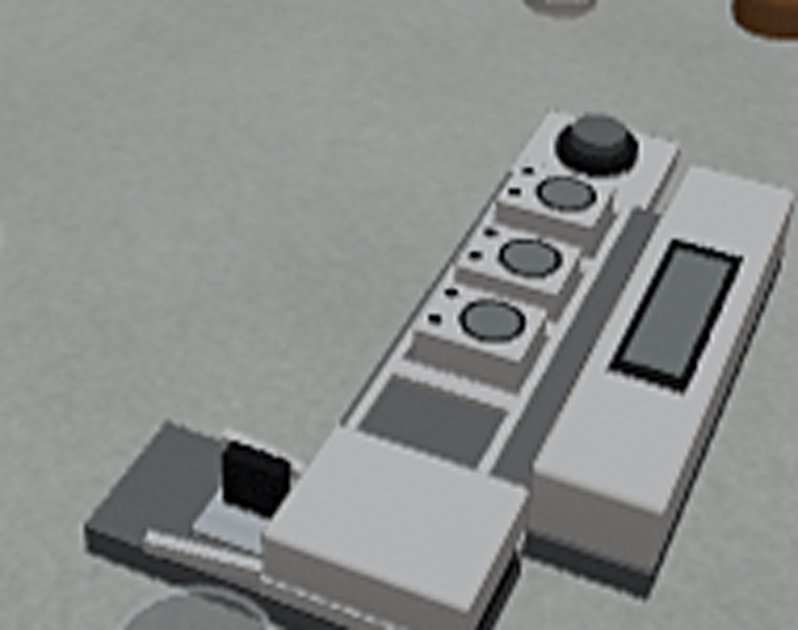

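View pics/t36.png

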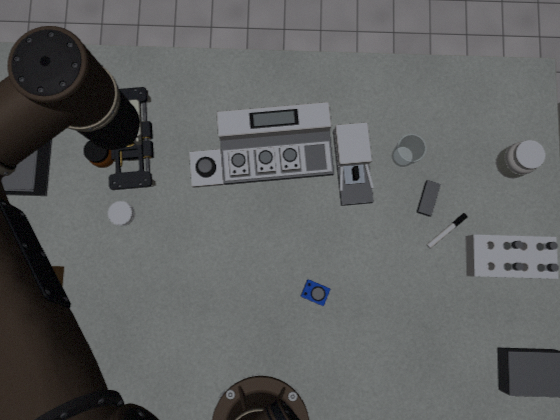

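```bash
python3 - <<'E'
from h import *
a=cv2.imread("pics/s13.png").astype(float);b=cv2.imread("pics/s36.png").astype(float)
for (y0,y1,x0,x1) in [(270,310,230,300),(205,240,325,355)]:
    A=cv2.cvtColor(a[y0:y1,x0:x1].astype(np.float32),cv2.COLOR_BGR2GRAY);B=cv2.cvtColor(b[y0:y1,x0:x1].astype(np.float32),cv2.COLOR_BGR2GRAY)
    print(np.abs(A-B).mean(),cv2.phaseCorrelate(A,B))
s=r.get_state();print(s["contact_force"],s["time_s"])
r.close_job()
E
```

```text
1.4252776 ((0.010150789099128588, -0.02908335046885213), 1.0106536037392087)
9.274797 ((-0.011432013502002292, 0.014497971549385369), 0.89981708239626)
[ 0.4753 -1.1971 -0.266 ] 73.6667
the job is handed in; nothing more can be done
```

The plate reader is loaded and started, and I handed the job in at 73.7 s. I have no verdict yet, because the hand-in reports none.

**What I did**
- **Cartridges:** Three white cartridges were on the bench. The two lying window up went into bays 0 and 2. The upside-down one was turned over by standing it on its long side and regrasping it, then placed in bay 1. I left the blue look-alike alone.
- **Filter slide:** I pushed it into the slot until it stopped, at about 9 N.
- **Start button:** I pressed it down about 6 mm to its stop, at about 15 N, and moved the arm clear.

**What the last checks showed**
- **Cartridges:** All three lie window up in their bays. A picture of the row shows the bay 1 cartridge lying as flat as its neighbours. Bays 0 and 1 measured within about 1 mm of centre lengthwise. Bay 0 is also about 1 mm off across. Bay 2 was checked by eye only.
- **Filter slide:** Measured just after insertion, its nose was about 0.7 mm from the slot's end. The scene picture of the slot showed no shift from then until just before hand-in.
- **Other items:** The dishes, marker, slide box and beaker look undisturbed in the last top picture. The arm partly hides the amber jar there. The robot was touching nothing, and the button looks released.

**Checks that disagreed**
- **Bay 1 cartridge:** It reads about 2.7 mm off centre across the bay, near the rim but within the 6 mm allowed.
- **Cameras:** The wrist and top cameras differed by about 3 mm in y, so I used values between the two for the bays.
- **Button image check:** This comparison showed some difference in brightness because a cartridge had been added nearby. It showed no shift.

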